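# Make up a compression nut and pack the fittings case

## Task

Run the big brass compression nut on the manifold block down finger-tight with the gripper (clockwise from above, until it comes up against its stop), then use the wrench to give it one further quarter turn, no more. After that lay the wrench and every loose steel spare fitting in the open grey fittings case and press the lid down until it snaps fully shut, leaving the other things on the bench where they are.

Things in the scene. Friction and masses are not known exactly. Their poses are not given: they have to be found in the camera images.
- manifold: Steel manifold block 90 x 75 mm, top 50 mm above the bench, on a fixed 150 x 110 x 12 mm aluminium foot plate. Origin on the bench, on the vertical axis of the nut. Fixed to the bench, position and yaw vary.
- hexnut: Brass compression nut on the manifold: hexagon 46 mm across flats, from 60 to 94 mm above the bench, tube stub (18 mm diameter) on top up to 112 mm. Captive, turns about the vertical, does not rise or sink. Origin on the bench on its axis, z up. One pair of flats faces its own +x and -x, the others at 60 degrees; a black witness line on top points along +x. Free space under it down to 50 mm.
- nut_run (a joint): Free running of the nut, rad. Grows as the nut is turned clockwise seen from above; 4.2 is finger-tight, where it meets its stop (at the start it stands between 0 and 1.6). Light: about 0.15 N m. Turning anticlockwise backs it off again.
- nut_bite (a joint): Turn of the nut beyond finger-tight, clockwise from above, rad; 0 at the start, moves only when nut_run is at its stop. A quarter turn is 1.57. Needs about 0.8 N m (about 7 N at the wrench's handle) and does not spring back. A hard finger grip could force it: take the nut with about 8 N and the fingers slip when it is finger-tight.
- wrench: Dark steel open-ended wrench, 14 mm thick, 240 g, flat on the bench. Origin: under the jaw's centre, on the nut's axis when fully on. Jaw gap 48.5 mm, open to +x; prongs reach 29 mm ahead, gap's back 28 mm behind; head 86 mm wide. Handle 22 mm wide along -x, 44 to 191 mm behind the origin; mass centre 80 mm behind. Goes on level from the side, y axis square to two flats; 6 degrees of play.
- case: Grey plastic fittings case fixed on the bench, outside 280 (x) x 200 (y) x 60 mm (z), walls and floor 5 mm, no dividers. Origin at the centre of its underside, z up. The lid is hinged along the top of its -y side and stands open there at the start.
- case_hinge (a point): Middle of the lid's hinge line: in the case frame at (0, -100, 62) mm; the hinge runs along the case's x.
- lid_edge (a point): Middle of the lid's free edge on its outer (upper) face; the lid is 280 x 200 x 12 mm, its underside passes through the hinge line.
- lid (a joint): Lid angle, rad: 0 snapped shut, 1.55 to 1.8 at the start (open, about upright). Stiff hinge (0.28 N m): it stays where it is left and must be pushed all the way. At about 0.08 a tooth at the middle of its free edge (17 mm below it) meets a spring plunger in the case's front wall; 8 to 10 N down near that edge takes it past, below 0.04 it is past the detent; push on until it stops at 0.
- elbow: told apart by shape; plain steel; loose on the bench at the start unless absent; goes into the case. Elbow: two square bars, 24 x 24 mm, meeting at a right angle. Origin under the corner; one arm runs to 60 mm along +x, the other to 60 mm along +y. 24 mm high, about 120 g.
- tee: told apart by shape; plain steel; loose on the bench at the start unless absent; goes into the case. Tee: 24 x 24 mm square bar, 72 mm long along x, with a 24 mm wide branch to 52 mm along +y. Origin under the middle of the bar. 24 mm high, about 130 g.
- union: told apart by shape; plain steel; loose on the bench at the start unless absent; goes into the case. Straight union: round bar 22 mm diameter, 78 mm long along x, with a 34 mm wide (x and y), 28 mm high square body in its middle. Origin under the middle. About 120 g.
- tapblock: told apart by shape; plain steel; loose on the bench at the start unless absent; goes into the case. Rectangular block 66 (x) x 36 (y) x 28 mm with two round bosses (20 mm diameter, 12 mm high) on top. Origin under the middle. About 160 g.
- reagent: Bystander: amber bottle, 68 mm diameter, 115 mm tall. Origin under its centre.
- beaker: Bystander: glass beaker, 72 mm diameter, 100 mm tall. Origin under its centre.
- dish: Bystander: shallow glass dish, 60 mm diameter, 14 mm high. Origin under its centre.
- pen: Bystander: black pen 130 mm long, 12 mm thick, along its x.
- tipbox: Bystander: white box 120 x 85 x 50 mm. Origin under its centre.
- jar: Bystander: white jar, 64 mm diameter, 60 mm tall. Origin under its centre.
Mind the look-alikes: they are no part of the job. What is shaped like the manifold but orange is not meant. Leave any purple look-alike of the elbow alone.

How it is judged:
On the way, in this order (a step that is already met when the one before it is completed fails the run):
1. the nut is run finger-tight against its stop, not yet forced beyond it (value of joint nut_run above 4.05 rad and value of joint nut_bite below 0.35 rad), for 0.2 s.
2. the nut is turned a further quarter turn (72 to 112 degrees) beyond finger-tight (value of joint nut_bite between 1.25 and 1.95 rad and value of joint nut_run above 3.85 rad), for 0.2 s.
3. the wrench and all loose spare fittings are in the case, the lid not yet snapped shut (x of wrench in the frame of case between -0.135 and 0.135 m and y of wrench in the frame of case between -0.095 and 0.095 m and z of wrench in the frame of case between -0.005 and 0.045 m and x of elbow in the frame of case between -0.135 and 0.135 m and y of elbow in the frame of case between -0.095 and 0.095 m and z of elbow in the frame of case between -0.005 and 0.045 m and x of tee in the frame of case between -0.135 and 0.135 m and y of tee in the frame of case between -0.095 and 0.095 m and z of tee in the frame of case between -0.005 and 0.045 m and x of union in the frame of case between -0.135 and 0.135 m and y of union in the frame of case between -0.095 and 0.095 m and z of union in the frame of case between -0.005 and 0.045 m and x of tapblock in the frame of case between -0.135 and 0.135 m and y of tapblock in the frame of case between -0.095 and 0.095 m and z of tapblock in the frame of case between -0.005 and 0.045 m and value of joint lid above 0.06 rad), for 0.2 s.
4. the lid is snapped shut (value of joint lid below 0.03 rad), for 0.2 s.
At the end, for the whole second after the job is handed in: The nut stands 72 to 112 degrees past finger-tight, not backed off; the wrench and every fitting present lie at rest in the case (origins between its walls, under 45 mm above its underside); the lid is down and snapped (its angle below 0.03 rad) (all of step 2 and x of wrench in the frame of case between -0.135 and 0.135 m and y of wrench in the frame of case between -0.095 and 0.095 m and z of wrench in the frame of case between -0.005 and 0.045 m and x of elbow in the frame of case between -0.135 and 0.135 m and y of elbow in the frame of case between -0.095 and 0.095 m and z of elbow in the frame of case between -0.005 and 0.045 m and x of tee in the frame of case between -0.135 and 0.135 m and y of tee in the frame of case between -0.095 and 0.095 m and z of tee in the frame of case between -0.005 and 0.045 m and x of union in the frame of case between -0.135 and 0.135 m and y of union in the frame of case between -0.095 and 0.095 m and z of union in the frame of case between -0.005 and 0.045 m and x of tapblock in the frame of case between -0.135 and 0.135 m and y of tapblock in the frame of case between -0.095 and 0.095 m and z of tapblock in the frame of case between -0.005 and 0.045 m and value of joint lid below 0.03 rad and linear speed of each of wrench, elbow, tee, union, tapblock below 0.05 m/s); the robot touches nothing.
It fails at once if the nut is turned past finger-tight by the fingers instead of the wrench (contact force between the fingers and hexnut above 2 N and value of joint nut_bite between 0.4 and 1.2 rad).
It fails at once if the wrench is used on the nut before it has been run down finger-tight (contact force between wrench and hexnut above 1 N and value of joint nut_run below 3.4 rad).
It fails at once if the nut is overtightened, more than 115 degrees beyond finger-tight (value of joint nut_bite above 2.01 rad).
It fails at once if a bystander is shoved more than 60 mm from its place (distance of any of reagent, beaker, dish, pen, tipbox, jar from where it was at the start of the episode above 0.06 m).
Of elbow, tee, union, tapblock only 2 to 3 are there at a start; the rules pass over those that are not, and their reading is None.
At some moment in a run one of elbow, tee, union, tapblock may be knocked a few centimetres aside while the robot is not near it.
It also fails if it takes over 210 s, if anything falls off the work surface, if the arm or the gripper's body presses on something with over 40 N, if the wrist force passes 120 N, or if a joint passes its speed limit or range.

## Robot

A 6-joint arm with a two-finger parallel gripper is mounted at the origin on the work surface. World frame = base frame: x ahead of the robot, y to its left, z up, the work surface at z = 0. Lengths are in m, angles in rad, forces in N, time in s.
With the tool pointing down it reaches from about 0.35 to 0.975 m from the base axis. Payload 4.9 kg.
Tool frame: the origin (TCP) lies between the finger pads; the fingertips stand 8 mm ahead of it and the grasp point (between the pads) lies 11 mm behind it; z points along the fingers, y is the direction in which the jaws open and shut (so a half turn about z gives the same grasp; the last joint's range is limited). The gripper opens to 85 mm and grips with 20 to 120 N. Pads are 22 mm wide; open, the fingers measure 114 mm over their backs; the gripper's body (76 mm by 85 mm) begins 54 mm behind the grasp point. The pads swing forward as they close: fully open they stand 13 mm farther back than shut.
Start: joints at [1.074, 0.053, 1.613, -0, 1.476, -0.119], TCP at [0.231, 0.581, 0.239] pointing down, gripper open.
Joint ranges: [-3.01, 3.01], [-1.01, 2.22], [0.06, 2.58], [-1.02, 4.17], [0.09, 2.62], [-3.14, 3.14]. Speed limits (rad/s): [2.57, 2.57, 3.14, 3.14, 3.14, 3.14].

## Interface

Orientations are given as a rotation vector (axis times angle).
In Python, from station import ctrl gives the robot as it stands. The module is installed in compiled form; this text tells all that it offers.
- The arm moves only by the shell command python3 -m creep 'ROWS' [FORCE]. ROWS is JSON, a list of rows, each an object with "hand": the opening, from 0 (shut) to 1 (fully open); "translation": the shift along the tool's x, y, z in cm, a list of three; "delta_rot": the turn, a rotation vector about the tool's x, y, z in degrees, a list of three. A call has 1 to 8 rows; each row shifts and turns the commanded pose from where the row before left it, along the tool's axes as they then stand; what a row does not reach is not made up. A row lasts 1/8 s, in which the tool goes at most 62.5 mm and 10.7 degrees, less where a joint would pass 70% of its speed; a pose out of reach is approached as far as the arm can. A call with a gripper value outside its range is refused whole. The fingers move at their own pace and stop on an object; FORCE is the grip in N (left out, the last holds). Time passes only in rows, so rows that do not move let the fingers close. It gives the time, the measured TCP pose, the force and the opening at its end, in the units of the state.
- ctrl.get_obs(): the state, without advancing time (a new reading comes with each control period).
- ctrl.get_image(name): name is "scene" or "side" or "wrist"; returns (picture, depth): 384x512x3 uint8, red, green, blue; 384x512 float32, m along the optical axis (not along the pixel's ray), 0 where there is no reading.
- ctrl.calibration(name): a dict with "fx", "fy", "cx", "cy" (pixels), "dist" ([k1, k2, p1, p2, k3] as OpenCV has them; the pictures are not rectified), "T" (4x4, takes a point from camera to world coordinates). Camera axes: x right, y up, looking along -z (the intrinsics and any distortion apply to the point x, -y, -z); pixel columns grow to the right and rows downward; lengths in m; the calibration is good to about 2 mm. A picture is of the moment at which its call begins: read the wrist's pose just before it. calibration takes no time and is no camera call; for the wrist camera it gives the pose at the moment of the call.
- ctrl.finish_job(): hands the job in, once; it reports no verdict.
The state is a dict: "t": time; "q": joint angles; "dq": joint speeds; "effort": joint torques, N m; "tool_pos": TCP position; "tool_rot": TCP orientation; "contact_force": force on the tool from outside, world axes, zero at the start; "wrist_torque": the same for the moment, N m; "opening": finger opening in m.
Only numpy, scipy, OpenCV 4.12 (cv2) and the standard library are available. Lean on these libraries where they do the work, as an engineer would, in place of code of your own. Each camera call takes 0.05 s, during which the arm holds its last target.

## Working session

There is one attempt and no reset: what is moved stays moved. The work goes in short steps, Python scripts to look and compute and a shell command to move; the robot and the scene stay as the last step left them, time stands still between calls to the robot, and variables do not carry over. Pictures are saved under pics/ and viewed, and the job is handed in when it is done.

```bash
ls; mkdir -p pics; python3 - <<'E'
from station import ctrl
import cv2
o=ctrl.get_obs();print(o)
for n in("scene","side","wrist"):
    p,d=ctrl.get_image(n);cv2.imwrite(f"pics/a_{n}.png",p[:,:,::-1])
    c=ctrl.calibration(n);print(n,c)
E
```

```text
pics
{'t': 0.0, 'q': array([ 1.07396496e+00,  5.33711766e-02,  1.61427118e+00,  3.37425756e-05,
        1.47599990e+00, -1.19024706e-01]), 'dq': array([ 0.00118012, -0.00053592, -0.00014834,  0.00184938, -0.00183343,
       -0.00027036]), 'effort': array([-5.91142343e-04, -3.93694675e+01, -3.70169413e+01, -2.18450882e-04,
        7.23719801e-03, -6.92221278e-06]), 'tool_pos': array([0.23027104, 0.58039269, 0.23806776]), 'tool_rot': array([-5.89816120e-01, -3.08506211e+00,  3.05144799e-03]), 'contact_force': array([ 0.6559141 , -0.54159696,  0.7048738 ]), 'wrist_torque': array([-0.01248619,  0.01091632,  0.00714438]), 'opening': 0.08500410538743354}
scene {'fx': 404.4357079785012, 'fy': 404.4357079785012, 'cx': 253.6826836654842, 'cy': 192.3997183444309, 'dist': array([0.03018046, 0.        , 0.        , 0.        , 0.        ]), 'T': array([[-0.91315014, -0.35471165,  0.20083941,  0.70894151],
       [ 0.40757678, -0.80197787,  0.43670661,  0.40780905],
       [ 0.00616384,  0.48063618,  0.87689844,  0.93218193],
       [ 0.        ,  0.        ,  0.        ,  1.        ]])}
side {'f
[... 171 characters left out ...]
  ]), 'T': array([[-0.97224625,  0.15111661, -0.17860848,  0.33323061],
       [-0.23352791, -0.58045357,  0.78008869,  0.62810041],
       [ 0.01421043,  0.80014838,  0.59963375,  0.59700679],
       [ 0.        ,  0.        ,  0.        ,  1.        ]])}
wrist {'fx': 292.59880231469964, 'fy': 292.59880231469964, 'cx': 254.10228462761384, 'cy': 187.56623603873044, 'dist': array([-0.06239259,  0.        ,  0.        ,  0.        ,  0.        ]), 'T': array([[ 0.36835753, -0.89779808, -0.24139457,  0.16761524],
       [ 0.92968268,  0.35525117,  0.09739986,  0.60454239],
       [-0.0016897 , -0.26029832,  0.96552676,  0.37271497],
       [ 0.        ,  0.        ,  0.        ,  1.        ]])}
```

View pics/a_scene.png

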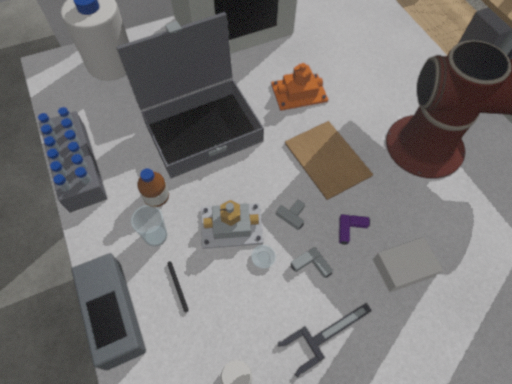

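View pics/a_side.png

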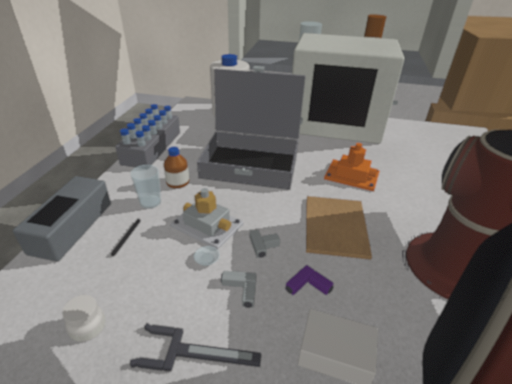

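View pics/a_wrist.png

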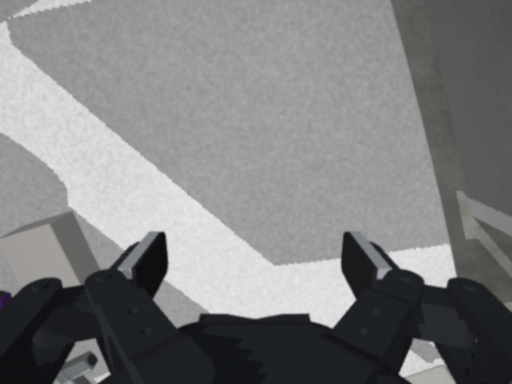

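```bash
cat > h.py <<'E'
from station import ctrl
import cv2, numpy as np
from scipy.spatial.transform import Rotation as R
def snap(n,name):
    c=ctrl.calibration(n); p,d=ctrl.get_image(n); cv2.imwrite(f"pics/{name}.png",p[:,:,::-1]); np.savez(f"pics/{name}.npz",p=p,d=d,**c); return p,d,c
def load(name): 
    z=np.load(f"pics/{name}.npz"); return z['p'],z['d'],z
def crop(name,x0,y0,x1,y1,s,out):
    p,_,_=load(name); im=cv2.resize(p[y0:y1,x0:x1,::-1],None,fx=s,fy=s,interpolation=cv2.INTER_CUBIC)
    for g in range((x0//10+1)*10,x1,10):
        cv2.line(im,((g-x0)*s,0),((g-x0)*s,4 if g%50 else 12),(0,0,255),1)
        if g%20==0: cv2.putText(im,str(g),((g-x0)*s-10,22),0,.35,(0,0,255),1)
    for g in range((y0//10+1)*10,y1,10):
        cv2.line(im,(0,(g-y0)*s),(4,(g-y0)*s),(0,0,255),1)
        if g%20==0: cv2.putText(im,str(g),(8,(g-y0)*s+4),0,.35,(0,0,255),1)
    cv2.imwrite(f"pics/{out}.png",im)
def K(c): return np.array([[c['fx'],0,c['cx']],[0,c['fy'],c['cy']],[0,0,1.]],float)
def ray(c,uv):
    u=cv2.undistortPoints(np.array(uv,float).reshape(-1,1,2),K(c),np.array(c['dist'])).reshape(-1,2)
    d=np.c_[u[:,0],-u[:,1],-np.ones(len(u))]@np.array(c['T'])[:3,:3].T
    return np.array(c['T'])[:3,3],d
def onz(c,uv,z):
    o,d=ray(c,uv); return o+d*((z-o[2])/d[:,2])[:,None]
def dep(c,d,uv):
    o,r=ray(c,uv); uv=np.array(uv).reshape(-1,2)
    return np.array([o+r[i]*d[int(round(v)),int(round(u))] for i,(u,v) in enumerate(uv)])
def proj(c,P):
    T=np.array(c['T']);P=np.array(P,float).reshape(-1,3); q=(P-T[:3,3])@T[:3,:3]; q=q*[1,-1,-1]
    return cv2.projectPoints(q,np.zeros(3),np.zeros(3),K(c),np.array(c['dist']))[0].reshape(-1,2)
def show():
    o=ctrl.get_obs(); Rm=R.from_rotvec(o['tool_rot']).as_matrix()
    print('t',o['t'].round(2) if hasattr(o['t'],'round') else o['t'],'pos',o['tool_pos'].round(4),'open',round(o['opening'],4),'F',o['contact_force'].round(1),'M',o['wrist_torque'].round(2)); print('q',o['q'].round(3)); print('yaw of tool y',np.degrees(np.arctan2(Rm[1,1],Rm[0,1])).round(2),'z',Rm[:,2].round(4)); return o,Rm
def plan(target,yawy=None):
    """target TCP pos; yawy: desired world yaw (deg) of tool y axis. tool vertical down. prints rot & translation in tool axes AFTER rot"""
    o,Rm=show(); 
    z=np.array([0,0,-1.]); a=np.radians(yawy if yawy is not None else np.degrees(np.arctan2(Rm[1,1],Rm[0,1])))
    best=None
    for aa in (a,a+np.pi):
        y=np.array([np.cos(aa),np.sin(aa),0]); x=np.cross(y,z); G=np.c_[x,y,z]
        rv=np.degrees(R.from_matrix(Rm.T@G).as_rotvec())
        if best is None or np.linalg.norm(rv)<np.linalg.norm(best[1]): best=(G,rv)
        print('  rotvec(tool deg)',rv.round(2),'trans after rot cm',((np.array(target)-o['tool_pos'])@G*100).round(2))
E
python3 - <<'E'
from h import *
for n in("scene","side"): snap(n,"b_"+n)
crop("b_scene",180,160,380,310,4,"c1");crop("b_scene",260,280,400,384,5,"c2");crop("b_side",100,180,350,380,3,"c3")
E
```

```text
(no output)
```

View pics/c1.png

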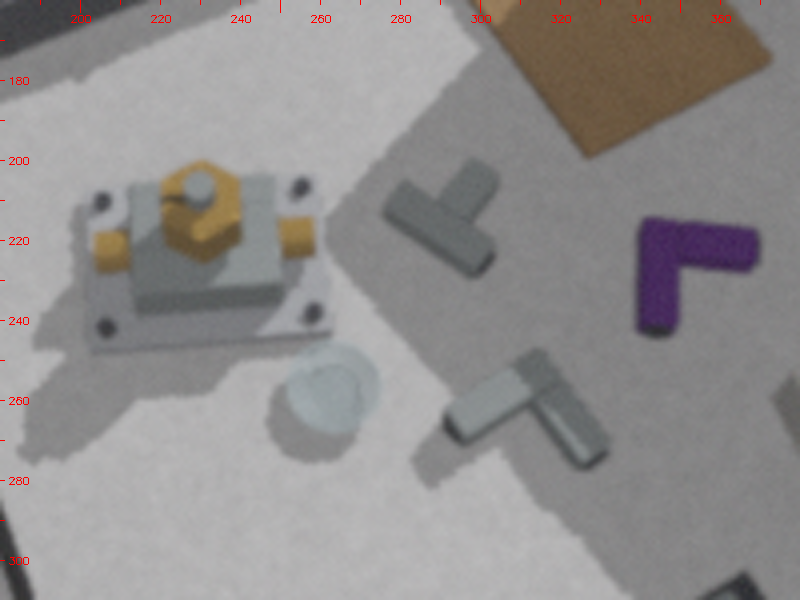

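View pics/c2.png

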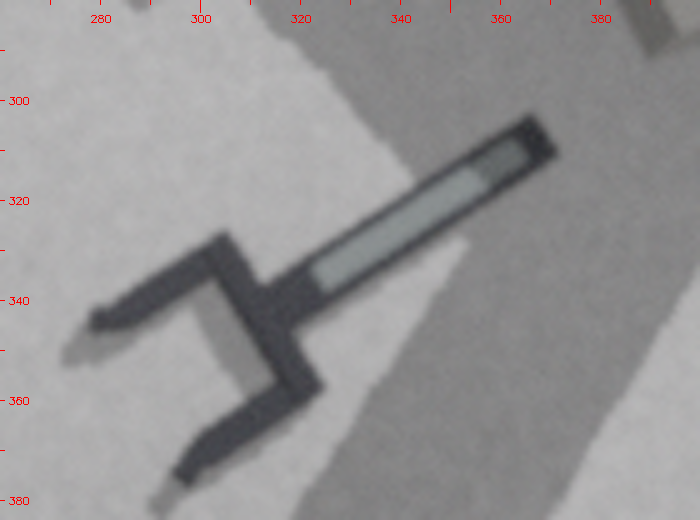

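View pics/c3.png

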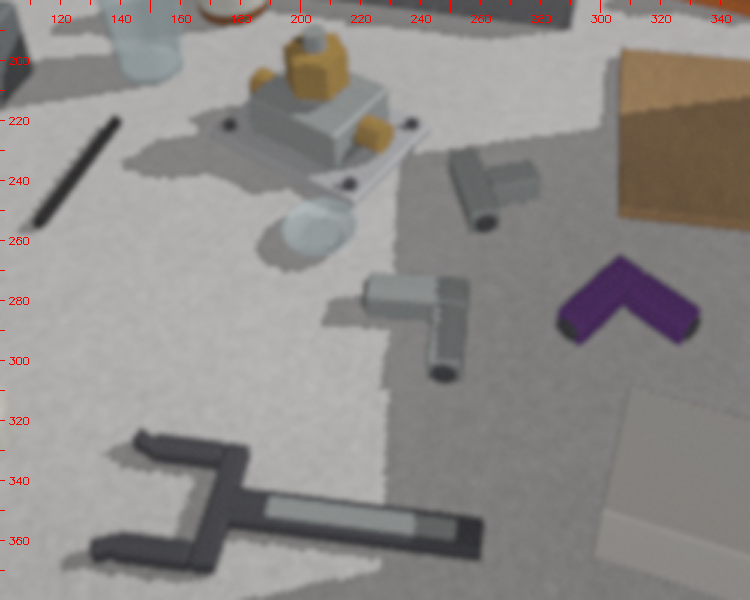

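```bash
python3 - <<'E'
from h import *
p,d,c=load("b_scene")
print('stub',onz(c,[(229.5,206.5-0)],.112), dep(c,d,[(229.5,206)]))
print('stub',onz(c,[(229.8,188+18.0)],.112))
print('wr corners tail',onz(c,[(366,303),(371,310.5)],.014),'head back',onz(c,[(305,326.5),(324,357)],.014),'tips',onz(c,[(279,343),(296.5,376)],.014))
print('tee',onz(c,[(282,201.5),(277,212.5),(299,228.5),(303,220),(299,200.5),(304,207)],.024))
print('elbow',onz(c,[(293,262),(295,270),(313,247.5),(320,247),(331,270)],.024))
print('dish',onz(c,[(263,257)],.014))
# case depth
p2,d2,c2=load("b_side")
E
python3 - <<'E'
from h import *
crop("b_scene",110,10,270,180,4,"c4");crop("b_side",180,60,320,200,4,"c5")
E
```

```text
stub [[0.58611733 0.01046392 0.112     ]] [[0.58597209 0.01038458 0.11425343]]
stub [[0.5850111  0.00956515 0.112     ]]
wr corners tail [[0.3833708  0.3113348  0.014     ]
 [0.38200165 0.3299351  0.014     ]] head back [[0.53229488 0.3011014  0.014     ]
 [0.52436516 0.37198813 0.014     ]] tips [[0.59904856 0.30862323 0.014     ]
 [0.59394133 0.38084    0.014     ]]
tee [[0.44610762 0.0084871  0.024     ]
 [0.47105909 0.03123189 0.024     ]
 [0.44070836 0.09207451 0.024     ]
 [0.42124628 0.07574442 0.024     ]
 [0.40545546 0.02334816 0.024     ]
 [0.40238544 0.0448439  0.024     ]]
elbow [[0.49249715 0.16224861 0.024     ]
 [0.49695625 0.1813467  0.024     ]
 [0.43270552 0.14938974 0.024     ]
 [0.41684878 0.15501558 0.024     ]
 [0.42072723 0.21503076 0.024     ]]
dish [[0.54981054 0.11956125 0.014     ]]
```

View pics/c4.png

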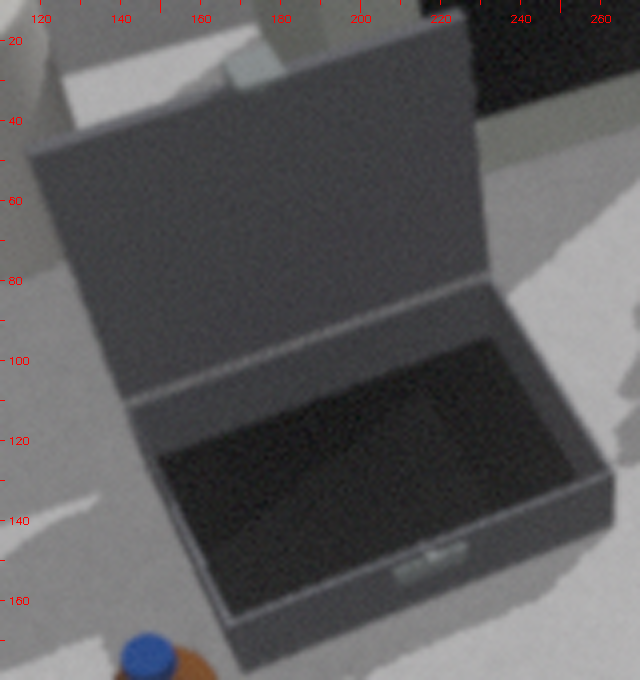

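View pics/c5.png

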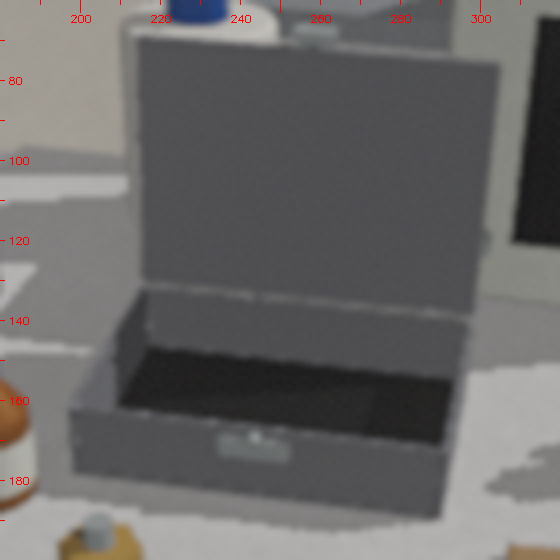

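```bash
python3 - <<'E'
from h import *
p,d,c=load("b_scene")
F=onz(c,[(168,165.5),(263,127.5)],.06);B=onz(c,[(141.25,110.5),(232.5,78.75)],.062);L=dep(c,d,[(119,49),(225,16),(170,70)])
print(F,B);print(L, np.linalg.norm(F[0]-F[1]),np.linalg.norm(F[0]-B[0]),np.linalg.norm(B[0]-B[1]))
x=F[0]-F[1];print('case x yaw',np.degrees(np.arctan2(x[1],x[0])),(F.mean(0)+B.mean(0))/2)
x=B[0]-B[1];print('case x yaw',np.degrees(np.arctan2(x[1],x[0])))
# wrench
t=onz(c,[(366,303),(371,310.5)],.014).mean(0);
h=onz(c,[(305,326.5),(324,357)],.014).mean(0);tp=onz(c,[(279,343),(296.5,376)],.014).mean(0)
for a in(h,tp): v=a-t;print(np.degrees(np.arctan2(v[1],v[0])),np.linalg.norm(v))
# tilt of case y dir: front - back
print('case front dir',np.degrees(np.arctan2(*(F.mean(0)-B.mean(0))[1::-1])))
p,d,c=load("b_side");F=onz(c,[(197.5,161.5),(292,170.5)],.06);print(F,np.linalg.norm(F[0]-F[1]))
print(onz(c,[(204.5,192.5)],.112))
E
```

```text
[[ 0.67675988 -0.18601375  0.06      ]
 [ 0.40493893 -0.19850051  0.06      ]] [[ 0.68727871 -0.38424427  0.062     ]
 [ 0.41294346 -0.39243347  0.062     ]]
[[ 0.68637051 -0.40318305  0.25809695]
 [ 0.41475823 -0.4163671   0.25425133]
 [ 0.58230722 -0.39964055  0.15560438]] 0.27210760534541506 0.19851948767861108 0.2744574565623493
case x yaw 2.630173423559846 [ 0.54548024 -0.290298    0.061     ]
case x yaw 1.7098325481655965
6.234149003613291 0.1465101954129302
6.4302138527924235 0.21516230313218138
case front dir 92.70428618996067
[[ 0.67830678 -0.18315203  0.06      ]
 [ 0.40465055 -0.20571227  0.06      ]] 0.2745845853834364
[[0.58145484 0.01985856 0.112     ]]
```

```bash
python3 - <<'E'
from h import *
plan([.56,.012,.28]);
E
```

```text
t 0.25 pos [0.2304 0.5807 0.2387] open 0.0855 F [-0.3  0.3  0.7] M [0.   0.   0.02]
q [ 1.074  0.053  1.614  0.     1.476 -0.119]
yaw of tool y 68.36 z [-5.e-04 -8.e-04 -1.e+00]
  rotvec(tool deg) [-0.05 -0.01 -0.  ] trans after rot cm [-51.61 -40.7   -4.13]
  rotvec(tool deg) [-1.0e-02  9.0e-02  1.8e+02] trans after rot cm [51.61 40.7  -4.13]
```

```bash
python3 -m creep '[{"hand":1,"translation":[-4.3,-3.4,-0.35],"delta_rot":[0,0,0]},{"hand":1,"translation":[-4.3,-3.4,-0.35],"delta_rot":[0,0,0]},{"hand":1,"translation":[-4.3,-3.4,-0.35],"delta_rot":[0,0,0]},{"hand":1,"translation":[-4.3,-3.4,-0.35],"delta_rot":[0,0,0]},{"hand":1,"translation":[-4.3,-3.4,-0.35],"delta_rot":[0,0,0]},{"hand":1,"translation":[-4.3,-3.4,-0.35],"delta_rot":[0,0,0]}]'
python3 -m creep '[{"hand":1,"translation":[-4.3,-3.4,-0.35],"delta_rot":[0,0,0]},{"hand":1,"translation":[-4.3,-3.4,-0.35],"delta_rot":[0,0,0]},{"hand":1,"translation":[-4.3,-3.4,-0.35],"delta_rot":[0,0,0]},{"hand":1,"translation":[-4.3,-3.4,-0.35],"delta_rot":[0,0,0]},{"hand":1,"translation":[-4.3,-3.4,-0.35],"delta_rot":[0,0,0]},{"hand":1,"translation":[-4.3,-3.4,-0.35],"delta_rot":[0,0,0]},{"hand":1,"translation":[0,0,0],"delta_rot":[0,0,0]}]'
python3 - <<'E'
from h import *
snap("wrist","d_w");show()
E
```

```text
t: 1.0
tool_pos: [0.3956, 0.2945, 0.2605]
tool_rot: [0.589, 3.085, 0.0]
contact_force: [1.1, -0.2, 0.2]
opening: 0.0856
t: 1.88
tool_pos: [0.5607, 0.0084, 0.2812]
tool_rot: [-0.597, -3.084, 0.001]
contact_force: [0.3, 0.4, 0.1]
opening: 0.0854
t 1.925 pos [0.56  0.01  0.281] open 0.0852 F [ 0.3  0.9 -0.5] M [0.   0.03 0.05]
q [-0.115 -0.123  1.715  0.     1.55  -1.305]
yaw of tool y 68.19 z [-8.e-04  4.e-04 -1.e+00]
```

View pics/d_w.png

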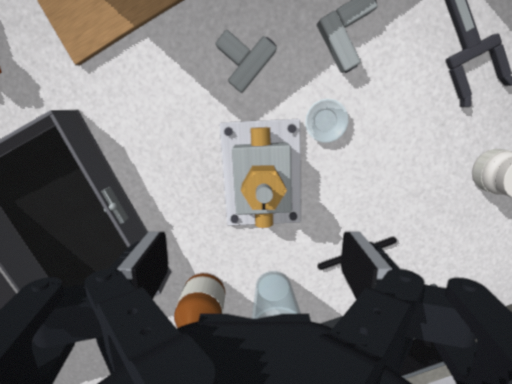

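```bash
python3 - <<'E'
from h import *
crop("d_w",205,110,315,240,6,"d1")
E
```

```text
(no output)
```

View pics/d1.png

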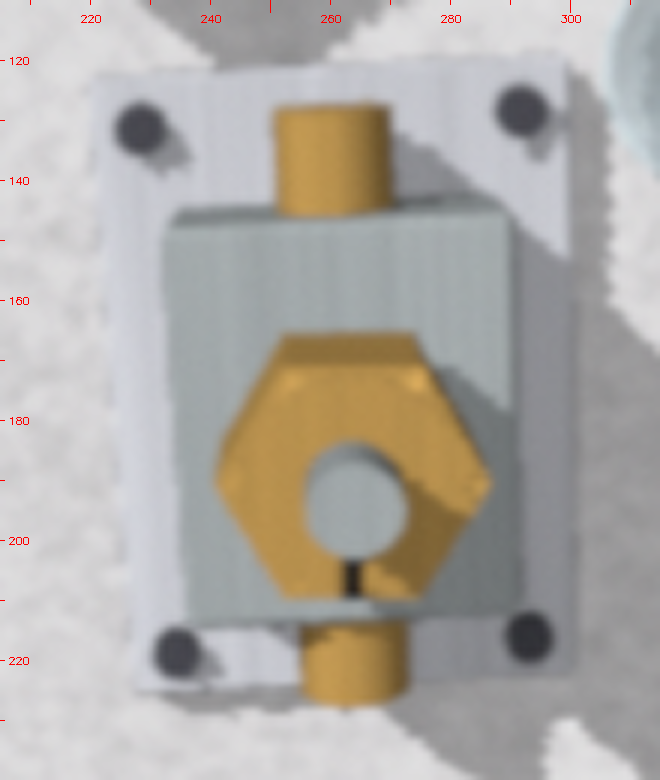

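```bash
python3 - <<'E'
from h import *
p,d,c=load("d_w")
H=onz(c,[(252,171.3),(274,171),(286.5,190.5),(275,209.5),(253.5,209.5),(241.5,189.5)],.094);n=H.mean(0)
print('nut',n,np.linalg.norm(H-n,axis=1)); print('stub',onz(c,[(264,194.2)],.112))
w=onz(c,[(263.5,208)],.094)[0]-n;print('witness',np.degrees(np.arctan2(w[1],w[0])))
for i in range(6):
    m=(H[i]+H[(i+1)%6])/2-n;print(np.degrees(np.arctan2(m[1],m[0])),np.linalg.norm(m))
print('plate',onz(c,[(221,122),(299,118.5),(300.5,222.5),(228.5,225.5)],.012))
E
```

```text
nut [0.58575974 0.00903112 0.094     ] [0.02601043 0.02530811 0.0259729  0.02655358 0.02581937 0.0254279 ]
stub [[0.58486978 0.00904573 0.112     ]]
witness -22.22413119563774
160.78945815591973 0.02250026262214607
99.33918010792713 0.021786369392434054
37.66160801067009 0.022756969265061176
-19.979789964757707 0.023015054714308064
-81.37460034236655 0.021551678781278456
-143.00301721868186 0.02265573244528751
plate [[ 0.49710999 -0.01553387  0.012     ]
 [ 0.53201442  0.08396587  0.012     ]
 [ 0.67426732  0.03552294  0.012     ]
 [ 0.63891495 -0.06517444  0.012     ]]
```

```bash
python3 -m creep '[{"hand":1,"translation":[0,0,0],"delta_rot":[0,0,-10.3]},{"hand":1,"translation":[0,0,0],"delta_rot":[0,0,-10.3]},{"hand":1,"translation":[0,0,0],"delta_rot":[0,0,-10.3]},{"hand":1,"translation":[0,0,0],"delta_rot":[0,0,0]}]'
python3 - <<'E'
from h import *
plan([.5855,.009,.072],99)
E
```

```text
t: 2.42
tool_pos: [0.5591, 0.0126, 0.2812]
tool_rot: [0.253, -3.131, -0.0]
contact_force: [0.9, 0.1, 0.9]
opening: 0.0855
t 2.425 pos [0.5591 0.0126 0.2812] open 0.0855 F [0.9 0.1 0.9] M [ 0.04  0.02 -0.  ]
q [-0.111 -0.126  1.717  0.     1.55  -1.843]
yaw of tool y 99.23 z [-2.e-04  3.e-04 -1.e+00]
  rotvec(tool deg) [ 0.02 -0.01  0.23] trans after rot cm [-2.55 -0.77 20.92]
  rotvec(tool deg) [ 1.0000e-02  3.0000e-02 -1.7977e+02] trans after rot cm [ 2.55  0.77 20.92]
```

```bash
python3 -m creep '[{"hand":1,"translation":[-2.55,-0.77,3],"delta_rot":[0,0,0]},{"hand":1,"translation":[0,0,5],"delta_rot":[0,0,0]},{"hand":1,"translation":[0,0,3],"delta_rot":[0,0,0]},{"hand":1,"translation":[0,0,0],"delta_rot":[0,0,0]}]'
python3 - <<'E'
from h import *
snap("wrist","e_w");snap("scene","e_s");plan([.5855,.009,.072],99)
crop("e_w",180,150,340,290,5,"e1")
E
```

```text
t: 2.92
tool_pos: [0.5836, 0.0088, 0.1678]
tool_rot: [0.251, -3.125, -0.002]
contact_force: [-0.0, -0.8, 1.2]
opening: 0.085
t 3.025 pos [0.5864 0.0083 0.1724] open 0.0858 F [ 0.3 -0.   0.5] M [0.05 0.02 0.01]
q [-0.113  0.011  1.769  0.     1.36  -1.844]
yaw of tool y 99.21 z [ 1.2e-03 -1.0e-04 -1.0e+00]
  rotvec(tool deg) [-0.01  0.07  0.21] trans after rot cm [ 0.08  0.08 10.04]
  rotvec(tool deg) [-1.1000e-01 -2.0000e-02 -1.7979e+02] trans after rot cm [-0.08 -0.08 10.04]
```

View pics/e1.png

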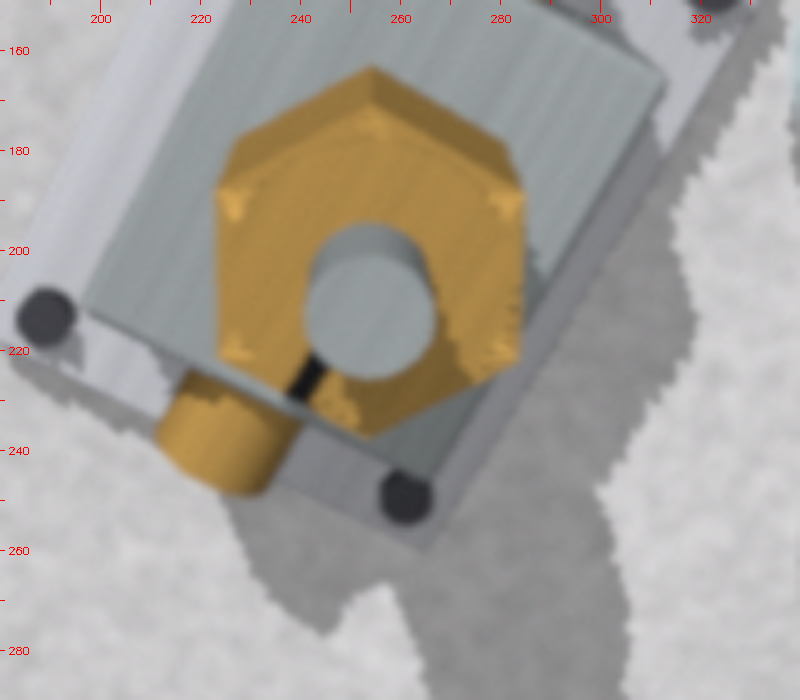

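```bash
python3 - <<'E'
from h import *
p,d,c=load("e_w")
print(onz(c,[(254,212.5)],.112))
H=onz(c,[(254.5,174),(283.5,189),(283.5,222),(254,237),(223.5,222),(223.5,188)],.094);n=H.mean(0);print(n)
for i in range(6):
    m=(H[i]+H[(i+1)%6])/2-n;print(np.degrees(np.arctan2(m[1],m[0])),np.linalg.norm(m))
E
python3 -m creep '[{"hand":1,"translation":[0,0,4],"delta_rot":[0,0,0]},{"hand":1,"translation":[0,0,4],"delta_rot":[0,0,0]},{"hand":1,"translation":[0,0,2],"delta_rot":[0,0,0]},{"hand":1,"translation":[0,0,0],"delta_rot":[0,0,0]}]' 
```

```text
[[0.58490138 0.00888371 0.112     ]]
[0.58603016 0.00891155 0.094     ]
158.15817436020956 0.021846060901492985
99.29041938219454 0.022322607791654524
39.995641511711725 0.022310730163519355
-21.65086593082594 0.022302806151232098
-81.92966906785061 0.0226922227173867
-141.1353404313683 0.021994509987866732
t: 3.52
tool_pos: [0.5859, 0.008, 0.0712]
tool_rot: [0.253, -3.13, -0.0]
contact_force: [0.3, -0.4, -0.2]
opening: 0.0855
```

Close with the low grip force.

```bash
python3 -m creep '[{"hand":0,"translation":[0,0,0],"delta_rot":[0,0,0]},{"hand":0,"translation":[0,0,0],"delta_rot":[0,0,0]},{"hand":0,"translation":[0,0,0],"delta_rot":[0,0,0]},{"hand":0,"translation":[0,0,0],"delta_rot":[0,0,0]},{"hand":0,"translation":[0,0,0],"delta_rot":[0,0,0]},{"hand":0,"translation":[0,0,0],"delta_rot":[0,0,0]}]' 8
python3 - <<'E'
from h import *
show()
E
```

```text
t: 4.28
tool_pos: [0.5874, 0.0085, 0.0735]
tool_rot: [-0.253, 3.128, 0.001]
contact_force: [-1.1, 3.7, 5.7]
opening: 0.0456
t 4.275 pos [0.5874 0.0085 0.0735] open 0.0456 F [-1.1  3.7  5.7] M [ 0.42  0.12 -0.12]
q [-0.113  0.121  1.832  0.002  1.186 -1.845]
yaw of tool y 99.24 z [ 0.0032  0.0011 -1.    ]
```

```bash
python3 -m creep '[{"hand":0,"translation":[0,0,0],"delta_rot":[0,0,10]},{"hand":0,"translation":[0,0,0],"delta_rot":[0,0,10]},{"hand":0,"translation":[0,0,0],"delta_rot":[0,0,10]}]'
python3 -c "
from h import *
show()"
python3 -m creep '[{"hand":0,"translation":[0,0,0],"delta_rot":[0,0,10]},{"hand":0,"translation":[0,0,0],"delta_rot":[0,0,10]},{"hand":0,"translation":[0,0,0],"delta_rot":[0,0,10]}]'
python3 -c "
from h import *
show()
snap('wrist','f_w');crop('f_w',180,150,340,290,5,'f1')"
```

```text
t: 4.65
tool_pos: [0.5873, 0.0084, 0.0735]
tool_rot: [0.572, 3.086, 0.001]
contact_force: [-1.5, 3.9, 6.5]
opening: 0.0456
t 4.65 pos [0.5873 0.0084 0.0735] open 0.0456 F [-1.5  3.9  6.5] M [0.2  0.31 0.17]
q [-1.130e-01  1.210e-01  1.832e+00  1.000e-03  1.186e+00 -1.317e+00]
yaw of tool y 68.98 z [ 2.8e-03  4.0e-04 -1.0e+00]
t: 5.03
tool_pos: [0.5871, 0.0084, 0.0735]
tool_rot: [1.352, 2.834, 0.002]
contact_force: [-0.7, 3.5, 6.7]
opening: 0.0458
t 5.025 pos [0.5871 0.0084 0.0735] open 0.0458 F [-0.7  3.5  6.7] M [0.19 0.58 0.23]
q [-1.130e-01  1.210e-01  1.832e+00  1.000e-03  1.187e+00 -7.930e-01]
yaw of tool y 38.99 z [ 2.e-03  3.e-04 -1.e+00]
```

View pics/f1.png

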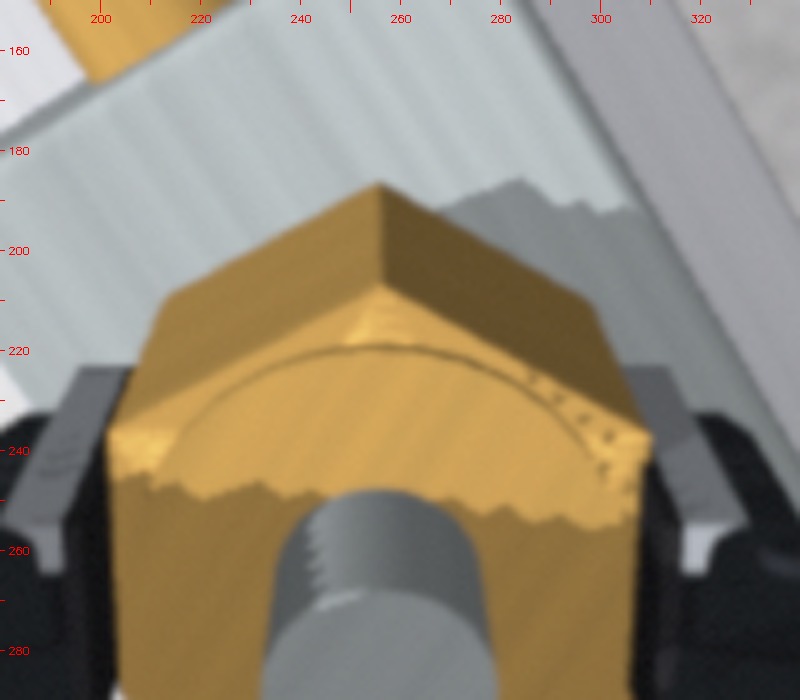

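```bash
python3 -m creep '[{"hand":0,"translation":[0,0,0],"delta_rot":[0,0,10]},{"hand":0,"translation":[0,0,0],"delta_rot":[0,0,10]},{"hand":0,"translation":[0,0,0],"delta_rot":[0,0,10]},{"hand":0,"translation":[0,0,0],"delta_rot":[0,0,10]}]'
python3 -c "
from h import *
show()"
python3 -m creep '[{"hand":0,"translation":[0,0,0],"delta_rot":[0,0,10]},{"hand":0,"translation":[0,0,0],"delta_rot":[0,0,10]},{"hand":0,"translation":[0,0,0],"delta_rot":[0,0,10]},{"hand":0,"translation":[0,0,0],"delta_rot":[0,0,10]}]'
python3 -c "
from h import *
show()"
```

```text
t: 5.58
tool_pos: [0.5869, 0.0086, 0.0735]
tool_rot: [2.241, 2.201, 0.002]
contact_force: [-1.5, 3.7, 7.9]
opening: 0.0455
t 5.575 pos [0.5869 0.0086 0.0735] open 0.0455 F [-1.5  3.7  7.9] M [0.47 0.82 0.17]
q [-1.130e-01  1.210e-01  1.832e+00  1.000e-03  1.187e+00 -9.500e-02]
yaw of tool y -1.02 z [ 1.3e-03  9.0e-04 -1.0e+00]
t: 6.08
tool_pos: [0.5868, 0.0088, 0.0735]
tool_rot: [-2.858, -1.301, -0.003]
contact_force: [-1.9, 3.8, 7.6]
opening: 0.046
t 6.075 pos [0.5868 0.0088 0.0735] open 0.046 F [-1.9  3.8  7.6] M [0.82 0.77 0.22]
q [-0.113  0.121  1.832  0.002  1.188  0.603]
yaw of tool y -41.04 z [ 0.0011  0.0018 -1.    ]
```

140° turned; small steps from here.

```bash
for i in 1; do python3 -m creep '[{"hand":0,"translation":[0,0,0],"delta_rot":[0,0,5]},{"hand":0,"translation":[0,0,0],"delta_rot":[0,0,5]}]'; done
python3 -c "
from h import *
show()"
python3 -m creep '[{"hand":0,"translation":[0,0,0],"delta_rot":[0,0,5]},{"hand":0,"translation":[0,0,0],"delta_rot":[0,0,5]}]'
python3 -c "
from h import *
show()"
python3 -m creep '[{"hand":0,"translation":[0,0,0],"delta_rot":[0,0,5]},{"hand":0,"translation":[0,0,0],"delta_rot":[0,0,5]}]'
python3 -c "
from h import *
show()"
```

```text
t: 6.32
tool_pos: [0.5869, 0.0088, 0.0735]
tool_rot: [-2.959, -1.051, -0.003]
contact_force: [-0.9, 3.8, 8.5]
opening: 0.0455
t 6.325 pos [0.5869 0.0088 0.0735] open 0.0455 F [-0.9  3.8  8.5] M [0.94 0.73 0.19]
q [-0.113  0.121  1.832  0.002  1.188  0.775]
yaw of tool y -50.89 z [ 0.0013  0.002  -1.    ]
t: 6.58
tool_pos: [0.5869, 0.0089, 0.0735]
tool_rot: [-3.039, -0.789, -0.003]
contact_force: [-0.7, 3.7, 7.3]
opening: 0.0455
t 6.575 pos [0.5869 0.0089 0.0735] open 0.0455 F [-0.7  3.7  7.3] M [1.05 0.67 0.19]
q [-0.113  0.121  1.832  0.003  1.187  0.949]
yaw of tool y -60.89 z [ 0.0015  0.0022 -1.    ]
t: 6.82
tool_pos: [0.5869, 0.009, 0.0735]
tool_rot: [-3.096, -0.521, -0.003]
contact_force: [-1.6, 4.1, 6.8]
opening: 0.0457
t 6.825 pos [0.5869 0.009  0.0735] open 0.0457 F [-1.6  4.1  6.8] M [1.09 0.67 0.18]
q [-0.113  0.121  1.832  0.003  1.187  1.124]
yaw of tool y -70.89 z [ 0.0016  0.0023 -1.    ]
```

```bash
python3 -m creep '[{"hand":0,"translation":[0,0,0],"delta_rot":[0,0,5]},{"hand":0,"translation":[0,0,0],"delta_rot":[0,0,5]}]'
python3 -c "
from h import *
show()"
python3 -m creep '[{"hand":0,"translation":[0,0,0],"delta_rot":[0,0,4]},{"hand":0,"translation":[0,0,0],"delta_rot":[0,0,4]}]'
python3 -c "
from h import *
show()"
python3 -m creep '[{"hand":0,"translation":[0,0,0],"delta_rot":[0,0,4]},{"hand":0,"translation":[0,0,0],"delta_rot":[0,0,4]}]'
python3 -c "
from h import *
show()"
```

```text
t: 7.08
tool_pos: [0.587, 0.009, 0.0735]
tool_rot: [-3.129, -0.249, -0.003]
contact_force: [-1.4, 4.3, 6.5]
opening: 0.0455
t 7.075 pos [0.587  0.009  0.0735] open 0.0455 F [-1.4  4.3  6.5] M [1.05 0.52 0.13]
q [-0.113  0.121  1.832  0.003  1.187  1.298]
yaw of tool y -80.89 z [ 0.0018  0.0024 -1.    ]
t: 7.32
tool_pos: [0.587, 0.009, 0.0735]
tool_rot: [-3.139, -0.031, -0.003]
contact_force: [-2.3, 3.7, 7.7]
opening: 0.0455
t 7.325 pos [0.587  0.009  0.0735] open 0.0455 F [-2.3  3.7  7.7] M [1.13 0.48 0.19]
q [-0.113  0.121  1.832  0.003  1.187  1.437]
yaw of tool y -88.86 z [ 0.0019  0.0024 -1.    ]
t: 7.58
tool_pos: [0.5871, 0.009, 0.0735]
tool_rot: [-3.133, 0.188, -0.003]
contact_force: [-2.4, 4.0, 6.7]
opening: 0.0457
t 7.575 pos [0.5871 0.009  0.0735] open 0.0457 F [-2.4  4.   6.7] M [1.04 0.41 0.17]
q [-0.113  0.121  1.832  0.003  1.187  1.577]
yaw of tool y -96.86 z [ 0.0021  0.0024 -1.    ]
```

```bash
python3 -m creep '[{"hand":0,"translation":[0,0,0],"delta_rot":[0,0,4]},{"hand":0,"translation":[0,0,0],"delta_rot":[0,0,4]}]'
python3 -c "
from h import *
show()"
python3 -m creep '[{"hand":0,"translation":[0,0,0],"delta_rot":[0,0,4]},{"hand":0,"translation":[0,0,0],"delta_rot":[0,0,4]}]'
python3 -c "
from h import *
show()"
python3 -m creep '[{"hand":0,"translation":[0,0,0],"delta_rot":[0,0,4]},{"hand":0,"translation":[0,0,0],"delta_rot":[0,0,4]}]'
python3 -c "
from h import *
show()"
```

```text
t: 7.82
tool_pos: [0.5871, 0.009, 0.0735]
tool_rot: [-3.113, 0.406, -0.003]
contact_force: [-1.6, 4.2, 7.0]
opening: 0.0455
t 7.825 pos [0.5871 0.009  0.0735] open 0.0455 F [-1.6  4.2  7. ] M [1.01 0.4  0.19]
q [-0.113  0.121  1.832  0.003  1.187  1.717]
yaw of tool y -104.86 z [ 0.0023  0.0024 -1.    ]
t: 8.07
tool_pos: [0.5871, 0.009, 0.0735]
tool_rot: [-3.077, 0.622, -0.003]
contact_force: [-1.7, 3.8, 7.6]
opening: 0.0459
t 8.075 pos [0.5871 0.009  0.0735] open 0.0459 F [-1.7  3.8  7.6] M [1.12 0.32 0.13]
q [-0.113  0.121  1.832  0.003  1.186  1.856]
yaw of tool y -112.86 z [ 0.0024  0.0023 -1.    ]
t: 8.32
tool_pos: [0.5872, 0.009, 0.0735]
tool_rot: [-3.026, 0.835, -0.003]
contact_force: [-2.1, 5.1, 6.3]
opening: 0.0458
t 8.325 pos [0.5872 0.009  0.0735] open 0.0458 F [-2.1  5.1  6.3] M [1.08 0.28 0.16]
q [-0.113  0.121  1.832  0.003  1.186  1.996]
yaw of tool y -120.86 z [ 0.0025  0.0023 -1.    ]
```

```bash
python3 -m creep '[{"hand":0,"translation":[0,0,0],"delta_rot":[0,0,3]},{"hand":0,"translation":[0,0,0],"delta_rot":[0,0,3]}]'
python3 -c "
from h import *
show()"
python3 -m creep '[{"hand":0,"translation":[0,0,0],"delta_rot":[0,0,3]},{"hand":0,"translation":[0,0,0],"delta_rot":[0,0,3]}]'
python3 -c "
from h import *
show();snap('wrist','g_w');crop('g_w',180,150,340,290,5,'g1')"
```

```text
t: 8.57
tool_pos: [0.5872, 0.009, 0.0735]
tool_rot: [-2.978, 0.991, -0.003]
contact_force: [-1.4, 4.5, 7.0]
opening: 0.0459
t 8.575 pos [0.5872 0.009  0.0735] open 0.0459 F [-1.4  4.5  7. ] M [1.   0.23 0.17]
q [-0.113  0.121  1.832  0.003  1.186  2.1  ]
yaw of tool y -126.83 z [ 0.0026  0.0023 -1.    ]
t: 8.82
tool_pos: [0.5872, 0.0089, 0.0735]
tool_rot: [-2.922, 1.146, -0.003]
contact_force: [-1.2, 4.9, 6.6]
opening: 0.0457
t 8.825 pos [0.5872 0.0089 0.0735] open 0.0457 F [-1.2  4.9  6.6] M [1.03 0.25 0.19]
q [-0.113  0.121  1.832  0.003  1.186  2.205]
yaw of tool y -132.83 z [ 0.0027  0.0022 -1.    ]
```

View pics/g1.png

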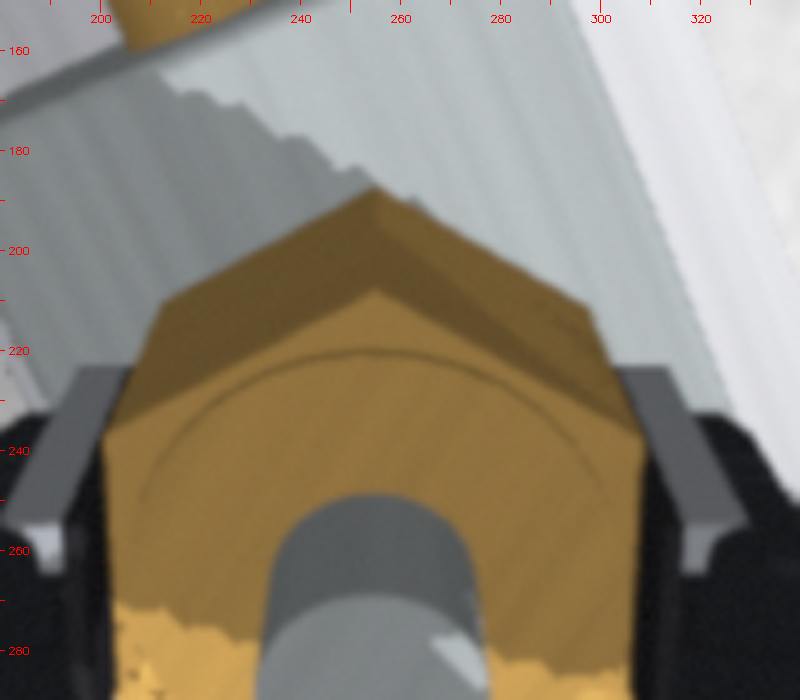

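```bash
python3 -m creep '[{"hand":0,"translation":[0,0,0],"delta_rot":[0,0,2]},{"hand":0,"translation":[0,0,0],"delta_rot":[0,0,2]}]'
python3 -c "
from h import *
show()"
python3 -m creep '[{"hand":0,"translation":[0,0,0],"delta_rot":[0,0,2]},{"hand":0,"translation":[0,0,0],"delta_rot":[0,0,2]}]'
python3 -c "
from h import *
show()"
python3 -m creep '[{"hand":0,"translation":[0,0,0],"delta_rot":[0,0,2]},{"hand":0,"translation":[0,0,0],"delta_rot":[0,0,2]}]'
python3 -c "
from h import *
show()"
```

```text
t: 9.12
tool_pos: [0.5872, 0.0089, 0.0735]
tool_rot: [-2.881, 1.246, -0.003]
contact_force: [-1.3, 3.4, 6.8]
opening: 0.0459
t 9.125 pos [0.5872 0.0089 0.0735] open 0.0459 F [-1.3  3.4  6.8] M [0.98 0.21 0.16]
q [-0.113  0.121  1.832  0.003  1.186  2.274]
yaw of tool y -136.79 z [ 0.0027  0.0022 -1.    ]
t: 9.38
tool_pos: [0.5872, 0.0087, 0.0734]
tool_rot: [-2.837, 1.344, -0.003]
contact_force: [-0.5, 4.4, 5.6]
opening: 0.0459
t 9.375 pos [0.5872 0.0087 0.0734] open 0.0459 F [-0.5  4.4  5.6] M [0.85 0.25 0.83]
q [-1.130e-01  1.210e-01  1.832e+00  2.000e-03  1.186e+00  2.342e+00]
yaw of tool y -140.69 z [ 0.0027  0.0012 -1.    ]
t: 9.62
tool_pos: [0.5873, 0.0087, 0.0735]
tool_rot: [-2.789, 1.441, -0.003]
contact_force: [-1.2, 3.0, 6.1]
opening: 0.0458
t 9.625 pos [0.5873 0.0087 0.0735] open 0.0458 F [-1.2  3.   6.1] M [0.73 0.2  0.82]
q [-1.120e-01  1.210e-01  1.832e+00  1.000e-03  1.186e+00  2.412e+00]
yaw of tool y -144.65 z [ 2.8e-03  9.0e-04 -1.0e+00]
```

```bash
python3 -m creep '[{"hand":1,"translation":[0,0,0],"delta_rot":[0,0,0]},{"hand":1,"translation":[0,0,0],"delta_rot":[0,0,0]},{"hand":1,"translation":[0,0,0],"delta_rot":[0,0,0]},{"hand":1,"translation":[0,0,-3],"delta_rot":[0,0,0]},{"hand":1,"translation":[0,0,-5],"delta_rot":[0,0,0]},{"hand":1,"translation":[0,0,-5],"delta_rot":[0,0,0]},{"hand":1,"translation":[0,0,-5],"delta_rot":[0,0,0]},{"hand":1,"translation":[0,0,0],"delta_rot":[0,0,0]}]'
python3 -c "
from h import *
show();snap('wrist','i_w');crop('i_w',190,120,330,240,5,'i1')"
```

```text
t: 10.62
tool_pos: [0.5887, 0.0074, 0.2575]
tool_rot: [-2.787, 1.443, -0.015]
contact_force: [0.4, 0.2, -0.2]
opening: 0.0855
t 10.625 pos [0.5887 0.0074 0.2575] open 0.0855 F [ 0.4  0.2 -0.2] M [ 0.04 -0.02 -0.02]
q [-0.114 -0.05   1.685 -0.     1.496  2.413]
yaw of tool y -144.75 z [ 0.0104 -0.0013 -0.9999]
```

View pics/i1.png

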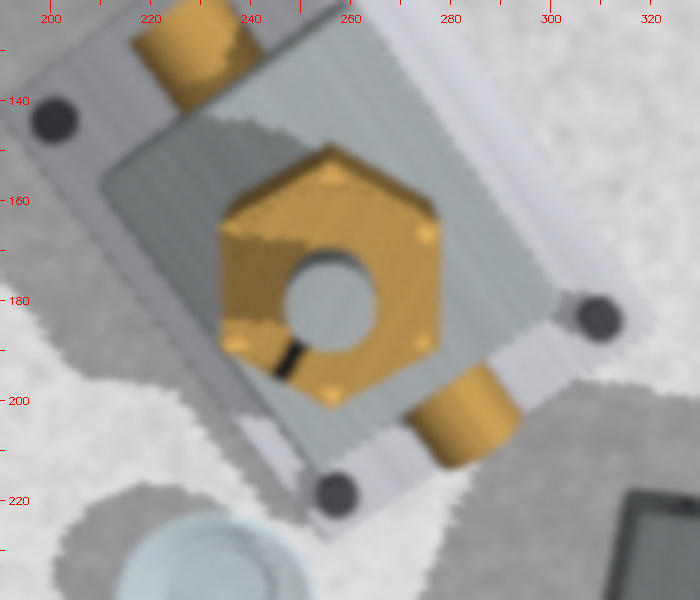

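View pics/i_w.png

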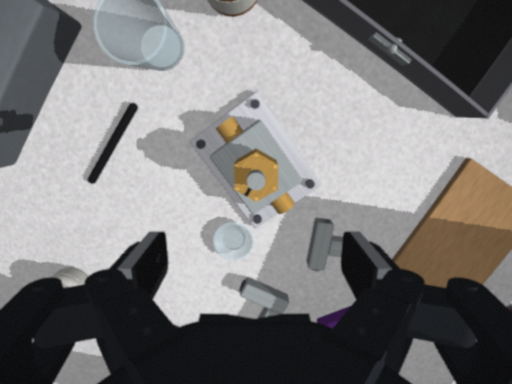

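```bash
python3 - <<'E'
from h import *
p,d,c=load("i_w")
H=onz(c,[(256,153),(278,165.5),(277.5,189.5),(256.5,201.5),(234,189),(234,165.5)],.094);n=H.mean(0);print(n,onz(c,[(256,181)],.112))
for i in range(6):
    m=(H[i]+H[(i+1)%6])/2-n;print(np.degrees(np.arctan2(m[1],m[0])),np.linalg.norm(m))
m=onz(c,[(246.5,194.5)],.094)[0]-n;print(np.degrees(np.arctan2(m[1],m[0])))
E
```

```text
[0.58489416 0.00862899 0.094     ] [[0.58523515 0.00810264 0.112     ]]
-85.14903947666183 0.022405542383254984
-144.72485734225424 0.02273089130499208
156.1336237219585 0.022727279555072193
94.86956000372814 0.022360534515270064
34.80282180452033 0.023004158817789954
-24.105903839325553 0.02240966296632855
96.66419804447636
```

```bash
python3 - <<'E'
from h import *
plan([.44,.33,.26])
E
```

```text
t 10.675 pos [0.5872 0.0075 0.2541] open 0.0854 F [-0.6  0.8 -0.2] M [-0.    0.06  0.06]
q [-0.114 -0.048  1.689 -0.     1.495  2.413]
yaw of tool y -144.75 z [ 4.9e-03 -7.0e-04 -1.0e+00]
  rotvec(tool deg) [-0.21 -0.2  -0.  ] trans after rot cm [-34.83  -6.59  -0.59]
  rotvec(tool deg) [ -0.31   0.32 180.  ] trans after rot cm [34.83  6.59 -0.59]
```

```bash
python3 -m creep '[{"hand":1,"translation":[-5.8,-1.1,-0.1],"delta_rot":[0,0,0]},{"hand":1,"translation":[-5.8,-1.1,-0.1],"delta_rot":[0,0,0]},{"hand":1,"translation":[-5.8,-1.1,-0.1],"delta_rot":[0,0,0]},{"hand":1,"translation":[-5.8,-1.1,-0.1],"delta_rot":[0,0,0]},{"hand":1,"translation":[-5.8,-1.1,-0.1],"delta_rot":[0,0,0]},{"hand":1,"translation":[-5.8,-1.1,-0.1],"delta_rot":[0,0,0]},{"hand":1,"translation":[0,0,0],"delta_rot":[0,0,-10.5]},{"hand":1,"translation":[0,0,0],"delta_rot":[0,0,-10.5]}]'
python3 -m creep '[{"hand":1,"translation":[0,0,0],"delta_rot":[0,0,-10.5]},{"hand":1,"translation":[0,0,0],"delta_rot":[0,0,-10.5]},{"hand":1,"translation":[0,0,0],"delta_rot":[0,0,-10.5]},{"hand":1,"translation":[0,0,0],"delta_rot":[0,0,-10.5]},{"hand":1,"translation":[0,0,0],"delta_rot":[0,0,-10.5]},{"hand":1,"translation":[0,0,0],"delta_rot":[0,0,-10.5]},{"hand":1,"translation":[0,0,0],"delta_rot":[0,0,-10.5]},{"hand":1,"translation":[0,0,0],"delta_rot":[0,0,-10.5]}]' 
python3 -m creep '[{"hand":1,"translation":[0,0,0],"delta_rot":[0,0,-10.5]},{"hand":1,"translation":[0,0,0],"delta_rot":[0,0,-10.5]},{"hand":1,"translation":[0,0,0],"delta_rot":[0,0,-10.5]},{"hand":1,"translation":[0,0,0],"delta_rot":[0,0,-10.5]},{"hand":1,"translation":[0,0,0],"delta_rot":[0,0,-10.5]},{"hand":1,"translation":[0,0,0],"delta_rot":[0,0,-10.5]},{"hand":1,"translation":[0,0,0],"delta_rot":[0,0,-10.5]},{"hand":1,"translation":[0,0,0],"delta_rot":[0,0,-10.5]}]' 
python3 -m creep '[{"hand":1,"translation":[0,0,0],"delta_rot":[0,0,-10.5]},{"hand":1,"translation":[0,0,0],"delta_rot":[0,0,-10.5]},{"hand":1,"translation":[0,0,0],"delta_rot":[0,0,-10.5]},{"hand":1,"translation":[0,0,0],"delta_rot":[0,0,-10.5]},{"hand":1,"translation":[0,0,0],"delta_rot":[0,0,-10]},{"hand":1,"translation":[0,0,0],"delta_rot":[0,0,0]}]'
python3 -c "
from h import *
show();snap('wrist','j_w')"
```

```text
t: 11.68
tool_pos: [0.4376, 0.3304, 0.2545]
tool_rot: [3.007, -0.899, -0.004]
contact_force: [-0.4, 1.3, -0.1]
opening: 0.0852
t: 12.68
tool_pos: [0.4382, 0.3295, 0.2545]
tool_rot: [2.84, 1.342, -0.007]
contact_force: [0.4, 0.1, -0.3]
opening: 0.0854
t: 13.68
tool_pos: [0.4382, 0.3295, 0.2546]
tool_rot: [-1.212, -2.896, 0.005]
contact_force: [-0.3, -0.5, 0.1]
opening: 0.0853
t: 14.42
tool_pos: [0.4384, 0.3296, 0.255]
tool_rot: [0.168, -3.134, 0.003]
contact_force: [0.1, 0.2, -0.3]
opening: 0.0853
t 14.425 pos [0.4384 0.3296 0.255 ] open 0.0853 F [ 0.1  0.2 -0.3] M [ 0.   -0.01  0.01]
q [ 0.509 -0.137  1.771 -0.     1.511 -1.169]
yaw of tool y 96.13 z [-0.0032 -0.0019 -1.    ]
```

View pics/j_w.png

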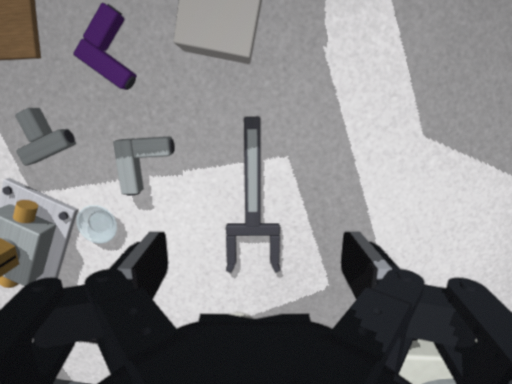

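```bash
python3 - <<'E'
from h import *
crop("j_w",205,105,300,285,4,"j1")
E
```

```text
(no output)
```

View pics/j1.png

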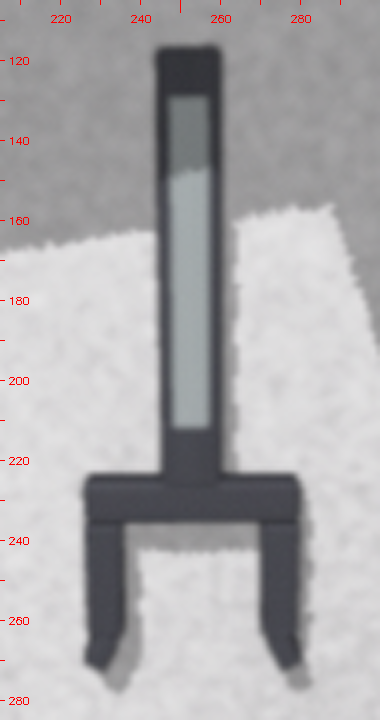

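```bash
python3 - <<'E'
from h import *
p,d,c=load("j_w")
W=onz(c,[(252.2,117),(226,225),(299.5-0.5*0,224),(253,235),(229,271),(278,271)],.014);print(W)
# 226 edges: head back outer corners
t=W[0]; hb=(W[1]+W[2])/2; tp=(W[4]+W[5])/2
for a in(hb,W[3],tp):
    v=a-t;print(np.degrees(np.arctan2(v[1],v[0])),np.linalg.norm(v))
E
```

```text
[[0.38046975 0.32033391 0.014     ]
 [0.52836165 0.29976089 0.014     ]
 [0.51601701 0.40023663 0.014     ]
 [0.53916171 0.33832159 0.014     ]
 [0.59919414 0.30982965 0.014     ]
 [0.59151968 0.38026721 0.014     ]]
11.82249906729357 0.14479103832808038
6.466853428034285 0.15970815928126494
6.560851813484711 0.2163037244633948
```

```bash
python3 - <<'E'
from h import *
plan([.4647,.330,.012],96.5)
E
```

```text
t 14.475 pos [0.4385 0.3297 0.2554] open 0.0855 F [ 0.4  0.9 -0.3] M [-0.02  0.04 -0.04]
q [ 0.509 -0.137  1.77  -0.     1.512 -1.168]
yaw of tool y 96.08 z [-0.0027 -0.0016 -1.    ]
  rotvec(tool deg) [-0.07 -0.16 -0.42] trans after rot cm [-2.61 -0.26 24.34]
  rotvec(tool deg) [-2.5000e-01  1.1000e-01  1.7958e+02] trans after rot cm [ 2.61  0.26 24.34]
```

```bash
python3 -m creep '[{"hand":0.7,"translation":[-2.6,-0.26,4.5],"delta_rot":[0,0,-0.4]},{"hand":0.7,"translation":[0,0,5.5],"delta_rot":[0,0,0]},{"hand":0.7,"translation":[0,0,5.5],"delta_rot":[0,0,0]},{"hand":0.7,"translation":[0,0,3.5],"delta_rot":[0,0,0]},{"hand":0.7,"translation":[0,0,2],"delta_rot":[0,0,0]},{"hand":0.7,"translation":[0,0,1],"delta_rot":[0,0,0]},{"hand":0.7,"translation":[0,0,0],"delta_rot":[0,0,0]},{"hand":0.7,"translation":[0,0,0],"delta_rot":[0,0,0]}]'
python3 - <<'E'
from h import *
plan([.4647,.330,.012],96.5)
E
```

```text
t: 15.48
tool_pos: [0.4664, 0.331, 0.0391]
tool_rot: [-0.182, 3.134, 0.002]
contact_force: [0.1, 0.1, 1.0]
opening: 0.0597
t 15.475 pos [0.4664 0.331  0.0391] open 0.0597 F [0.1 0.1 1. ] M [-0.01 -0.01 -0.05]
q [ 0.487  0.136  1.882 -0.     1.121 -1.2  ]
yaw of tool y 96.64 z [ 0.0027  0.0014 -1.    ]
  rotvec(tool deg) [0.06 0.16 0.14] trans after rot cm [ 0.18 -0.08  2.71]
  rotvec(tool deg) [-2.6000e-01  1.0000e-01 -1.7986e+02] trans after rot cm [-0.18  0.08  2.71]
```

```bash
python3 -m creep '[{"hand":0.7,"translation":[0.15,-0.08,1.5],"delta_rot":[0,0,0]},{"hand":0.7,"translation":[0,0,1.1],"delta_rot":[0,0,0]},{"hand":0.7,"translation":[0,0,0],"delta_rot":[0,0,0]},{"hand":0.7,"translation":[0,0,0],"delta_rot":[0,0,0]}]'
python3 -c "
from h import *
show();snap('wrist','k_w')"
```

```text
t: 15.98
tool_pos: [0.4638, 0.3294, 0.0111]
tool_rot: [0.182, -3.136, 0.0]
contact_force: [0.0, -1.3, 0.2]
opening: 0.0596
t 15.975 pos [0.4638 0.3294 0.0111] open 0.0596 F [ 0.  -1.3  0.2] M [ 0.03 -0.02 -0.02]
q [ 0.487  0.174  1.895  0.     1.073 -1.2  ]
yaw of tool y 96.65 z [-3.e-04 -1.e-04 -1.e+00]
```

View pics/k_w.png

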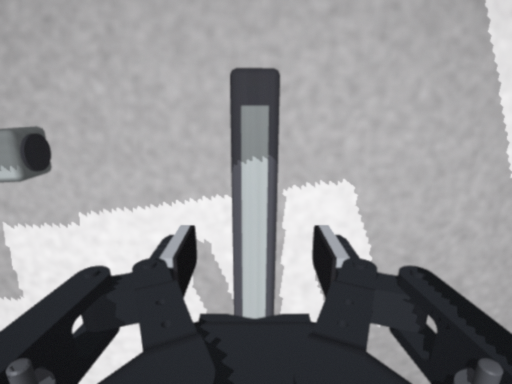

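Straddling the handle, well centred. Grip hard and lift.

```bash
python3 -m creep '[{"hand":0,"translation":[0,0,0],"delta_rot":[0,0,0]},{"hand":0,"translation":[0,0,0],"delta_rot":[0,0,0]},{"hand":0,"translation":[0,0,0],"delta_rot":[0,0,0]},{"hand":0,"translation":[0,0,0],"delta_rot":[0,0,0]},{"hand":0,"translation":[0,0,0],"delta_rot":[0,0,0]}]' 90
python3 -m creep '[{"hand":0,"translation":[0,0,-2],"delta_rot":[0,0,0]},{"hand":0,"translation":[0,0,-4],"delta_rot":[0,0,0]},{"hand":0,"translation":[0,0,-5],"delta_rot":[0,0,0]},{"hand":0,"translation":[0,0,-5],"delta_rot":[0,0,0]},{"hand":0,"translation":[0,0,0],"delta_rot":[0,0,0]}]'
python3 -c "
from h import *
show();snap('wrist','l_w');snap('side','l_s')"
```

```text
t: 16.65
tool_pos: [0.4642, 0.3296, 0.012]
tool_rot: [-0.182, 3.136, 0.0]
contact_force: [-1.2, -0.1, 6.0]
opening: 0.0195
t: 17.27
tool_pos: [0.4666, 0.331, 0.1779]
tool_rot: [-0.182, 3.126, 0.007]
contact_force: [0.6, 0.6, -1.8]
opening: 0.0191
t 17.275 pos [0.4666 0.331  0.1779] open 0.0191 F [ 0.6  0.6 -1.8] M [-0.02  0.11  0.05]
q [ 0.487 -0.034  1.805  0.     1.36  -1.2  ]
yaw of tool y 96.66 z [ 0.0098  0.0053 -0.9999]
```

View pics/l_w.png

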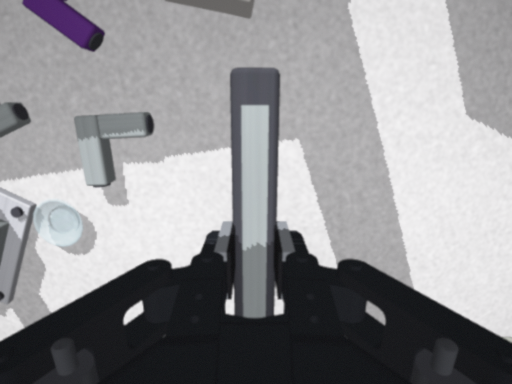

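View pics/l_s.png

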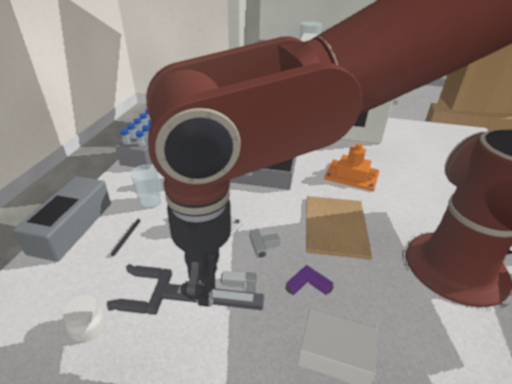

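```bash
python3 - <<'E'
from h import *
p,d,c=load("l_w"); o,Rm=show()
for z in(.178,.180,):
    W=onz(c,[(255,68),(231,75),(278.5,75)],z); print(W,(W-o['tool_pos'])@Rm)
print((dep(c,d,[(255,85),(255,150)])-o['tool_pos'])@Rm)
crop("l_w",200,50,310,130,6,"l1")
E
```

```text
t 17.375 pos [0.4636 0.3294 0.1718] open 0.0195 F [-0.4 -0.6 -3. ] M [-0.01  0.   -0.02]
q [ 0.487 -0.03   1.811  0.     1.36  -1.2  ]
yaw of tool y 96.66 z [ 6.e-04  4.e-04 -1.e+00]
[[0.3824377  0.32126498 0.178     ]
 [0.38648521 0.31130722 0.178     ]
 [0.38408211 0.33168485 0.178     ]] [[ 0.08157945  0.00137959 -0.00624829]
 [ 0.07871391 -0.00898034 -0.00624964]
 [ 0.07873789  0.01153848 -0.0062435 ]]
[[0.38267438 0.3212785  0.18      ]
 [0.38666131 0.31146976 0.18      ]
 [0.38429418 0.33154242 0.18      ]] [[ 0.08134157  0.00136617 -0.00824814]
 [ 0.07851892 -0.00883871 -0.00824948]
 [ 0.07854254  0.01137302 -0.00824343]]
[[ 0.07439232  0.00137207 -0.00873497]
 [ 0.04633894  0.00141725 -0.00783548]]
```

View pics/l1.png

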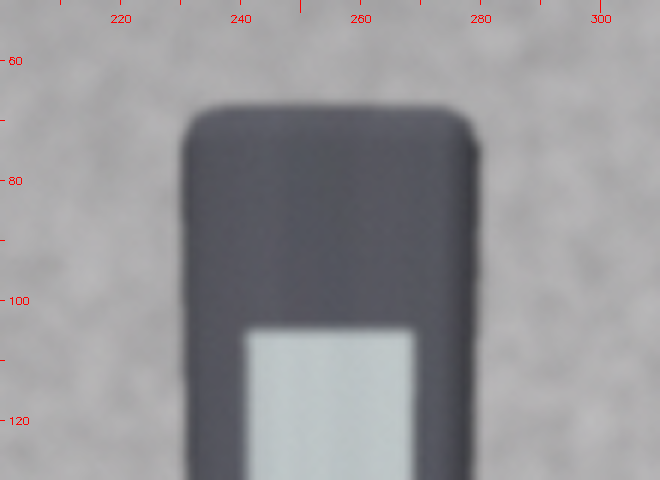

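```bash
python3 - <<'E'
from h import *
plan([.3978,-.0089,.172],95.3)
E
```

```text
t 17.375 pos [0.4636 0.3294 0.1718] open 0.0195 F [-0.4 -0.6 -3. ] M [-0.01  0.   -0.02]
q [ 0.487 -0.03   1.811  0.     1.36  -1.2  ]
yaw of tool y 96.66 z [ 6.e-04  4.e-04 -1.e+00]
  rotvec(tool deg) [0.02 0.03 1.36] trans after rot cm [ 9.680e+00 -3.307e+01 -2.000e-02]
  rotvec(tool deg) [-5.0000e-02  3.0000e-02 -1.7864e+02] trans after rot cm [-9.680e+00  3.307e+01 -2.000e-02]
```

```bash
python3 -m creep '[{"hand":0,"translation":[1.5,-2,0],"delta_rot":[0,0,1.36]},{"hand":0,"translation":[1.5,-4.5,0],"delta_rot":[0,0,0]},{"hand":0,"translation":[1.5,-5,0],"delta_rot":[0,0,0]},{"hand":0,"translation":[1.5,-5,0],"delta_rot":[0,0,0]},{"hand":0,"translation":[1.5,-5,0],"delta_rot":[0,0,0]},{"hand":0,"translation":[1.2,-5,0],"delta_rot":[0,0,0]},{"hand":0,"translation":[1,-4.5,0],"delta_rot":[0,0,0]},{"hand":0,"translation":[0,-2,0],"delta_rot":[0,0,0]}]'
python3 -m creep '[{"hand":0,"translation":[0,0,0],"delta_rot":[0,0,0]},{"hand":0,"translation":[0,0,3],"delta_rot":[0,0,0]},{"hand":0,"translation":[0,0,0],"delta_rot":[0,0,0]},{"hand":0,"translation":[0,0,0],"delta_rot":[0,0,0]}]'
python3 - <<'E'
from h import *
plan([.3978,-.0089,.084],95.3)
snap("scene","m_s")
crop("m_s",170,140,370,290,4,"m1")
E
```

```text
t: 18.38
tool_pos: [0.3961, -0.0101, 0.1687]
tool_rot: [0.141, -3.134, -0.001]
contact_force: [0.5, -0.3, -1.6]
opening: 0.0195
t: 18.88
tool_pos: [0.398, -0.0078, 0.1412]
tool_rot: [0.147, -3.137, -0.001]
contact_force: [0.1, 0.1, -2.0]
opening: 0.0191
t 18.875 pos [ 0.398  -0.0078  0.1412] open 0.0191 F [ 0.1  0.1 -2. ] M [ 0.01  0.08 -0.02]
q [-0.207 -0.463  2.22   0.     1.386 -1.872]
yaw of tool y 95.36 z [-1.e-03  3.e-04 -1.e+00]
  rotvec(tool deg) [ 0.02 -0.06  0.06] trans after rot cm [ 0.03 -0.11  5.72]
  rotvec(tool deg) [ 9.0000e-02  4.0000e-02 -1.7994e+02] trans after rot cm [-0.03  0.11  5.72]
```

View pics/m1.png

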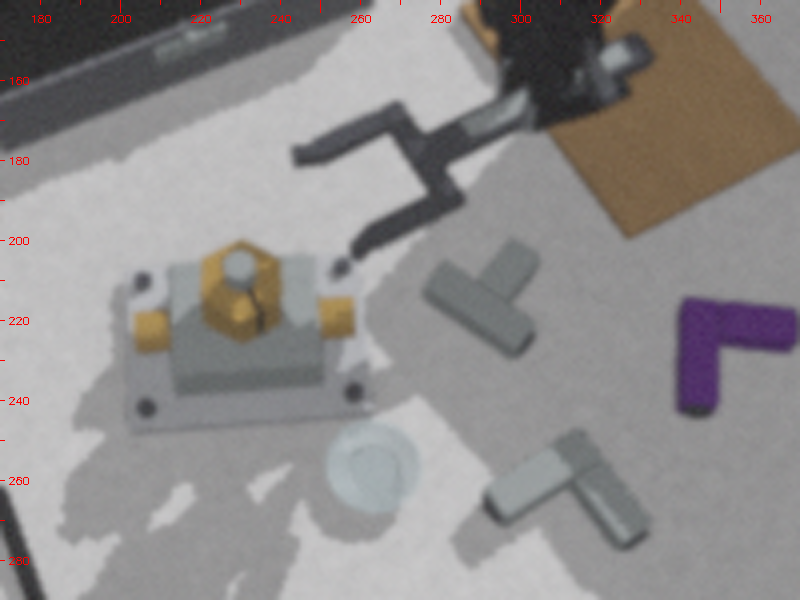

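```bash
python3 - <<'E'
from h import *
p,d,c=load("m_s");o,Rm=show()
W=onz(c,[(244.5,178.5),(259,202.5),(270,165.5),(285.8,189.5),(247.5,182),(258.5,200)],.1435);print(((W-o['tool_pos'])@Rm).round(4))
E
```

```text
t 18.925 pos [ 0.3985 -0.008   0.1419] open 0.0193 F [-0.1  0.  -1.2] M [-0.01  0.07 -0.01]
q [-0.207 -0.463  2.219  0.     1.386 -1.872]
yaw of tool y 95.35 z [ 5.e-04 -0.e+00 -1.e+00]
[[-0.1319 -0.0306 -0.0015]
 [-0.1336  0.0385 -0.0015]
 [-0.0638 -0.0325 -0.0016]
 [-0.0652  0.0394 -0.0016]
 [-0.1305 -0.0193 -0.0015]
 [-0.1315  0.0326 -0.0015]]
```

```bash
python3 -m creep '[{"hand":0,"translation":[0,-0.2,3.5],"delta_rot":[0,0,0]},{"hand":0,"translation":[0,0,2.3],"delta_rot":[0,0,0]},{"hand":0,"translation":[-1.8,0,0],"delta_rot":[0,0,0]},{"hand":0,"translation":[0,0,0],"delta_rot":[0,0,0]},{"hand":0,"translation":[0,0,0],"delta_rot":[0,0,0]}]'
python3 - <<'E'
from h import *
snap("scene","n_s");snap("side","n_d");snap("wrist","n_w");show()
crop("n_s",200,150,320,240,6,"n1");crop("n_d",160,170,300,260,5,"n2")
E
```

```text
t: 19.55
tool_pos: [0.4167, -0.0088, 0.0842]
tool_rot: [-0.146, 3.137, -0.001]
contact_force: [-0.5, -0.3, -2.3]
opening: 0.0191
t 19.7 pos [ 0.4163 -0.0088  0.0838] open 0.0192 F [ 0.3  0.  -2.6] M [-0.01  0.1   0.01]
q [-0.2   -0.328  2.226 -0.     1.243 -1.863]
yaw of tool y 95.3 z [ 7.e-04 -2.e-04 -1.e+00]
```

View pics/n1.png

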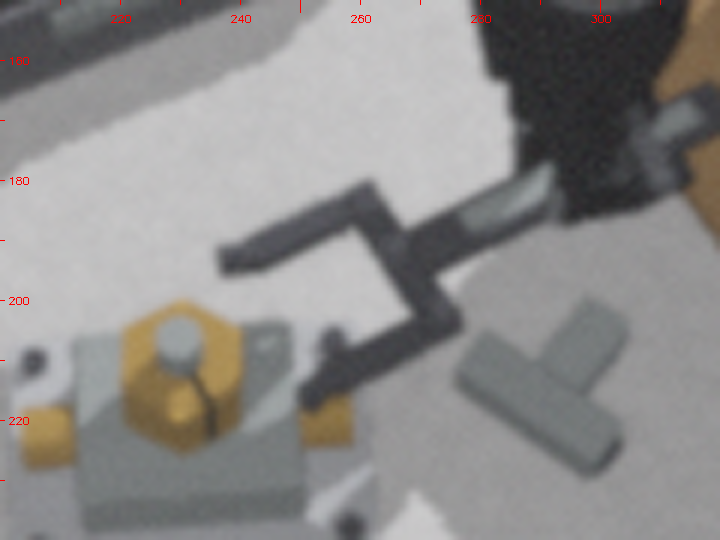

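View pics/n2.png

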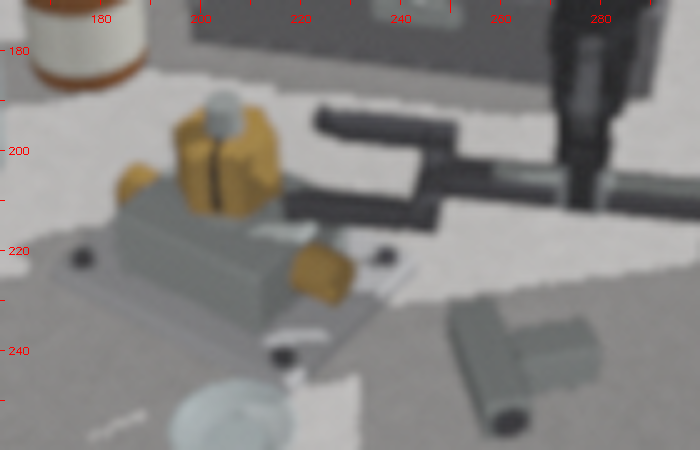

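```bash
cat > ov.py <<'E'
from h import *
def ov(name,x0,y0,x1,y1,s,out,L,dy,da,nut,nyaw,zt=-.003,pos=None,Rm=None):
    p,d,c=load(name); o=ctrl.get_obs(); Rm=R.from_rotvec(o['tool_rot']).as_matrix()
    im=cv2.resize(p[y0:y1,x0:x1,::-1],None,fx=s,fy=s,interpolation=cv2.INTER_CUBIC)
    W=np.array([[29,43],[29,24.25],[-28,24.25],[-28,-24.25],[29,-24.25],[29,-43],[-44,-43],[-44,-11],[-191,-11],[-191,11],[-44,11],[-44,43]])/1e3
    a=np.radians(da);W=W@np.array([[np.cos(a),np.sin(a)],[-np.sin(a),np.cos(a)]])
    P=o['tool_pos']+np.c_[-(W[:,0]+L),-W[:,1]+dy,np.full(len(W),zt)]@Rm.T
    a=np.radians(nyaw+30+60*np.arange(6));H=np.c_[nut[0]+.02656*np.cos(a),nut[1]+.02656*np.sin(a),np.full(6,.094)]
    S=np.array([[nut[0],nut[1],.112]])
    for Q,col in((P,(0,255,0)),(H,(0,0,255))):
        q=((proj(c,Q)-[x0,y0]+.5)*s).astype(int);cv2.polylines(im,[q],True,col,1)
    q=((proj(c,S)-[x0,y0]+.5)*s).astype(int)[0];cv2.circle(im,tuple(map(int,q)),3,(255,0,255),1)
    cv2.imwrite(f"pics/{out}.png",im)
E
python3 - <<'E'
from ov import *
ov("n_s",200,150,320,240,6,"o1",.107,0,0,(.5852,.0088),95.3)
ov("n_d",160,170,300,260,5,"o2",.107,0,0,(.5852,.0088),95.3)
E
```

```text
(no output)
```

View pics/o1.png

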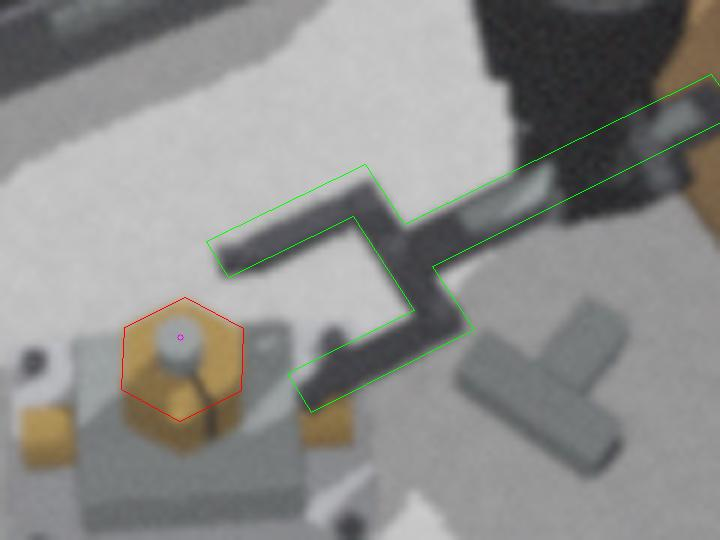

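View pics/o2.png

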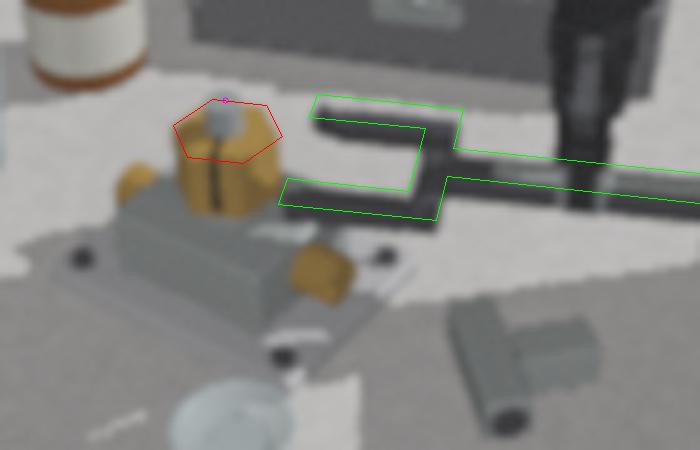

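```bash
python3 - <<'E'
from h import *
p,d,c=load("n_s");o,Rm=show()
for uv in [(245,190),(252,186.5),(258,184),(266,190),(272,203),(265,207),(258,211),(284,184)]:
    P=dep(c,d,[uv]);print(uv,P.round(4),((P-o['tool_pos'])@Rm).round(4))
print('nut top',dep(c,d,[(226,205),(236,206),(230,202.5),(229.5,207)]).round(4)); print('block',dep(c,d,[(218,225),(240,228)]).round(4),'bench',dep(c,d,[(230,180),(260,175)]).round(4))
p,d,c=load("n_d")
print('side nut top',dep(c,d,[(198,194),(212,195)]).round(4),'bench',dep(c,d,[(240,225)]).round(4))
for uv in [(235,194.5),(245,196),(230,210.5),(240,212)]:
    P=dep(c,d,[uv]);print(uv,P.round(4),((P-o['tool_pos'])@Rm).round(4))
E
```

```text
t 19.7 pos [ 0.4163 -0.0088  0.0838] open 0.0192 F [ 0.3  0.  -2.6] M [-0.01  0.1   0.01]
q [-0.2   -0.328  2.226 -0.     1.243 -1.863]
yaw of tool y 95.3 z [ 7.e-04 -2.e-04 -1.e+00]
(245, 190) [[ 0.5312 -0.0287  0.0846]] [[-0.1126 -0.0305 -0.0007]]
(252, 186.5) [[ 0.5125 -0.0295  0.087 ]] [[-0.0939 -0.0295 -0.0032]]
(258, 184) [[ 0.496  -0.0309  0.0852]] [[-0.0773 -0.0294 -0.0014]]
(266, 190) [[ 0.4848 -0.009   0.0833]] [[-0.0682 -0.0065  0.0006]]
(272, 203) [[0.4872 0.0297 0.0857]] [[-0.0742  0.0318 -0.0019]]
(265, 207) [[0.5062 0.0316 0.0835]] [[-0.0933  0.0319  0.0003]]
(258, 211) [[0.526  0.0353 0.0856]] [[-0.1133  0.0338 -0.0017]]
(284, 184) [[ 0.4387 -0.0052  0.0858]] [[-0.0227  0.0015 -0.002 ]]
nut top [[ 0.5918  0.0034  0.1114]
 [ 0.5692  0.0067  0.0942]
 [ 0.5783 -0.0076  0.0936]
 [ 0.5868  0.0124  0.1135]]
block [[0.6205 0.0143 0.0486]
 [0.5757 0.043  0.0492]] bench [[ 5.373e-01 -1.183e-01 -3.100e-03]
 [ 4.582e-01 -9.810e-02  4.000e-04]]
side nut top [[0.6032 0.0078 0.0948]
 [0.569  0.005  0.0963]] bench [[ 0.5027 -0.0026  0.0091]]
(235, 194.5) [[ 0.5207 -0.0243  0.0855]] [[-0.1026 -0.0251 -0.0017]]
(245, 196) [[ 0.4961 -0.0261  0.0843]] [[-0.0779 -0.0246 -0.0005]]
(230, 210.5) [[0.5157 0.0367 0.085 ]] [[-0.1032  0.0361 -0.0012]]
(240, 212) [[0.4921 0.0362 0.085 ]] [[-0.0797  0.0378 -0.0012]]
```

```bash
python3 - <<'E'
from ov import *
ov("n_s",200,150,320,240,6,"o1",.106,.0022,0,(.5852,.0105),95.3,zt=-.001)
ov("n_d",160,170,300,260,5,"o2",.107,.003,0,(.5852,.0125),95.3,zt=-.001)
E
```

```text
(no output)
```

View pics/o1.png

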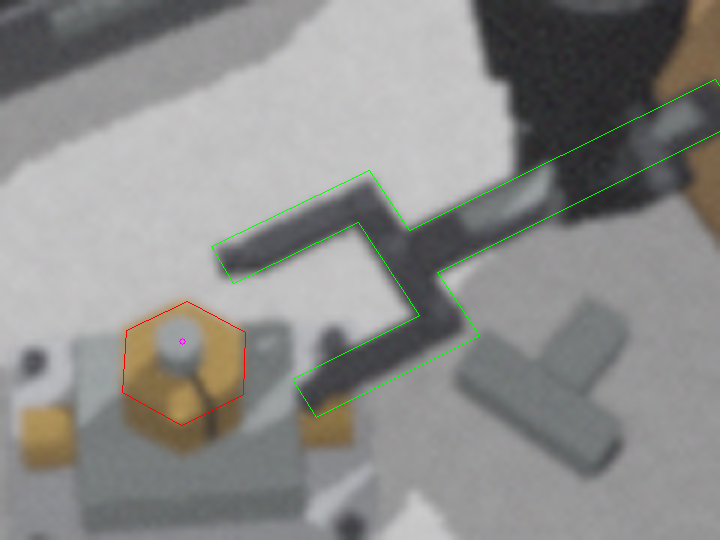

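View pics/o2.png

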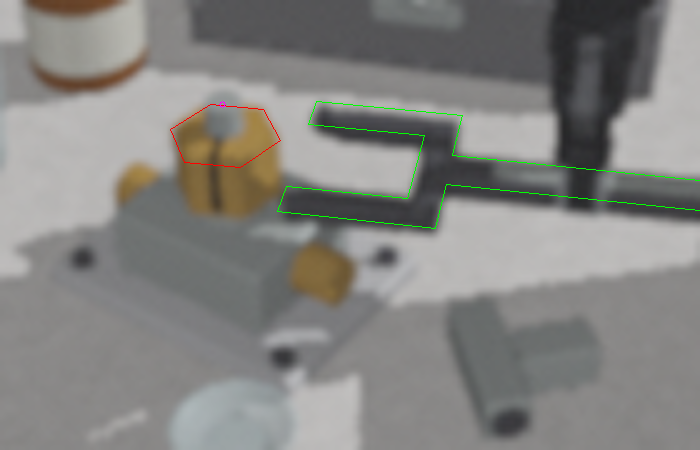

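```bash
python3 -m creep '[{"hand":0,"translation":[0,0.14,0],"delta_rot":[0,0,0]},{"hand":0,"translation":[-0.5,0,0],"delta_rot":[0,0,0]},{"hand":0,"translation":[-0.5,0,0],"delta_rot":[0,0,0]},{"hand":0,"translation":[-0.5,0,0],"delta_rot":[0,0,0]},{"hand":0,"translation":[0,0,0],"delta_rot":[0,0,0]}]'
python3 - <<'E'
from h import *
plan([.5850-.106*np.cos(np.radians(5.3)),.0088-.106*np.sin(np.radians(5.3)),.084],95.3)
snap("scene","q_s")
crop("q_s",200,150,320,240,6,"q1")
E
```

```text
t: 20.32
tool_pos: [0.4315, -0.006, 0.0834]
tool_rot: [0.145, -3.138, -0.0]
contact_force: [0.5, 0.2, -2.4]
opening: 0.0194
t 20.325 pos [ 0.4315 -0.006   0.0834] open 0.0194 F [ 0.5  0.2 -2.4] M [ 0.    0.08 -0.03]
q [-0.187 -0.281  2.191 -0.     1.232 -1.85 ]
yaw of tool y 95.3 z [-1.e-04  0.e+00 -1.e+00]
  rotvec(tool deg) [ 0.   -0.01  0.  ] trans after rot cm [-4.82  0.06 -0.06]
  rotvec(tool deg) [ 1.0e-02  0.0e+00 -1.8e+02] trans after rot cm [ 4.82 -0.06 -0.06]
```

View pics/q1.png

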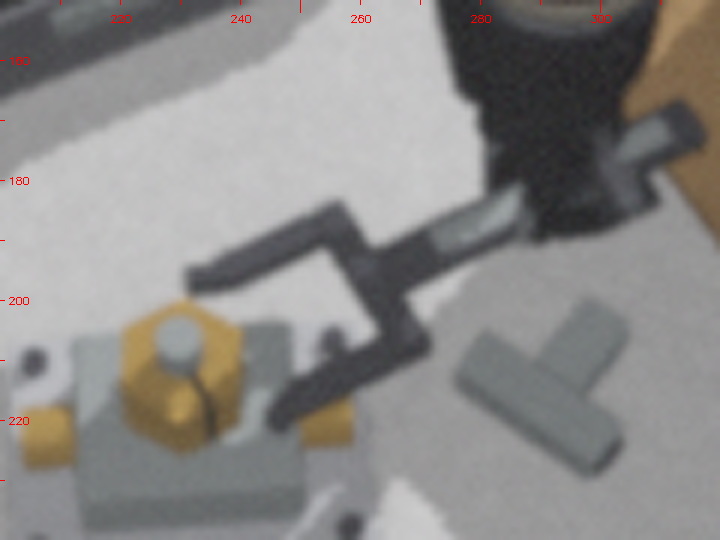

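Looks aligned; advance slowly.

```bash
python3 -m creep '[{"hand":0,"translation":[-0.5,0,0],"delta_rot":[0,0,0]},{"hand":0,"translation":[-0.5,0,0],"delta_rot":[0,0,0]},{"hand":0,"translation":[-0.4,0,0],"delta_rot":[0,0,0]},{"hand":0,"translation":[0,0,0],"delta_rot":[0,0,0]}]'
python3 -c "
from h import *
show()"
python3 -m creep '[{"hand":0,"translation":[-0.5,0,0],"delta_rot":[0,0,0]},{"hand":0,"translation":[-0.5,0,0],"delta_rot":[0,0,0]},{"hand":0,"translation":[0,0,0],"delta_rot":[0,0,0]}]'
python3 - <<'E'
from h import *
plan([.5850-.106*np.cos(np.radians(5.3)),.0088-.106*np.sin(np.radians(5.3)),.084],95.3)
snap("scene","r_s")
crop("r_s",200,150,320,240,6,"r1")
E
```

```text
t: 20.88
tool_pos: [0.4453, -0.0047, 0.0834]
tool_rot: [0.145, -3.138, 0.0]
contact_force: [0.7, 1.0, -1.6]
opening: 0.0195
t 20.875 pos [ 0.4453 -0.0047  0.0834] open 0.0195 F [ 0.7  1.  -1.6] M [0.01 0.12 0.03]
q [-0.178 -0.242  2.159 -0.     1.224 -1.841]
yaw of tool y 95.3 z [-0. -0. -1.]
t: 21.25
tool_pos: [0.4554, -0.0038, 0.0834]
tool_rot: [-0.145, 3.138, -0.0]
contact_force: [0.1, -0.4, -2.2]
opening: 0.0194
t 21.25 pos [ 0.4554 -0.0038  0.0834] open 0.0194 F [ 0.1 -0.4 -2.2] M [0.   0.03 0.  ]
q [-0.172 -0.214  2.136 -0.     1.219 -1.835]
yaw of tool y 95.3 z [ 2.e-04 -0.e+00 -1.e+00]
  rotvec(tool deg) [-0.    0.01 -0.  ] trans after rot cm [-2.42  0.06 -0.06]
  rotvec(tool deg) [1.0e-02 0.0e+00 1.8e+02] trans after rot cm [ 2.42 -0.06 -0.06]
```

View pics/r1.png

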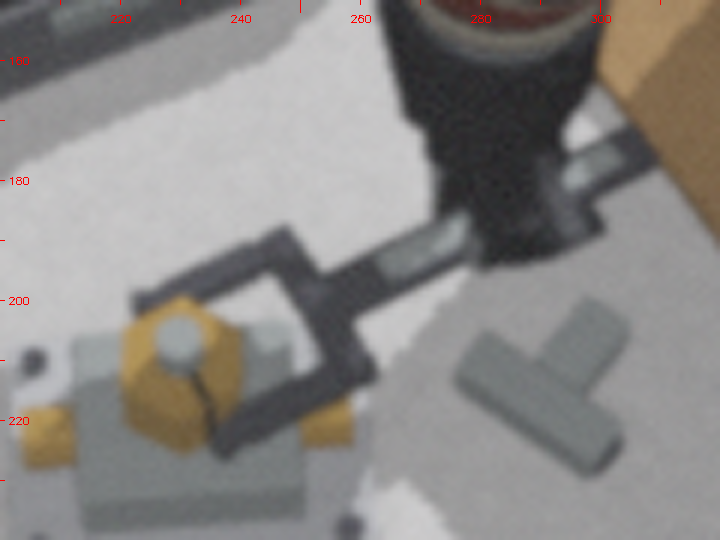

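```bash
python3 -m creep '[{"hand":0,"translation":[-0.5,0,0],"delta_rot":[0,0,0]},{"hand":0,"translation":[-0.5,0,0],"delta_rot":[0,0,0]},{"hand":0,"translation":[0,0,0],"delta_rot":[0,0,0]}]'
python3 -c "
from h import *
show()"
python3 -m creep '[{"hand":0,"translation":[-0.5,0,0],"delta_rot":[0,0,0]},{"hand":0,"translation":[-0.5,0,0],"delta_rot":[0,0,0]},{"hand":0,"translation":[0,0,0],"delta_rot":[0,0,0]}]'
python3 - <<'E'
from h import *
plan([.5850-.106*np.cos(np.radians(5.3)),.0088-.106*np.sin(np.radians(5.3)),.084],95.3)
snap("scene","s_s")
crop("s_s",200,150,320,240,6,"s1")
E
```

```text
t: 21.68
tool_pos: [0.4654, -0.0029, 0.0834]
tool_rot: [-0.145, 3.138, -0.0]
contact_force: [0.4, 0.4, -1.9]
opening: 0.0191
t 21.675 pos [ 0.4654 -0.0029  0.0834] open 0.0191 F [ 0.4  0.4 -1.9] M [0.05 0.08 0.06]
q [-0.166 -0.186  2.113 -0.     1.215 -1.83 ]
yaw of tool y 95.3 z [ 2.e-04 -1.e-04 -1.e+00]
t: 22.05
tool_pos: [0.4753, -0.0019, 0.0834]
tool_rot: [-0.145, 3.138, 0.0]
contact_force: [-0.4, -0.3, -1.9]
opening: 0.0192
t 22.05 pos [ 0.4753 -0.0019  0.0834] open 0.0192 F [-0.4 -0.3 -1.9] M [-0.04  0.09 -0.06]
q [-0.161 -0.16   2.09   0.     1.211 -1.824]
yaw of tool y 95.3 z [ 1.e-04  0.e+00 -1.e+00]
  rotvec(tool deg) [-0.    0.01  0.  ] trans after rot cm [-0.42  0.05 -0.06]
  rotvec(tool deg) [-1.0e-02 -0.0e+00 -1.8e+02] trans after rot cm [ 0.42 -0.05 -0.06]
```

View pics/s1.png

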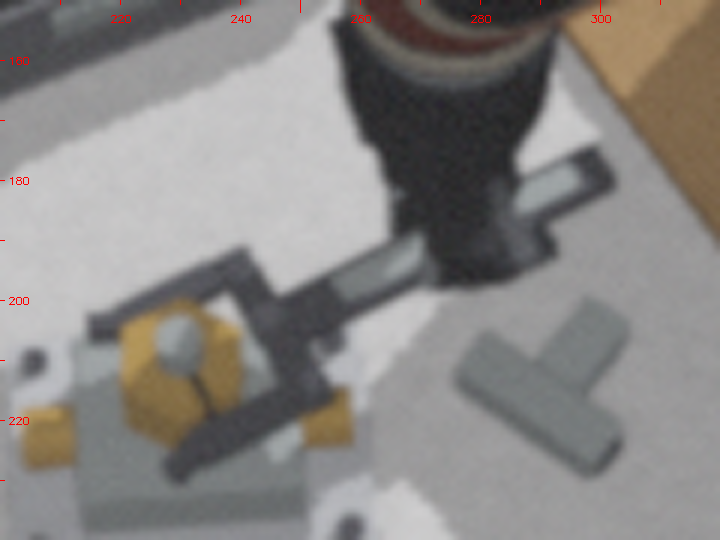

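```bash
python3 -m creep '[{"hand":0,"translation":[-0.4,0,0],"delta_rot":[0,0,0]},{"hand":0,"translation":[0,0,0],"delta_rot":[0,0,0]}]'
python3 -c "
from h import *
show()"
python3 -m creep '[{"hand":0,"translation":[-0.15,0,0],"delta_rot":[0,0,0]},{"hand":0,"translation":[0,0,0],"delta_rot":[0,0,0]}]'
python3 -c "
from h import *
show()"
```

```text
t: 22.35
tool_pos: [0.4791, -0.0016, 0.0834]
tool_rot: [-0.145, 3.138, -0.0]
contact_force: [0.9, 0.1, -2.1]
opening: 0.0192
t 22.35 pos [ 0.4791 -0.0016  0.0834] open 0.0192 F [ 0.9  0.1 -2.1] M [-0.03  0.08  0.03]
q [-0.159 -0.15   2.081  0.     1.21  -1.822]
yaw of tool y 95.3 z [ 2.e-04 -0.e+00 -1.e+00]
t: 22.6
tool_pos: [0.4804, -0.0014, 0.0833]
tool_rot: [-0.145, 3.138, -0.0]
contact_force: [0.3, 0.3, -2.0]
opening: 0.0193
t 22.6 pos [ 0.4804 -0.0014  0.0833] open 0.0193 F [ 0.3  0.3 -2. ] M [-0.01  0.08  0.02]
q [-0.158 -0.146  2.078 -0.     1.21  -1.821]
yaw of tool y 95.29 z [ 0. -0. -1.]
```

```bash
python3 -m creep '[{"hand":0,"translation":[-0.04,0.92,0],"delta_rot":[0,0,5]},{"hand":0,"translation":[-0.04,0.92,0],"delta_rot":[0,0,5]},{"hand":0,"translation":[0,0,0],"delta_rot":[0,0,0]}]' 
python3 -c "
from h import *
o,Rm=show();v=(np.array([.585,.0088,.0834])-o['tool_pos'])@Rm;print(v)
snap('scene','t_s');crop('t_s',200,150,320,240,6,'t1')"
```

```text
t: 22.98
tool_pos: [0.4801, 0.0171, 0.0832]
tool_rot: [-0.125, -3.139, 0.001]
contact_force: [-0.1, -0.5, -2.5]
opening: 0.0195
t 22.975 pos [0.4801 0.0171 0.0832] open 0.0195 F [-0.1 -0.5 -2.5] M [-0.05  0.16  0.35]
q [-1.190e-01 -1.460e-01  2.078e+00 -1.000e-03  1.210e+00 -1.610e+00]
yaw of tool y 85.44 z [-3.e-04 -6.e-04 -1.e+00]
[-1.05216043e-01  6.97112649e-05 -2.18825479e-04]
```

View pics/t1.png

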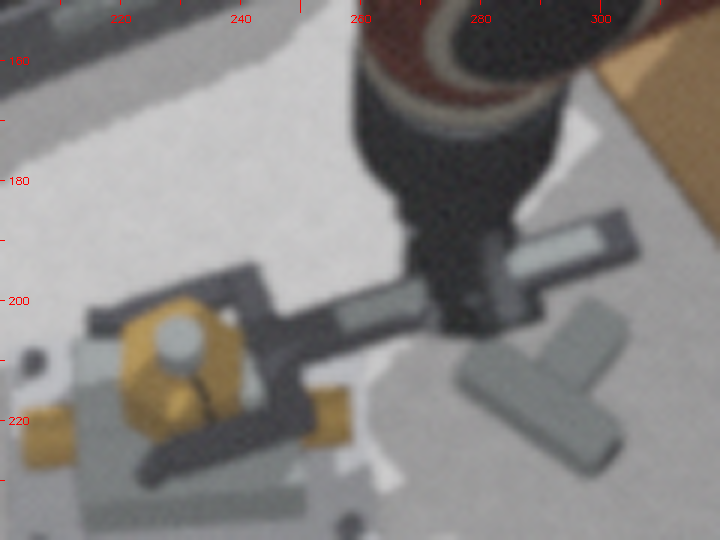

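```bash
python3 -m creep '[{"hand":0,"translation":[-0.04,0.92,0],"delta_rot":[0,0,5]},{"hand":0,"translation":[-0.04,0.92,0],"delta_rot":[0,0,5]},{"hand":0,"translation":[-0.04,0.92,0],"delta_rot":[0,0,5]},{"hand":0,"translation":[-0.04,0.92,0],"delta_rot":[0,0,5]},{"hand":0,"translation":[0,0,0],"delta_rot":[0,0,0]}]' 
python3 -c "
from h import *
o,Rm=show();v=(np.array([.585,.0088,.0834])-o['tool_pos'])@Rm;print(v)
snap('scene','u_s');crop('u_s',200,150,320,240,6,'u1')"
```

```text
t: 23.65
tool_pos: [0.4893, 0.0527, 0.0831]
tool_rot: [-0.667, -3.069, -0.0]
contact_force: [-1.1, 1.5, -1.7]
opening: 0.019
t 23.65 pos [0.4893 0.0527 0.0831] open 0.019 F [-1.1  1.5 -1.7] M [0.24 0.23 0.44]
q [-4.400e-02 -1.150e-01  2.050e+00  1.000e-03  1.207e+00 -1.187e+00]
yaw of tool y 65.46 z [-1.2e-03  5.0e-04 -1.0e+00]
[-0.10534313 -0.00018452 -0.00045815]
```

View pics/u1.png

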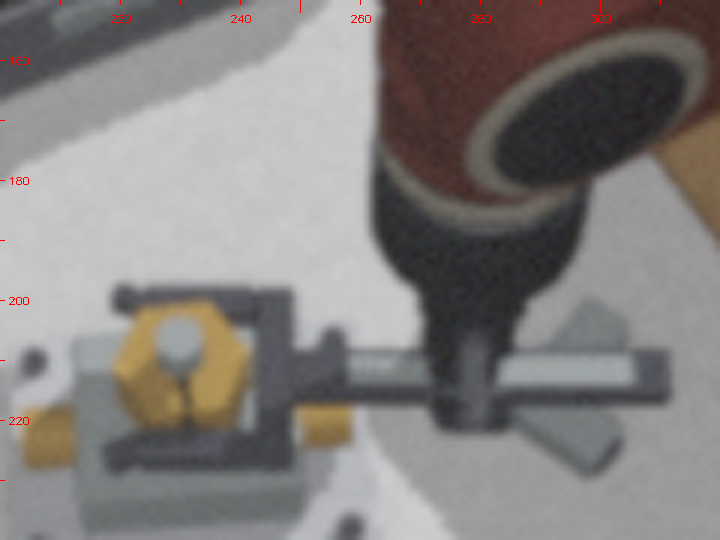

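```bash
python3 -m creep '[{"hand":0,"translation":[-0.04,0.92,0],"delta_rot":[0,0,5]},{"hand":0,"translation":[-0.04,0.92,0],"delta_rot":[0,0,5]},{"hand":0,"translation":[-0.04,0.92,0],"delta_rot":[0,0,5]},{"hand":0,"translation":[-0.04,0.92,0],"delta_rot":[0,0,5]},{"hand":0,"translation":[-0.04,0.92,0],"delta_rot":[0,0,5]},{"hand":0,"translation":[0,0,0],"delta_rot":[0,0,0]}]' 
python3 -c "
from h import *
o,Rm=show();v=(np.array([.585,.0088,.0834])-o['tool_pos'])@Rm;print(v)"
python3 -m creep '[{"hand":0,"translation":[-0.04,0.92,0],"delta_rot":[0,0,5]},{"hand":0,"translation":[-0.04,0.92,0],"delta_rot":[0,0,5]},{"hand":0,"translation":[-0.04,0.92,0],"delta_rot":[0,0,5]},{"hand":0,"translation":[-0.04,0.92,0],"delta_rot":[0,0,5]},{"hand":0,"translation":[-0.04,0.92,0],"delta_rot":[0,0,5]},{"hand":0,"translation":[0,0,0],"delta_rot":[0,0,0]}]' 
python3 -c "
from h import *
o,Rm=show();v=(np.array([.585,.0088,.0834])-o['tool_pos'])@Rm;print(v)
snap('scene','v_s');crop('v_s',200,150,320,270,5,'v1');snap('wrist','v_w')"
```

```text
t: 24.45
tool_pos: [0.5169, 0.0896, 0.0831]
tool_rot: [-1.316, -2.851, -0.002]
contact_force: [-1.9, 5.9, -2.3]
opening: 0.019
t 24.45 pos [0.5169 0.0896 0.0831] open 0.019 F [-1.9  5.9 -2.3] M [0.93 0.31 0.57]
q [ 0.029 -0.034  1.975  0.002  1.202 -0.678]
yaw of tool y 40.43 z [-0.0011  0.002  -1.    ]
[-0.10562831 -0.00055538 -0.00053788]
t: 25.2
tool_pos: [0.5578, 0.1115, 0.0833]
tool_rot: [-1.903, -2.497, -0.005]
contact_force: [-1.6, 7.9, -2.1]
opening: 0.0193
t 25.2 pos [0.5578 0.1115 0.0833] open 0.0193 F [-1.6  7.9 -2.1] M [1.31 0.18 0.55]
q [ 0.065  0.068  1.871  0.004  1.203 -0.205]
yaw of tool y 15.4 z [ 1.0e-04  3.7e-03 -1.0e+00]
[-0.10620646 -0.00099392 -0.00042827]
```

View pics/v1.png

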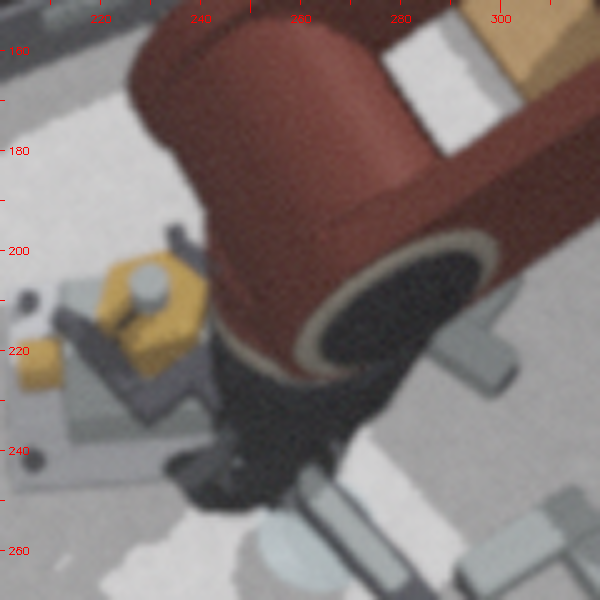

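```bash
python3 -m creep '[{"hand":0,"translation":[0.06,0.7,0],"delta_rot":[0,0,4]},{"hand":0,"translation":[0.06,0.7,0],"delta_rot":[0,0,3.5]},{"hand":0,"translation":[0,0,0],"delta_rot":[0,0,0]},{"hand":0,"translation":[0,0,0],"delta_rot":[0,0,0]}]' 
python3 -c "
from h import *
o,Rm=show();v=(np.array([.585,.0088,.0834])-o['tool_pos'])@Rm;print(v)
snap('scene','w_s');crop('w_s',190,170,310,270,6,'w1');snap('wrist','w_w')"
```

```text
t: 25.8
tool_pos: [0.5713, 0.1146, 0.0835]
tool_rot: [2.063, 2.369, 0.003]
contact_force: [1.5, 4.8, -2.8]
opening: 0.0192
t 25.8 pos [0.5713 0.1146 0.0835] open 0.0192 F [ 1.5  4.8 -2.8] M [ 0.86 -0.15  0.66]
q [ 7.000e-02  9.900e-02  1.837e+00  1.000e-03  1.204e+00 -6.800e-02]
yaw of tool y 7.88 z [ 0.0014  0.001  -1.    ]
[-1.06726182e-01 -9.19123535e-04  2.05318514e-05]
```

View pics/w1.png

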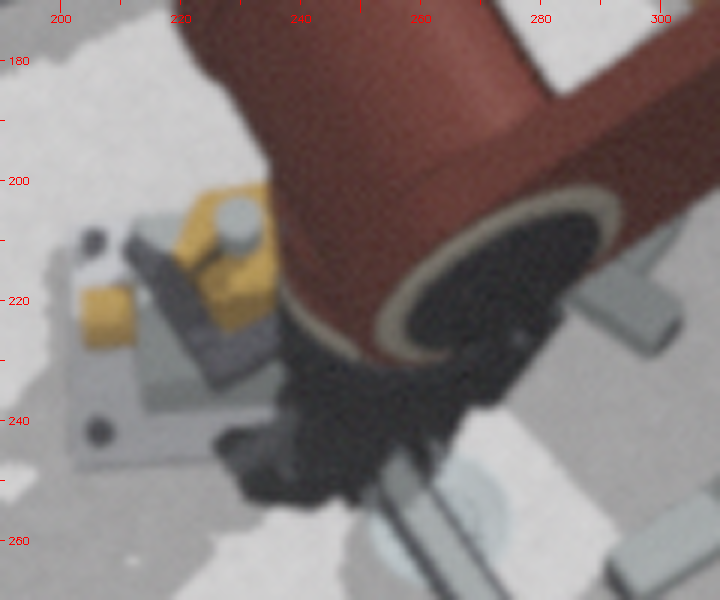

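```bash
python3 - <<'E'
from h import *
p,d,c=load("w_s")
W=onz(c,[(222.8,214),(226.5,211.7)],.094)-[.5855,.0105,.094];print(W,np.degrees(np.arctan2(W[:,1],W[:,0])),np.linalg.norm(W,axis=1))
v=W[0]-W[1];print(np.degrees(np.arctan2(v[1],v[0])))
E
```

```text
[[ 1.93083693e-02  2.83015953e-03 -2.77555756e-17]
 [ 9.33635950e-03  8.34705627e-04 -2.77555756e-17]] [8.33885257 5.10887511] [0.01951468 0.0093736 ]
11.315744048269668
```

```bash
python3 -m creep '[{"hand":0,"translation":[0,-0.5,0],"delta_rot":[0,0,-2.7]},{"hand":0,"translation":[0,0,0],"delta_rot":[0,0,0]},{"hand":0,"translation":[0,0,0],"delta_rot":[0,0,0]}]' 
python3 -c "
from h import *
o,Rm=show();v=(np.array([.585,.0088,.0834])-o['tool_pos'])@Rm;print(v)"
python3 -m creep '[{"hand":0,"translation":[0.5,0,0],"delta_rot":[0,0,0]},{"hand":0,"translation":[0.5,0,0],"delta_rot":[0,0,0]},{"hand":0,"translation":[0,0,0],"delta_rot":[0,0,0]}]' 
python3 -c "
from h import *
o,Rm=show();v=(np.array([.585,.0088,.0834])-o['tool_pos'])@Rm;print(v)"
```

```text
t: 26.28
tool_pos: [0.5668, 0.1133, 0.0838]
tool_rot: [2.009, 2.413, 0.001]
contact_force: [3.6, 2.1, -3.1]
opening: 0.0189
t 26.275 pos [0.5668 0.1133 0.0838] open 0.0189 F [ 3.6  2.1 -3.1] M [ 0.22 -0.59  0.41]
q [ 6.900e-02  8.800e-02  1.849e+00 -1.000e-03  1.203e+00 -1.130e-01]
yaw of tool y 10.45 z [ 2.e-03 -7.e-04 -1.e+00]
[-0.10607514 -0.00106089  0.00048449]
t: 26.65
tool_pos: [0.5642, 0.1242, 0.0835]
tool_rot: [2.008, 2.416, 0.0]
contact_force: [3.9, -0.2, -1.9]
opening: 0.0194
t 26.65 pos [0.5642 0.1242 0.0835] open 0.0194 F [ 3.9 -0.2 -1.9] M [ 0.18 -0.59  0.42]
q [ 0.088  0.089  1.849  0.     1.204 -0.096]
yaw of tool y 10.52 z [ 2.e-04  2.e-04 -1.e+00]
[-1.17221196e-01 -6.49126416e-04  4.72736926e-05]
```

```bash
python3 -m creep '[{"hand":0,"translation":[0,0,0],"delta_rot":[0,0,-2]},{"hand":0,"translation":[0,0,0],"delta_rot":[0,0,0]}]' 
python3 -c "
from h import *
o,Rm=show()
snap('scene','x_s');crop('x_s',190,170,310,270,6,'x1')"
```

```text
t: 26.9
tool_pos: [0.5628, 0.1237, 0.0824]
tool_rot: [-1.965, -2.447, 0.003]
contact_force: [-1.0, 1.1, -1.7]
opening: 0.0195
t 26.9 pos [0.5628 0.1237 0.0824] open 0.0195 F [-1.   1.1 -1.7] M [ 0.07  0.2  -0.12]
q [ 0.087  0.089  1.85   0.     1.206 -0.131]
yaw of tool y 12.47 z [-3.5e-03  1.0e-04 -1.0e+00]
```

View pics/x1.png

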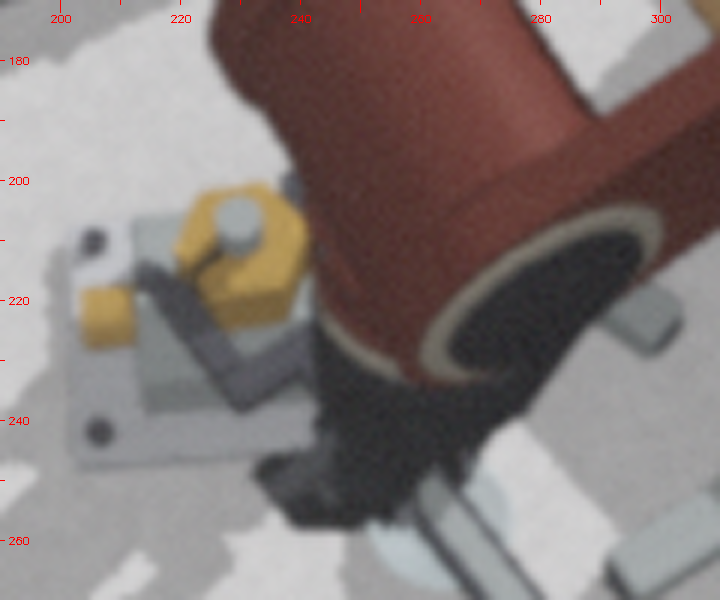

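```bash
python3 -m creep '[{"hand":0,"translation":[0.6,0,0],"delta_rot":[0,0,0]},{"hand":0,"translation":[0.6,0,0],"delta_rot":[0,0,0]},{"hand":0,"translation":[0,0,0],"delta_rot":[0,0,0]}]' 
python3 -m creep '[{"hand":0,"translation":[1,0,0],"delta_rot":[0,0,0]},{"hand":0,"translation":[1,0,0],"delta_rot":[0,0,0]},{"hand":0,"translation":[1,0,0],"delta_rot":[0,0,0]},{"hand":0,"translation":[1,0,0],"delta_rot":[0,0,0]},{"hand":0,"translation":[1,0,0],"delta_rot":[0,0,0]},{"hand":0,"translation":[1,0,0],"delta_rot":[0,0,0]},{"hand":0,"translation":[0,0,0],"delta_rot":[0,0,0]}]' 
python3 -c "
from h import *
o,Rm=show()
snap('scene','y_s');crop('y_s',160,170,310,280,5,'y1')"
```

```text
t: 27.32
tool_pos: [0.5608, 0.136, 0.0829]
tool_rot: [-1.965, -2.449, 0.001]
contact_force: [-2.1, -1.1, -2.3]
opening: 0.0193
t: 28.2
tool_pos: [0.5484, 0.1947, 0.0833]
tool_rot: [1.965, 2.451, -0.0]
contact_force: [0.1, -0.1, -1.8]
opening: 0.0191
t 28.2 pos [0.5484 0.1947 0.0833] open 0.0191 F [ 0.1 -0.1 -1.8] M [ 0.06  0.05 -0.01]
q [ 0.213  0.098  1.838 -0.     1.205 -0.006]
yaw of tool y 12.56 z [-0.e+00 -1.e-04 -1.e+00]
```

View pics/y1.png

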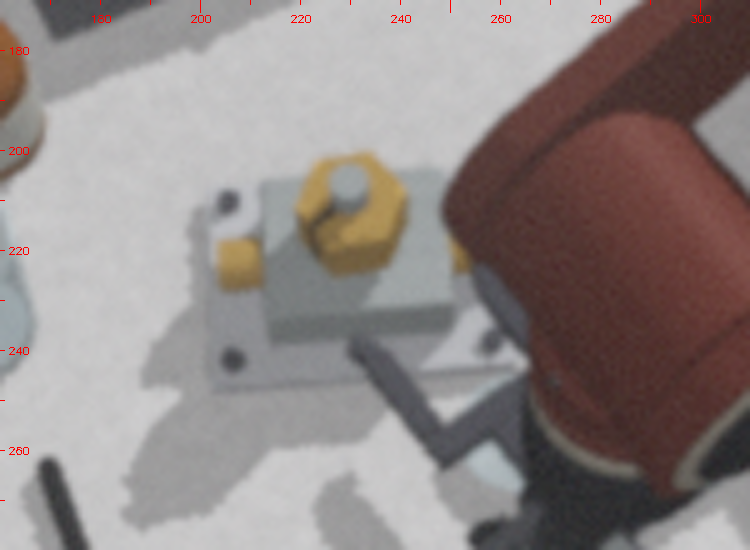

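```bash
python3 -m creep '[{"hand":0,"translation":[0,0,-4],"delta_rot":[0,0,0]},{"hand":0,"translation":[0,0,-5],"delta_rot":[0,0,0]},{"hand":0,"translation":[0,0,-5],"delta_rot":[0,0,-10]},{"hand":0,"translation":[0,0,-4],"delta_rot":[0,0,-10]},{"hand":0,"translation":[0,0,-2],"delta_rot":[0,0,-10]},{"hand":0,"translation":[0,0,0],"delta_rot":[0,0,-10]},{"hand":0,"translation":[0,0,0],"delta_rot":[0,0,-10]},{"hand":0,"translation":[0,0,0],"delta_rot":[0,0,-10]}]' 
python3 -m creep '[{"hand":0,"translation":[0,0,0],"delta_rot":[0,0,-10]},{"hand":0,"translation":[0,0,0],"delta_rot":[0,0,-10]},{"hand":0,"translation":[0,0,0],"delta_rot":[0,0,0]}]' 
python3 - <<'E'
from h import *
plan([.50,-.25,.28],92.5)
E
```

```text
t: 29.25
tool_pos: [0.5486, 0.1935, 0.2832]
tool_rot: [-0.47, -3.106, 0.001]
contact_force: [0.2, -0.3, -1.4]
opening: 0.0193
t: 29.62
tool_pos: [0.5486, 0.1935, 0.2832]
tool_rot: [0.064, -3.141, 0.001]
contact_force: [-1.0, -0.8, -1.8]
opening: 0.0191
t 29.625 pos [0.5486 0.1935 0.2832] open 0.0191 F [-1.  -0.8 -1.8] M [ 0.01  0.13 -0.03]
q [ 0.211 -0.072  1.664 -0.     1.55  -1.4  ]
yaw of tool y 92.34 z [-3.e-04 -3.e-04 -1.e+00]
  rotvec(tool deg) [-0.02 -0.02 -0.16] trans after rot cm [  6.79 -44.1    0.32]
  rotvec(tool deg) [-2.0000e-02  3.0000e-02  1.7984e+02] trans after rot cm [-6.79 44.1   0.32]
```

```bash
python3 -m creep '[{"hand":0,"translation":[0.8,-3.5,0],"delta_rot":[0,0,0]},{"hand":0,"translation":[0.8,-5.8,0],"delta_rot":[0,0,0]},{"hand":0,"translation":[0.8,-5.8,0],"delta_rot":[0,0,0]},{"hand":0,"translation":[0.9,-5.8,0],"delta_rot":[0,0,0]},{"hand":0,"translation":[0.9,-5.8,0],"delta_rot":[0,0,0]},{"hand":0,"translation":[0.9,-5.8,0],"delta_rot":[0,0,0]},{"hand":0,"translation":[0.9,-5.8,0],"delta_rot":[0,0,0]},{"hand":0,"translation":[0.8,-5.8,0],"delta_rot":[0,0,0]}]' 
python3 -m creep '[{"hand":0,"translation":[0,0,0],"delta_rot":[0,0,0]},{"hand":0,"translation":[0,0,0],"delta_rot":[0,0,0]},{"hand":0,"translation":[0,0,0],"delta_rot":[0,0,0]}]' 
python3 - <<'E'
from h import *
show();snap("wrist","aa_w");snap("scene","aa_s");snap("side","aa_d")
E
```

```text
t: 30.62
tool_pos: [0.4992, -0.2517, 0.2835]
tool_rot: [-0.062, 3.141, -0.001]
contact_force: [-0.1, 0.3, -1.6]
opening: 0.0189
t: 31.0
tool_pos: [0.5001, -0.2485, 0.2833]
tool_rot: [-0.069, 3.141, 0.0]
contact_force: [-0.2, -0.1, -2.5]
opening: 0.0192
t 31.0 pos [ 0.5001 -0.2485  0.2833] open 0.0192 F [-0.2 -0.1 -2.5] M [-0.01  0.09  0.03]
q [-0.595 -0.129  1.716  0.     1.554 -2.209]
yaw of tool y 92.53 z [ 0.e+00  1.e-04 -1.e+00]
```

View pics/aa_w.png

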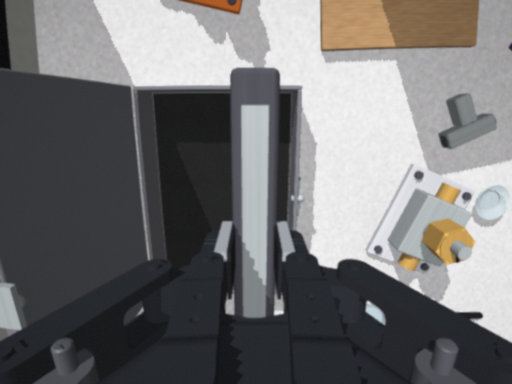

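View pics/aa_s.png

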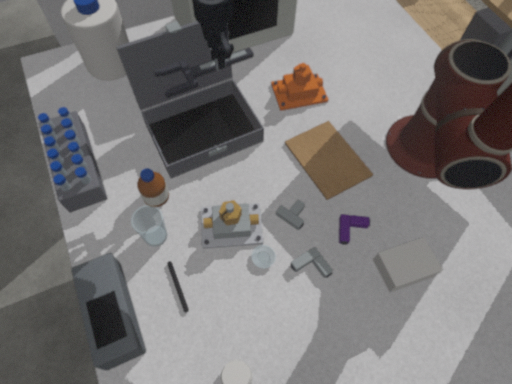

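View pics/aa_d.png

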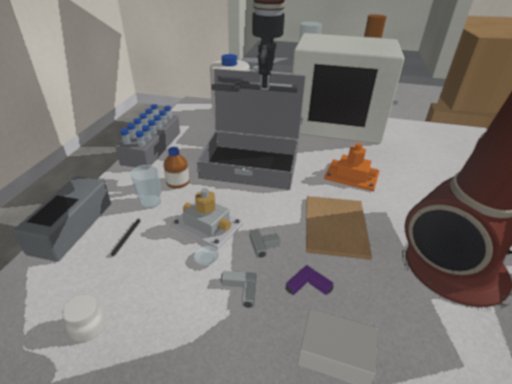

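```bash
python3 - <<'E'
from h import *
crop("aa_w",115,70,325,245,3,"aa1")
E
```

```text
(no output)
```

View pics/aa1.png

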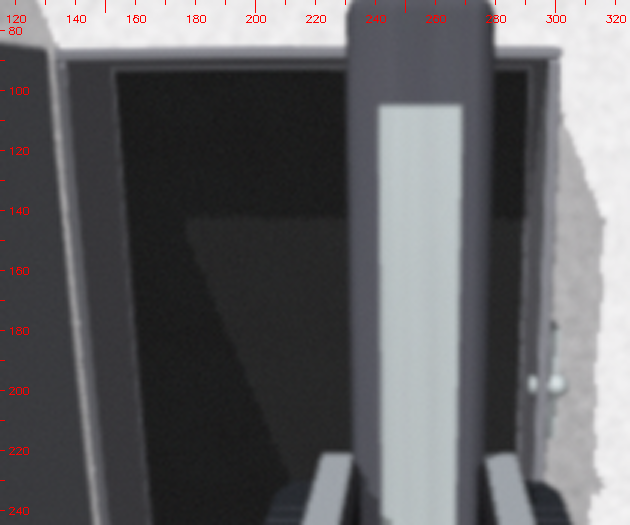

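```bash
python3 - <<'E'
from h import *
p,d,c=load("aa_w")
W=onz(c,[(135,86.5),(301,86.5),(299,180),(299.5,150)],.06);print(W.round(4))
v=W[1]-W[0];print('y dir',np.degrees(np.arctan2(v[1],v[0])),np.linalg.norm(v))
v=W[2]-W[1];print('x dir',np.degrees(np.arctan2(v[1],v[0])))
print('plunger',onz(c,[(297,197.5)],.05)); H=onz(c,[(132.5,90),(147.5,240)],.062);print(H);v=H[1]-H[0];print(np.degrees(np.arctan2(v[1],v[0])))
E
```

```text
[[ 0.4121 -0.3932  0.06  ]
 [ 0.4045 -0.1982  0.06  ]
 [ 0.5167 -0.1915  0.06  ]
 [ 0.4789 -0.194   0.06  ]]
y dir 92.25042436165752 0.19509079296570156
x dir 3.455035569806875
plunger [[ 0.54278194 -0.19040023  0.05      ]]
[[ 0.41630356 -0.39555454  0.062     ]
 [ 0.6074793  -0.38674593  0.062     ]]
2.6380929111981426
```

```bash
python3 - <<'E'
from h import *
plan([.5269,-.3205,.02],92.6)
E
```

```text
t 31.15 pos [ 0.5002 -0.2485  0.2834] open 0.019 F [ 0.1 -0.8 -3.1] M [0.   0.12 0.02]
q [-0.594 -0.129  1.716 -0.     1.554 -2.21 ]
yaw of tool y 92.57 z [ 2.e-04 -1.e-04 -1.e+00]
  rotvec(tool deg) [-0.01  0.01 -0.03] trans after rot cm [-2.34 -7.31 26.34]
  rotvec(tool deg) [2.0000e-02 1.0000e-02 1.7997e+02] trans after rot cm [ 2.34  7.31 26.34]
```

```bash
python3 -m creep '[{"hand":0,"translation":[-1.2,-3.65,0],"delta_rot":[0,0,0]},{"hand":0,"translation":[-1.15,-3.65,0],"delta_rot":[0,0,0]},{"hand":0,"translation":[0,0,4],"delta_rot":[0,0,0]},{"hand":0,"translation":[0,0,5],"delta_rot":[0,0,0]},{"hand":0,"translation":[0,0,5],"delta_rot":[0,0,0]},{"hand":0,"translation":[0,0,4],"delta_rot":[0,0,0]},{"hand":0,"translation":[0,0,2],"delta_rot":[0,0,0]},{"hand":0,"translation":[0,0,0],"delta_rot":[0,0,0]}]' 
python3 - <<'E'
from h import *
plan([.5269,-.3205,.02],92.6);snap("scene","ab_s");snap("side","ab_d");crop("ab_s",110,10,310,180,4,"ab1");crop("ab_d",170,50,320,200,4,"ab2")
E
```

```text
t: 32.15
tool_pos: [0.526, -0.3206, 0.0821]
tool_rot: [0.069, -3.139, -0.003]
contact_force: [0.4, 0.5, -1.4]
opening: 0.0191
t 32.15 pos [ 0.526  -0.3206  0.0821] open 0.0191 F [ 0.4  0.5 -1.4] M [ 0.    0.06 -0.06]
q [-0.668  0.177  1.753 -0.     1.214 -2.283]
yaw of tool y 92.52 z [-0.0022  0.0017 -1.    ]
  rotvec(tool deg) [ 0.1  -0.12 -0.08] trans after rot cm [-0.09  0.    6.21]
  rotvec(tool deg) [-1.9000e-01 -1.6000e-01  1.7992e+02] trans after rot cm [ 0.09 -0.    6.21]
```

View pics/ab1.png

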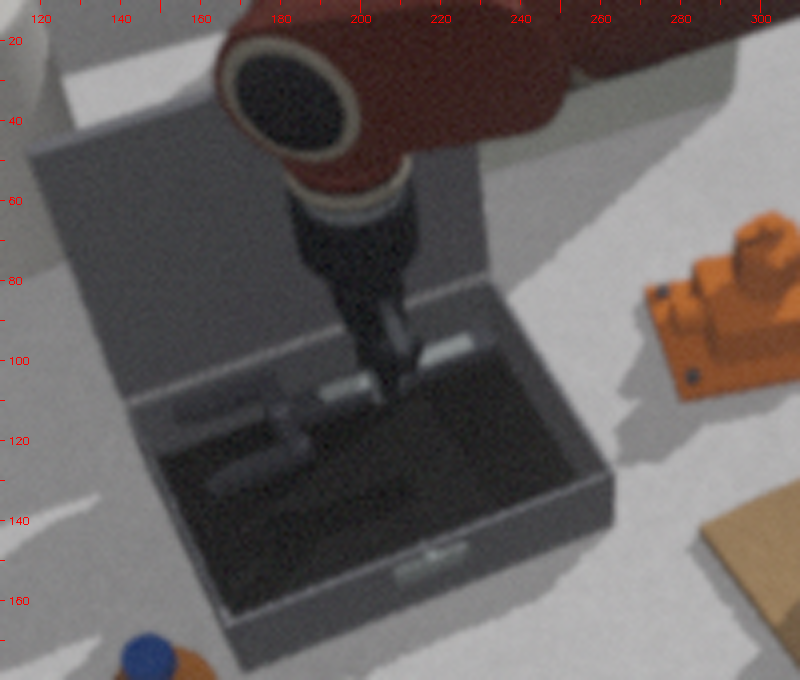

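View pics/ab2.png

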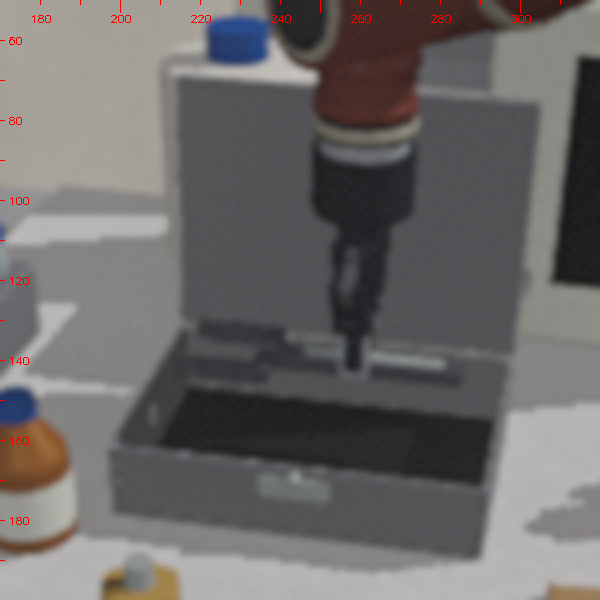

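```bash
python3 -m creep '[{"hand":0,"translation":[0,1.5,0],"delta_rot":[0,0,0]},{"hand":0,"translation":[0,0,3],"delta_rot":[0,0,0]},{"hand":0,"translation":[0,0,2],"delta_rot":[0,0,0]},{"hand":0,"translation":[0,0,0],"delta_rot":[0,0,0]},{"hand":0,"translation":[0,0,0],"delta_rot":[0,0,0]}]' 
python3 - <<'E'
from h import *
plan([.5269,-.3055,.02],92.6)
E
```

```text
t: 32.88
tool_pos: [0.5265, -0.3068, 0.0342]
tool_rot: [-0.068, 3.14, -0.001]
contact_force: [0.5, -0.3, -2.1]
opening: 0.0195
t 32.875 pos [ 0.5265 -0.3068  0.0342] open 0.0195 F [ 0.5 -0.3 -2.1] M [ 0.01  0.09 -0.04]
q [-0.65   0.224  1.791  0.     1.126 -2.264]
yaw of tool y 92.49 z [ 1.1e-03 -8.0e-04 -1.0e+00]
  rotvec(tool deg) [-0.05  0.06 -0.11] trans after rot cm [-0.05  0.13  1.42]
  rotvec(tool deg) [1.0000e-01 8.0000e-02 1.7989e+02] trans after rot cm [ 0.05 -0.13  1.42]
```

```bash
python3 -m creep '[{"hand":0,"translation":[0,0,1],"delta_rot":[0,0,0]},{"hand":0,"translation":[0,0,0.4],"delta_rot":[0,0,0]},{"hand":0,"translation":[0,0,0.1],"delta_rot":[0,0,0]},{"hand":0,"translation":[0,0,0],"delta_rot":[0,0,0]}]' 
python3 -m creep '[{"hand":0.5,"translation":[0,0,0],"delta_rot":[0,0,0]},{"hand":0.5,"translation":[0,0,0],"delta_rot":[0,0,0]},{"hand":0.5,"translation":[0,0,0],"delta_rot":[0,0,0]},{"hand":0.5,"translation":[0,0,-2],"delta_rot":[0,0,0]},{"hand":0.5,"translation":[0,0,-4],"delta_rot":[0,0,0]},{"hand":0.5,"translation":[0,0,-6],"delta_rot":[0,0,0]},{"hand":0.5,"translation":[0,0,-6],"delta_rot":[0,0,0]},{"hand":0.5,"translation":[0,0,-6],"delta_rot":[0,0,0]}]' 
python3 - <<'E'
from h import *
show();snap("wrist","ac_w");snap("scene","ac_s")
E
```

```text
t: 33.38
tool_pos: [0.5259, -0.3065, 0.0183]
tool_rot: [0.068, -3.141, -0.0]
contact_force: [0.2, 0.1, -1.8]
opening: 0.0192
t: 34.38
tool_pos: [0.5258, -0.3064, 0.2622]
tool_rot: [-0.068, 3.139, -0.002]
contact_force: [0.3, -0.7, 0.5]
opening: 0.0429
t 34.375 pos [ 0.5258 -0.3064  0.2622] open 0.0429 F [ 0.3 -0.7  0.5] M [-0.03 -0.02  0.01]
q [-0.65  -0.     1.629  0.     1.511 -2.264]
yaw of tool y 92.49 z [ 0.0019 -0.0014 -1.    ]
```

View pics/ac_w.png

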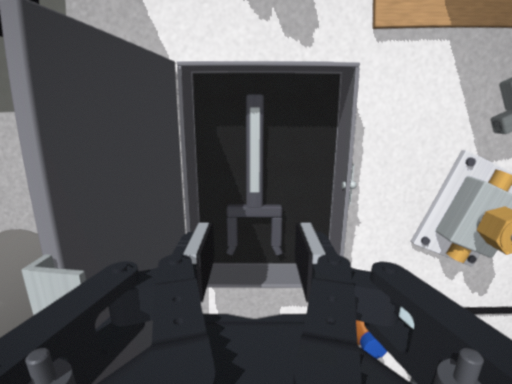

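View pics/ac_s.png

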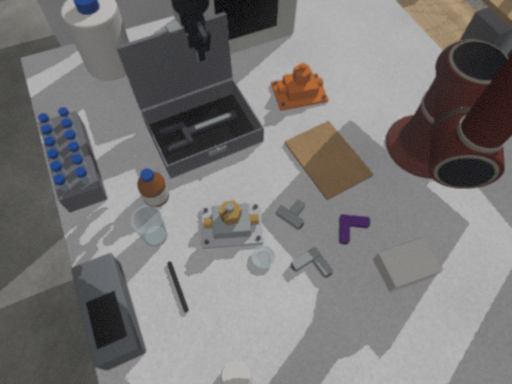

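```bash
python3 - <<'E'
from h import *
plan([.48,.06,.27],92.5)
E
```

```text
t 34.475 pos [ 0.5291 -0.3089  0.2706] open 0.0428 F [ 0.5 -0.2  0.2] M [-0.01 -0.03  0.02]
q [-0.65  -0.005  1.619  0.     1.509 -2.264]
yaw of tool y 92.5 z [ 0.0146 -0.0111 -0.9998]
  rotvec(tool deg) [-0.67  0.81  0.  ] trans after rot cm [ 3.3  37.06  0.06]
  rotvec(tool deg) [  -1.27   -1.05 -179.99] trans after rot cm [ -3.3  -37.06   0.06]
```

```bash
python3 -m creep '[{"hand":1,"translation":[0.5,3.5,0],"delta_rot":[0,0,0]},{"hand":1,"translation":[0.5,5.6,0],"delta_rot":[0,0,0]},{"hand":1,"translation":[0.5,5.6,0],"delta_rot":[0,0,0]},{"hand":1,"translation":[0.5,5.6,0],"delta_rot":[0,0,0]},{"hand":1,"translation":[0.5,5.6,0],"delta_rot":[0,0,0]},{"hand":1,"translation":[0.5,5.6,0],"delta_rot":[0,0,0]},{"hand":1,"translation":[0.3,5.5,0],"delta_rot":[0,0,0]},{"hand":1,"translation":[0,0,0],"delta_rot":[0,0,0]}]' 
python3 -m creep '[{"hand":1,"translation":[0,0,0],"delta_rot":[0,0,0]},{"hand":1,"translation":[0,0,0],"delta_rot":[0,0,0]}]' 
python3 - <<'E'
from h import *
show();snap("wrist","ad_w")
E
```

```text
t: 35.48
tool_pos: [0.4762, 0.0646, 0.2594]
tool_rot: [-0.077, 3.139, 0.001]
contact_force: [0.8, -0.5, -0.4]
opening: 0.0856
t: 35.72
tool_pos: [0.477, 0.0605, 0.2586]
tool_rot: [-0.065, 3.141, -0.001]
contact_force: [-0.4, -0.5, 0.1]
opening: 0.0853
t 35.725 pos [0.477  0.0605 0.2586] open 0.0853 F [-0.4 -0.5  0.1] M [-0.02 -0.03  0.04]
q [-0.029 -0.314  1.914 -0.     1.541 -1.641]
yaw of tool y 92.38 z [ 3.e-04 -3.e-04 -1.e+00]
```

View pics/ad_w.png

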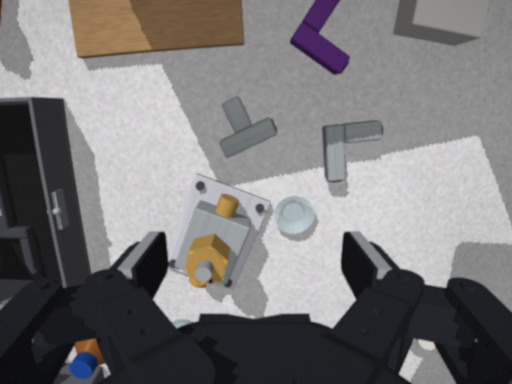

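Both steel fittings and the nut are visible. Measuring tee and elbow.

```bash
python3 - <<'E'
from h import *
crop("ad_w",205,85,285,165,8,"ad1");crop("ad_w",310,105,395,190,8,"ad2")
E
```

```text
(no output)
```

View pics/ad1.png

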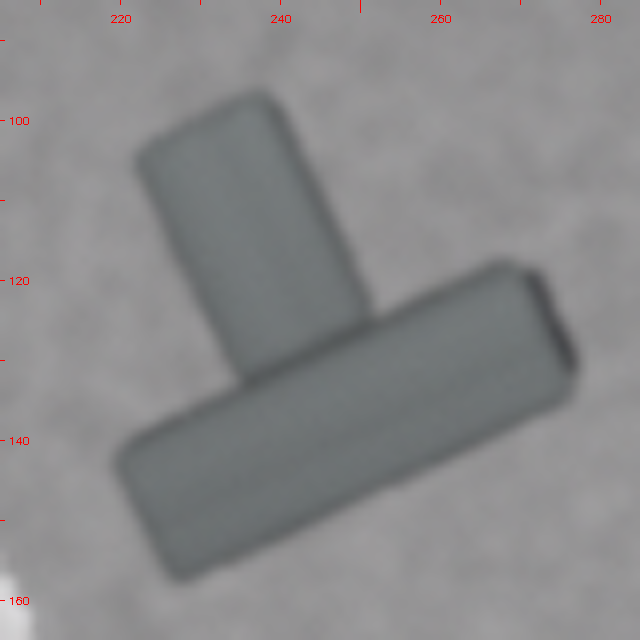

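View pics/ad2.png

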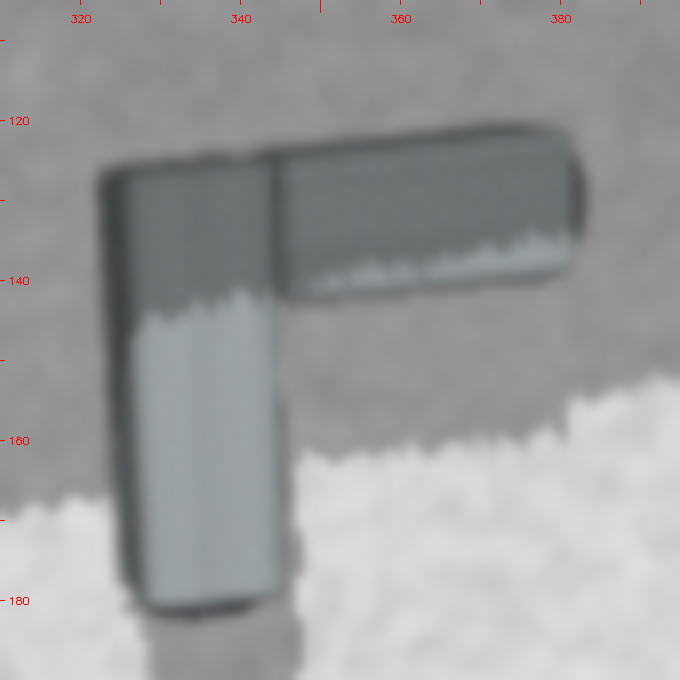

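```bash
python3 - <<'E'
from h import *
p,d,c=load("ad_w")
B=onz(c,[(219.5,142),(227,157.5),(275.5,135),(268.5,118)],.024);E=onz(c,[(222,105),(238,97)],.024)
print(B.round(4),E.round(4)); b=(B[2]+B[3]-B[0]-B[1])/2; print('bar',np.degrees(np.arctan2(b[1],b[0])),np.linalg.norm(b),np.linalg.norm(B[0]-B[1]),np.linalg.norm(B[3]-B[2])); ctr=B.mean(0);e=E.mean(0);v=e-ctr;print('ctr',ctr,'branch',np.degrees(np.arctan2(v[1],v[0])),np.linalg.norm(v))
print('tee depth',dep(c,d,[(240,135),(235,110)]))
A=onz(c,[(325,126),(344,124)],.024);D=onz(c,[(327.5,180),(345,179.5)],.024);F=onz(c,[(381,121.5),(381,139)],.024); I=onz(c,[(345.5,142)],.024)
print('outer corner',A[0],'inner',I); 
for Q in(D,F):
    print('arm end',Q.mean(0),np.linalg.norm(Q[0]-Q[1]))
cc=(A[0]+I[0])/2;print('corner ctr',cc)
for Q in(D,F):
    v=Q.mean(0)-cc;print(np.degrees(np.arctan2(v[1],v[0])),np.linalg.norm(v))
E
```

```text
[[0.4517 0.0155 0.024 ]
 [0.471  0.0254 0.024 ]
 [0.4401 0.0853 0.024 ]
 [0.4197 0.0754 0.024 ]] [[0.4065 0.0179 0.024 ]
 [0.3963 0.0372 0.024 ]]
bar 117.69528481531296 0.06767547576136494 0.021624456176950836 0.022623771477883137
ctr [0.44564947 0.05040906 0.024     ] branch -152.66582312274838 0.04975974091038034
tee depth [[0.44199195 0.04101887 0.0239385 ]
 [0.41186913 0.03394844 0.02373325]]
outer corner [0.42620599 0.14619891 0.024     ] inner [[0.44473946 0.17424509 0.024     ]]
arm end [0.49408556 0.16798256 0.024     ] 0.022991749538713954
arm end [0.42788618 0.21778375 0.024     ] 0.02186358055137838
corner ctr [0.43547272 0.160222   0.024     ]
7.542307433038681 0.05912436676293602
97.5082154462888 0.05805954559104456
```

```bash
python3 - <<'E'
from h import *
plan([.4163,.0352,.012],117.4)
E
```

```text
t 35.775 pos [0.477  0.0605 0.2584] open 0.0852 F [0.3 0.2 0. ] M [-0.02  0.02  0.01]
q [-0.029 -0.314  1.914 -0.     1.541 -1.641]
yaw of tool y 92.37 z [ 1.e-04 -2.e-04 -1.e+00]
  rotvec(tool deg) [-1.000e-02  0.000e+00 -2.503e+01] trans after rot cm [ 6.55  0.55 24.64]
  rotvec(tool deg) [0.0000e+00 2.0000e-02 1.5497e+02] trans after rot cm [-6.55 -0.55 24.64]
```

```bash
python3 -m creep '[{"hand":0.7,"translation":[0,0,0],"delta_rot":[0,0,-8.5]},{"hand":0.7,"translation":[0,0,0],"delta_rot":[0,0,-8.5]},{"hand":0.7,"translation":[0,0,0],"delta_rot":[0,0,-8]},{"hand":0.7,"translation":[3.3,0.28,5],"delta_rot":[0,0,0]},{"hand":0.7,"translation":[3.25,0.27,5],"delta_rot":[0,0,0]},{"hand":0.7,"translation":[0,0,5],"delta_rot":[0,0,0]},{"hand":0.7,"translation":[0,0,3],"delta_rot":[0,0,0]},{"hand":0.7,"translation":[0,0,0],"delta_rot":[0,0,0]}]' 
python3 - <<'E'
from h import *
plan([.4163,.0352,.012],117.4)
snap("wrist","ae_w")
E
```

```text
t: 36.78
tool_pos: [0.4139, 0.0357, 0.0757]
tool_rot: [0.742, -3.047, -0.003]
contact_force: [-0.6, 0.4, -0.6]
opening: 0.0597
t 36.775 pos [0.4139 0.0357 0.0757] open 0.0597 F [-0.6  0.4 -0.6] M [-0.03  0.01  0.02]
q [-0.094 -0.312  2.228 -0.     1.232 -2.142]
yaw of tool y 117.38 z [-6.3e-03  5.0e-04 -1.0e+00]
  rotvec(tool deg) [ 0.19 -0.31 -0.02] trans after rot cm [-0.19 -0.15  6.37]
  rotvec(tool deg) [ -0.48  -0.3  179.98] trans after rot cm [0.19 0.15 6.37]
```

View pics/ae_w.png

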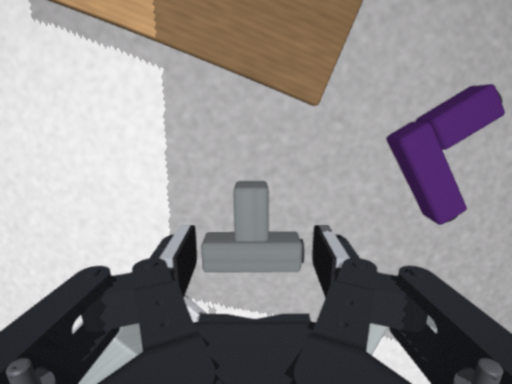

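```bash
python3 -m creep '[{"hand":0.7,"translation":[0,-0.15,3],"delta_rot":[0,0,0]},{"hand":0.7,"translation":[0,0,2.3],"delta_rot":[0,0,0]},{"hand":0.7,"translation":[0,0,1],"delta_rot":[0,0,0]},{"hand":0.7,"translation":[0,0,0],"delta_rot":[0,0,0]}]' 
python3 -m creep '[{"hand":0,"translation":[0,0,0],"delta_rot":[0,0,0]},{"hand":0,"translation":[0,0,0],"delta_rot":[0,0,0]},{"hand":0,"translation":[0,0,0],"delta_rot":[0,0,0]},{"hand":0,"translation":[0,0,0],"delta_rot":[0,0,0]},{"hand":0,"translation":[0,0,-2],"delta_rot":[0,0,0]},{"hand":0,"translation":[0,0,-5],"delta_rot":[0,0,0]},{"hand":0,"translation":[0,0,-5],"delta_rot":[0,0,0]},{"hand":0,"translation":[0,0,-5],"delta_rot":[0,0,0]}]' 70
python3 - <<'E'
from h import *
plan([.5475,-.2895,.2],92.6)
snap("wrist","af_w")
E
```

```text
t: 37.33
tool_pos: [0.4176, 0.0348, 0.0162]
tool_rot: [-0.746, 3.051, -0.0]
contact_force: [0.6, -0.2, -1.3]
opening: 0.0599
t: 38.33
tool_pos: [0.4163, 0.0351, 0.1866]
tool_rot: [0.747, -3.051, -0.0]
contact_force: [0.3, 0.2, -1.2]
opening: 0.0222
t 38.325 pos [0.4163 0.0351 0.1866] open 0.0222 F [ 0.3  0.2 -1.2] M [ 0.03 -0.05 -0.04]
q [-0.094 -0.446  2.131 -0.     1.457 -2.145]
yaw of tool y 117.5 z [-2.e-04 -0.e+00 -1.e+00]
  rotvec(tool deg) [ 0.00e+00 -1.00e-02  2.49e+01] trans after rot cm [-11.63 -33.02  -1.34]
  rotvec(tool deg) [ 2.000e-02  0.000e+00 -1.551e+02] trans after rot cm [11.63 33.02 -1.34]
```

View pics/af_w.png

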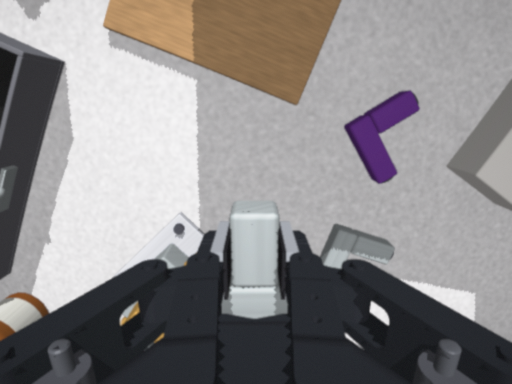

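```bash
python3 - <<'E'
from h import *
plan([.4423,-.2442,.02],92.6)
E
```

```text
t 38.375 pos [0.4202 0.0348 0.1947] open 0.0219 F [3.7 0.7 4.3] M [ 0.08 -0.15 -0.01]
q [-0.094 -0.45   2.121  0.     1.459 -2.145]
yaw of tool y 117.5 z [ 0.0122 -0.0011 -0.9999]
  rotvec(tool deg) [-0.25  0.66 24.91] trans after rot cm [ -0.94 -27.97  17.47]
  rotvec(tool deg) [  -0.91   -0.34 -155.09] trans after rot cm [ 0.94 27.97 17.47]
```

```bash
python3 -m creep '[{"hand":0,"translation":[0,0,0],"delta_rot":[0,0,8.3]},{"hand":0,"translation":[0,0,0],"delta_rot":[0,0,8.3]},{"hand":0,"translation":[0,0,0],"delta_rot":[0,0,8.3]},{"hand":0,"translation":[-0.4,-5.6,0],"delta_rot":[0,0,0]},{"hand":0,"translation":[-0.4,-5.6,0],"delta_rot":[0,0,0]},{"hand":0,"translation":[-0.4,-5.6,0],"delta_rot":[0,0,0]},{"hand":0,"translation":[-0.4,-5.6,0],"delta_rot":[0,0,0]},{"hand":0,"translation":[-0.4,-5.6,0],"delta_rot":[0,0,0]}]' 
python3 -m creep '[{"hand":0,"translation":[0,0,0],"delta_rot":[0,0,0]},{"hand":0,"translation":[0,0,0],"delta_rot":[0,0,0]},{"hand":0,"translation":[0,0,0],"delta_rot":[0,0,0]}]' 
python3 - <<'E'
from h import *
plan([.4423,-.2442,.02],92.6);snap("wrist","ag_w")
E
```

```text
t: 39.38
tool_pos: [0.4492, -0.2455, 0.1848]
tool_rot: [0.071, -3.141, -0.0]
contact_force: [0.0, 0.7, -1.5]
opening: 0.0225
t: 39.75
tool_pos: [0.4494, -0.2426, 0.185]
tool_rot: [0.073, -3.14, -0.001]
contact_force: [0.2, 0.3, -1.5]
opening: 0.0218
t 39.75 pos [ 0.4494 -0.2426  0.185 ] open 0.0218 F [ 0.2  0.3 -1.5] M [ 0.09  0.08 -0.01]
q [-0.641 -0.185  1.931  0.     1.396 -2.258]
yaw of tool y 92.68 z [-3.e-04  5.e-04 -1.e+00]
  rotvec(tool deg) [ 0.03 -0.02  0.08] trans after rot cm [ 0.72 -0.13 16.5 ]
  rotvec(tool deg) [ 3.0000e-02  5.0000e-02 -1.7992e+02] trans after rot cm [-0.72  0.13 16.5 ]
```

View pics/ag_w.png

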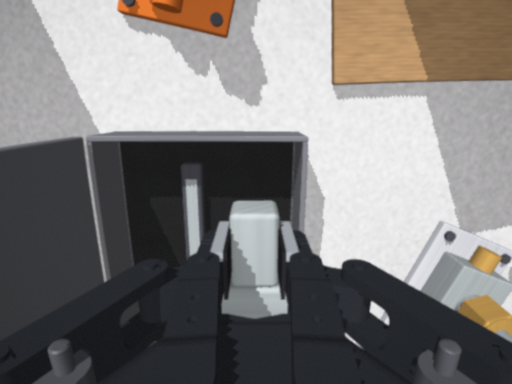

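```bash
python3 -m creep '[{"hand":0,"translation":[0.7,-0.13,2],"delta_rot":[0,0,0]},{"hand":0,"translation":[0,0,4],"delta_rot":[0,0,0]},{"hand":0,"translation":[0,0,4],"delta_rot":[0,0,0]},{"hand":0,"translation":[0,0,4],"delta_rot":[0,0,0]},{"hand":0,"translation":[0,0,0],"delta_rot":[0,0,0]},{"hand":0,"translation":[0,0,0],"delta_rot":[0,0,0]}]' 
python3 - <<'E'
from h import *
plan([.4423,-.2442,.02],92.6)
E
```

```text
t: 40.55
tool_pos: [0.4429, -0.2455, 0.0461]
tool_rot: [-0.072, 3.14, -0.001]
contact_force: [0.1, -0.7, -0.6]
opening: 0.0224
t 40.55 pos [ 0.4429 -0.2455  0.0461] open 0.0224 F [ 0.1 -0.7 -0.6] M [-0.04 -0.02  0.  ]
q [-0.653 -0.024  2.035 -0.     1.129 -2.27 ]
yaw of tool y 92.62 z [ 8.e-04 -7.e-04 -1.e+00]
  rotvec(tool deg) [-0.04  0.05  0.02] trans after rot cm [0.05 0.13 2.61]
  rotvec(tool deg) [-7.0000e-02 -7.0000e-02 -1.7998e+02] trans after rot cm [-0.05 -0.13  2.61]
```

```bash
python3 -m creep '[{"hand":0,"translation":[0,0,2],"delta_rot":[0,0,0]},{"hand":0,"translation":[0,0,0.5],"delta_rot":[0,0,0]},{"hand":0,"translation":[0,0,0],"delta_rot":[0,0,0]}]' 
python3 -m creep '[{"hand":0.5,"translation":[0,0,0],"delta_rot":[0,0,0]},{"hand":0.5,"translation":[0,0,0],"delta_rot":[0,0,0]},{"hand":0.5,"translation":[0,0,0],"delta_rot":[0,0,0]},{"hand":0.5,"translation":[0,0,-2],"delta_rot":[0,0,0]},{"hand":0.5,"translation":[0,0,-5],"delta_rot":[0,0,0]},{"hand":0.5,"translation":[0,0,-6],"delta_rot":[0,0,0]},{"hand":0.5,"translation":[0,0,-6],"delta_rot":[0,0,0]},{"hand":0.5,"translation":[0,0,0],"delta_rot":[0,0,0]}]' 
python3 - <<'E'
from h import *
show();snap("wrist","ah_w");snap("scene","ah_s")
plan([.47,.18,.25],97.5)
E
```

```text
t: 40.92
tool_pos: [0.4436, -0.2462, 0.022]
tool_rot: [-0.071, 3.139, -0.003]
contact_force: [0.7, 1.1, 0.0]
opening: 0.022
t: 41.92
tool_pos: [0.4452, -0.2468, 0.2168]
tool_rot: [-0.071, 3.132, -0.009]
contact_force: [-0.8, 0.2, 0.2]
opening: 0.0428
t 41.925 pos [ 0.4452 -0.2468  0.2168] open 0.0428 F [-0.8  0.2  0.2] M [-0.   -0.01  0.01]
q [-6.530e-01 -2.230e-01  1.909e+00  1.000e-03  1.444e+00 -2.269e+00]
yaw of tool y 92.61 z [ 0.0092 -0.0058 -0.9999]
t 42.025 pos [ 0.4426 -0.245   0.2105] open 0.0429 F [ 0.2 -0.5 -0.5] M [-0.01  0.03 -0.01]
q [-6.530e-01 -2.190e-01  1.917e+00  1.000e-03  1.443e+00 -2.269e+00]
yaw of tool y 92.61 z [ 6.e-04  4.e-04 -1.e+00]
  rotvec(tool deg) [ 0.02  0.04 -4.89] trans after rot cm [-8.26 41.78 -3.95]
  rotvec(tool deg) [ 6.0000e-02 -3.0000e-02  1.7511e+02] trans after rot cm [  8.26 -41.78  -3.95]
```

View pics/ah_w.png

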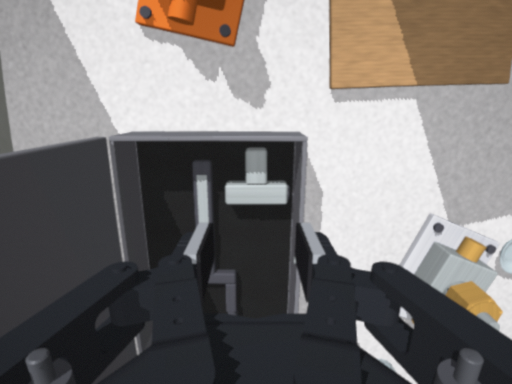

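View pics/ah_s.png

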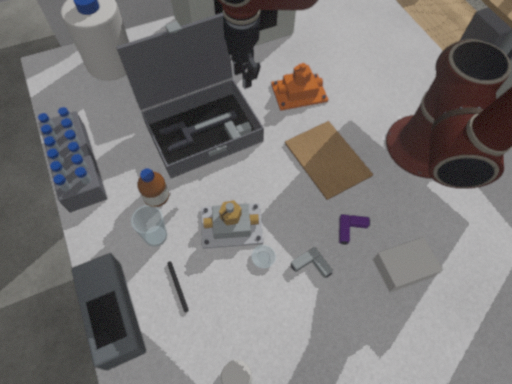

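```bash
python3 - <<'E'
from h import *
plan([.4722,.165,.2105])
E
python3 -m creep '[{"hand":0.7,"translation":[-0.7,5.7,0],"delta_rot":[0,0,0]},{"hand":0.7,"translation":[-0.7,5.7,0],"delta_rot":[0,0,0]},{"hand":0.7,"translation":[-0.7,5.7,0],"delta_rot":[0,0,0]},{"hand":0.7,"translation":[-0.7,5.7,0],"delta_rot":[0,0,0]},{"hand":0.7,"translation":[-0.7,5.7,0],"delta_rot":[0,0,0]},{"hand":0.7,"translation":[-0.7,5.7,0],"delta_rot":[0,0,0]},{"hand":0.7,"translation":[-0.6,5.7,0],"delta_rot":[0,0,0]},{"hand":0.7,"translation":[0,0,0],"delta_rot":[0,0,10.3]}]' 
python3 -m creep '[{"hand":0.7,"translation":[0,0,0],"delta_rot":[0,0,10.3]},{"hand":0.7,"translation":[0,0,0],"delta_rot":[0,0,10.3]},{"hand":0.7,"translation":[0,0,0],"delta_rot":[0,0,10.3]},{"hand":0.7,"translation":[0,0,0],"delta_rot":[0,0,10.3]},{"hand":0.7,"translation":[0,0,0],"delta_rot":[0,0,10.3]},{"hand":0.7,"translation":[0,0,0],"delta_rot":[0,0,10.3]},{"hand":0.7,"translation":[0,0,0],"delta_rot":[0,0,10.3]},{"hand":0.7,"translation":[0,0,0],"delta_rot":[0,0,10.3]}]' 
python3 -m creep '[{"hand":0.7,"translation":[0,0,0],"delta_rot":[0,0,10.3]},{"hand":0.7,"translation":[0,0,0],"delta_rot":[0,0,10.3]},{"hand":0.7,"translation":[0,0,0],"delta_rot":[0,0,10.3]},{"hand":0.7,"translation":[0,0,0],"delta_rot":[0,0,10.3]},{"hand":0.7,"translation":[0,0,0],"delta_rot":[0,0,10.3]},{"hand":0.7,"translation":[0,0,0],"delta_rot":[0,0,10.3]},{"hand":0.7,"translation":[0,0,0],"delta_rot":[0,0,10.3]},{"hand":0.7,"translation":[0,0,0],"delta_rot":[0,0,10.3]}]' 
python3 -m creep '[{"hand":0.7,"translation":[0,0,0],"delta_rot":[0,0,0]},{"hand":0.7,"translation":[0,0,0],"delta_rot":[0,0,0]}]' 
python3 - <<'E'
from h import *
plan([.4722,.165,.012],-82.5)
snap("wrist","ai_w")
E
```

```text
t 42.025 pos [ 0.4426 -0.245   0.2105] open 0.0429 F [ 0.2 -0.5 -0.5] M [-0.01  0.03 -0.01]
q [-6.530e-01 -2.190e-01  1.917e+00  1.000e-03  1.443e+00 -2.269e+00]
yaw of tool y 92.61 z [ 6.e-04  4.e-04 -1.e+00]
  rotvec(tool deg) [ 0.02  0.04 -0.  ] trans after rot cm [-4.82 40.82  0.  ]
  rotvec(tool deg) [ 6.0e-02 -3.0e-02  1.8e+02] trans after rot cm [  4.82 -40.82   0.  ]
t: 43.02
tool_pos: [0.4703, 0.1587, 0.2071]
tool_rot: [-0.209, -3.129, 0.0]
contact_force: [0.1, -1.1, -0.2]
opening: 0.0601
t: 44.02
tool_pos: [0.4707, 0.1553, 0.207]
tool_rot: [-2.227, -2.21, 0.007]
contact_force: [0.5, 0.8, -0.2]
opening: 0.0598
t: 45.02
tool_pos: [0.4707, 0.1553, 0.207]
tool_rot: [3.135, 0.196, -0.009]
contact_force: [-0.5, 0.6, 0.6]
opening: 0.0599
t: 45.28
tool_pos: [0.4716, 0.1553, 0.2087]
tool_rot: [3.135, 0.209, -0.005]
contact_force: [-0.5, -0.1, 0.4]
opening: 0.0599
t 45.275 pos [0.4716 0.1553 0.2087] open 0.0599 F [-0.5 -0.1  0.4] M [ 0.04 -0.04  0.02]
q [ 0.168 -0.239  1.937  0.     1.447  1.605]
yaw of tool y -82.36 z [-2.9e-03 -3.0e-04 -1.0e+00]
  rotvec(tool deg) [-0.01  0.17  0.14] trans after rot cm [ 0.18 -0.95 19.67]
  rotvec(tool deg) [-2.6000e-01 -1.0000e-02 -1.7986e+02] trans after rot cm [-0.18  0.95 19.67]
```

View pics/ai_w.png

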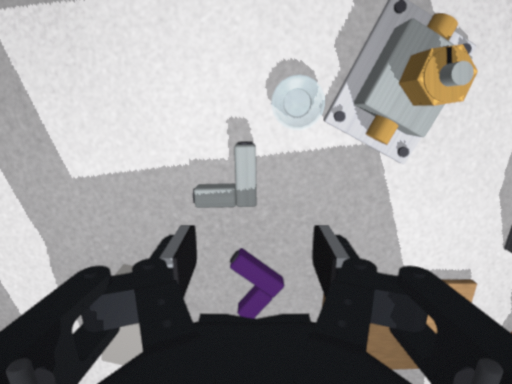

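```bash
python3 - <<'E'
from h import *
crop("ai_w",185,125,275,220,7,"ai1")
E
```

```text
(no output)
```

View pics/ai1.png

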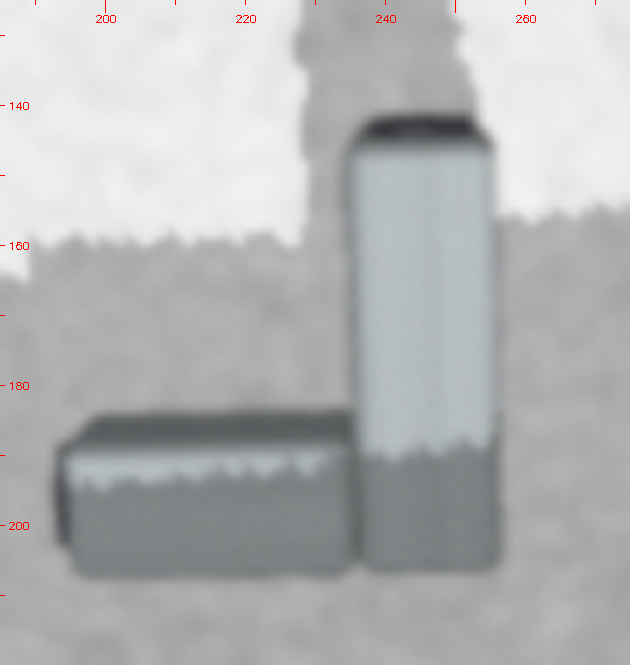

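```bash
python3 - <<'E'
from h import *
p,d,c=load("ai_w")
P=onz(c,[(236,146.5),(255.5,146.5),(256.5,206.5),(235.8,189),(195,207),(194.5,189)],.024);print(P.round(4))
a=(P[0]+P[1])/2;cc=(P[2]+P[3])/2;v=a-cc;print(cc,np.degrees(np.arctan2(v[1],v[0])),np.linalg.norm(v));e=(P[4]+P[5])/2;v=e-cc;print(np.degrees(np.arctan2(v[1],v[0])),np.linalg.norm(v))
g=cc+(a-cc)*37/59;print(g);plan([g[0],g[1],.0125],-82.5)
E
```

```text
[[0.4927 0.1778 0.024 ]
 [0.4955 0.1567 0.024 ]
 [0.4273 0.1463 0.024 ]
 [0.4449 0.1724 0.024 ]
 [0.4172 0.2166 0.024 ]
 [0.4386 0.2188 0.024 ]]
[0.43608944 0.1593429  0.024     ] 7.792913236123049 0.05851683600845559
98.00021741838069 0.05893401732826869
[0.47244753 0.16431876 0.024     ]
t 45.325 pos [0.4719 0.1553 0.2092] open 0.06 F [ 0.  -0.1  0.2] M [ 0.01 -0.01  0.05]
q [ 0.168 -0.24   1.937  0.     1.447  1.606]
yaw of tool y -82.39 z [-2.1e-03 -2.0e-04 -1.0e+00]
  rotvec(tool deg) [-0.    0.12  0.11] trans after rot cm [ 0.17 -0.88 19.67]
  rotvec(tool deg) [-1.9000e-01 -1.0000e-02 -1.7989e+02] trans after rot cm [-0.17  0.88 19.67]
```

```bash
python3 -m creep '[{"hand":0.7,"translation":[0.15,-0.88,4],"delta_rot":[0,0,0]},{"hand":0.7,"translation":[0,0,5],"delta_rot":[0,0,0]},{"hand":0.7,"translation":[0,0,5],"delta_rot":[0,0,0]},{"hand":0.7,"translation":[0,0,3],"delta_rot":[0,0,0]},{"hand":0.7,"translation":[0,0,0],"delta_rot":[0,0,0]},{"hand":0.7,"translation":[0,0,0],"delta_rot":[0,0,0]}]' 
python3 - <<'E'
from h import *
plan([.4724,.1643,.0125],-82.4)
E
```

```text
t: 46.08
tool_pos: [0.4738, 0.1645, 0.0417]
tool_rot: [-3.135, -0.206, -0.003]
contact_force: [-0.4, -0.6, 0.4]
opening: 0.06
t 46.075 pos [0.4738 0.1645 0.0417] open 0.06 F [-0.4 -0.6  0.4] M [-0.02 -0.05  0.05]
q [ 0.186 -0.029  2.049  0.     1.12   1.625]
yaw of tool y -82.47 z [ 2.e-03  4.e-04 -1.e+00]
  rotvec(tool deg) [-0.01 -0.12 -0.07] trans after rot cm [-0.14  0.    2.92]
  rotvec(tool deg) [-1.8000e-01  1.0000e-02  1.7993e+02] trans after rot cm [ 0.14 -0.    2.92]
```

```bash
python3 -m creep '[{"hand":0.7,"translation":[0,0,2],"delta_rot":[0,0,0]},{"hand":0.7,"translation":[0,0,0.7],"delta_rot":[0,0,0]},{"hand":0.7,"translation":[0,0,0],"delta_rot":[0,0,0]}]' 
python3 -m creep '[{"hand":0,"translation":[0,0,0],"delta_rot":[0,0,0]},{"hand":0,"translation":[0,0,0],"delta_rot":[0,0,0]},{"hand":0,"translation":[0,0,0],"delta_rot":[0,0,0]},{"hand":0,"translation":[0,0,0],"delta_rot":[0,0,0]},{"hand":0,"translation":[0,0,-2],"delta_rot":[0,0,0]},{"hand":0,"translation":[0,0,-5],"delta_rot":[0,0,0]},{"hand":0,"translation":[0,0,-5],"delta_rot":[0,0,0]},{"hand":0,"translation":[0,0,-5],"delta_rot":[0,0,0]}]' 70
python3 -m creep '[{"hand":0,"translation":[0,0,0],"delta_rot":[0,0,0]},{"hand":0,"translation":[0,0,0],"delta_rot":[0,0,0]}]' 
python3 - <<'E'
from h import *
a=np.radians(2.6);t=np.array([.5475,-.2895])+np.array([[np.cos(a),-np.sin(a)],[np.sin(a),np.cos(a)]])@[-.023,.062];print(t)
plan([t[0],t[1],.19],-87.4)
snap("wrist","aj_w")
E
```

```text
t: 46.45
tool_pos: [0.4733, 0.1644, 0.0141]
tool_rot: [-3.135, -0.206, -0.001]
contact_force: [-0.0, 0.2, -0.6]
opening: 0.0603
t: 47.45
tool_pos: [0.472, 0.1641, 0.184]
tool_rot: [3.135, 0.205, -0.002]
contact_force: [0.1, 0.7, -1.2]
opening: 0.0223
t: 47.7
tool_pos: [0.4721, 0.1641, 0.182]
tool_rot: [3.135, 0.205, -0.003]
contact_force: [0.1, -0.5, -1.6]
opening: 0.0222
[ 0.52171117 -0.22860717]
t 47.7 pos [0.4721 0.1641 0.182 ] open 0.0222 F [ 0.1 -0.5 -1.6] M [-0.03 -0.1   0.03]
q [ 0.186 -0.21   1.957 -0.     1.396  1.626]
yaw of tool y -82.51 z [-1.8e-03 -4.0e-04 -1.0e+00]
  rotvec(tool deg) [0.01 0.11 4.89] trans after rot cm [ 3.18 39.46 -0.8 ]
  rotvec(tool deg) [-1.6000e-01  2.0000e-02 -1.7511e+02] trans after rot cm [ -3.18 -39.46  -0.8 ]
```

View pics/aj_w.png

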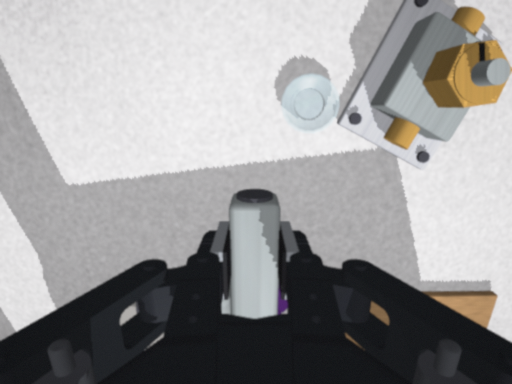

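```bash
python3 -m creep '[{"hand":0,"translation":[0,0,0],"delta_rot":[0,0,-10.3]},{"hand":0,"translation":[0,0,0],"delta_rot":[0,0,-10.3]},{"hand":0,"translation":[0,0,0],"delta_rot":[0,0,-10.3]},{"hand":0,"translation":[0,0,0],"delta_rot":[0,0,-10.3]},{"hand":0,"translation":[0,0,0],"delta_rot":[0,0,-10.3]},{"hand":0,"translation":[0,0,0],"delta_rot":[0,0,-10.3]},{"hand":0,"translation":[0,0,0],"delta_rot":[0,0,-10.3]},{"hand":0,"translation":[0,0,0],"delta_rot":[0,0,-10.3]}]' 
python3 -m creep '[{"hand":0,"translation":[0,0,0],"delta_rot":[0,0,-10.3]},{"hand":0,"translation":[0,0,0],"delta_rot":[0,0,-10.3]},{"hand":0,"translation":[0,0,0],"delta_rot":[0,0,-10.3]},{"hand":0,"translation":[0,0,0],"delta_rot":[0,0,-10.3]},{"hand":0,"translation":[0,0,0],"delta_rot":[0,0,-10.3]},{"hand":0,"translation":[0,0,0],"delta_rot":[0,0,-10.3]},{"hand":0,"translation":[0,0,0],"delta_rot":[0,0,-10.3]},{"hand":0,"translation":[0,0,0],"delta_rot":[0,0,-10.3]}]' 
python3 -m creep '[{"hand":0,"translation":[0,0,0],"delta_rot":[0,0,-10.3]},{"hand":0,"translation":[0,0,0],"delta_rot":[0,0,0]},{"hand":0,"translation":[0,0,0],"delta_rot":[0,0,0]}]' 
python3 - <<'E'
from h import *
plan([.5217,-.2286,.185],92.6)
E
```

```text
t: 48.75
tool_pos: [0.4713, 0.164, 0.1803]
tool_rot: [-2.215, -2.224, 0.007]
contact_force: [0.1, 0.1, -2.0]
opening: 0.0228
t: 49.75
tool_pos: [0.4713, 0.164, 0.1803]
tool_rot: [-0.202, -3.13, 0.002]
contact_force: [-0.1, -0.3, -0.9]
opening: 0.0219
t: 50.12
tool_pos: [0.4721, 0.1642, 0.1819]
tool_rot: [0.067, -3.138, 0.001]
contact_force: [0.3, -0.1, 0.2]
opening: 0.0224
t 50.125 pos [0.4721 0.1642 0.1819] open 0.0224 F [ 0.3 -0.1  0.2] M [ 0.07  0.01 -0.01]
q [ 0.186 -0.209  1.957  0.     1.396 -1.428]
yaw of tool y 92.45 z [-2.5e-03 -4.0e-04 -1.0e+00]
  rotvec(tool deg) [-0.02 -0.15 -0.15] trans after rot cm [ -3.17 -39.46  -0.31]
  rotvec(tool deg) [-2.3000e-01  3.0000e-02  1.7985e+02] trans after rot cm [ 3.17 39.46 -0.31]
```

```bash
python3 -m creep '[{"hand":0,"translation":[-0.45,-5.6,0],"delta_rot":[0,0,0]},{"hand":0,"translation":[-0.45,-5.6,0],"delta_rot":[0,0,0]},{"hand":0,"translation":[-0.45,-5.7,0],"delta_rot":[0,0,0]},{"hand":0,"translation":[-0.45,-5.7,0],"delta_rot":[0,0,0]},{"hand":0,"translation":[-0.45,-5.6,0],"delta_rot":[0,0,0]},{"hand":0,"translation":[-0.45,-5.6,0],"delta_rot":[0,0,0]},{"hand":0,"translation":[-0.45,-5.6,0],"delta_rot":[0,0,0]},{"hand":0,"translation":[0,0,0],"delta_rot":[0,0,0]}]' 
python3 -m creep '[{"hand":0,"translation":[0,0,0],"delta_rot":[0,0,0]},{"hand":0,"translation":[0,0,3],"delta_rot":[0,0,0]},{"hand":0,"translation":[0,0,3],"delta_rot":[0,0,0]},{"hand":0,"translation":[0,0,0],"delta_rot":[0,0,0]},{"hand":0,"translation":[0,0,0],"delta_rot":[0,0,0]}]' 
python3 - <<'E'
from h import *
plan([.5217,-.2286,.02],92.6)
snap("wrist","ak_w");snap("scene","ak_s");crop("ak_s",110,10,310,180,4,"ak1")
E
```

```text
t: 51.12
tool_pos: [0.5219, -0.2312, 0.1828]
tool_rot: [0.061, -3.14, 0.0]
contact_force: [0.3, 0.4, -1.2]
opening: 0.0223
t: 51.75
tool_pos: [0.5227, -0.2272, 0.1245]
tool_rot: [-0.073, 3.14, -0.001]
contact_force: [0.6, -0.1, -1.2]
opening: 0.0224
t 51.75 pos [ 0.5227 -0.2272  0.1245] open 0.0224 F [ 0.6 -0.1 -1.2] M [-0.05  0.01  0.  ]
q [-0.541  0.021  1.844  0.     1.275 -2.158]
yaw of tool y 92.65 z [ 1.2e-03 -6.0e-04 -1.0e+00]
  rotvec(tool deg) [-0.04  0.07  0.05] trans after rot cm [ 0.11 -0.13 10.45]
  rotvec(tool deg) [-1.1000e-01 -6.0000e-02 -1.7995e+02] trans after rot cm [-0.11  0.13 10.45]
```

View pics/ak1.png

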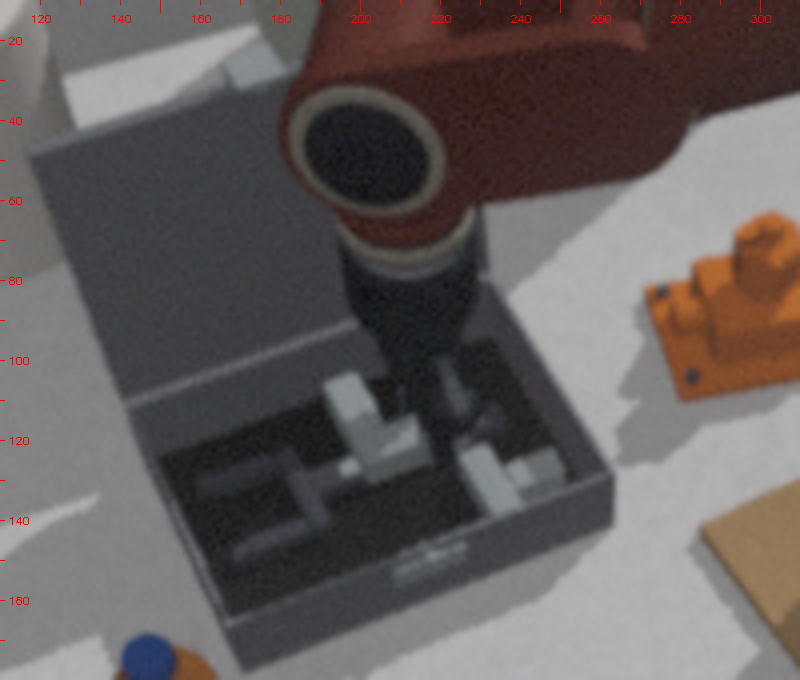

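View pics/ak_w.png

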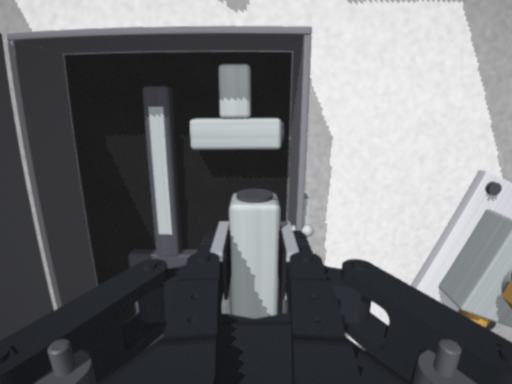

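```bash
python3 -m creep '[{"hand":0,"translation":[0.1,-0.35,3],"delta_rot":[0,0,0]},{"hand":0,"translation":[0,0,3],"delta_rot":[0,0,0]},{"hand":0,"translation":[0,0,1.5],"delta_rot":[0,0,0]},{"hand":0,"translation":[0,0,0],"delta_rot":[0,0,0]},{"hand":0,"translation":[0,0,0],"delta_rot":[0,0,0]}]' 
python3 -c "
from h import *
show()"
python3 -m creep '[{"hand":0,"translation":[0,0,1],"delta_rot":[0,0,0]},{"hand":0,"translation":[0,0,1],"delta_rot":[0,0,0]},{"hand":0,"translation":[0,0,0.5],"delta_rot":[0,0,0]},{"hand":0,"translation":[0,0,0.3],"delta_rot":[0,0,0]},{"hand":0,"translation":[0,0,0],"delta_rot":[0,0,0]}]' 
python3 -c "
from h import *
show()"
```

```text
t: 52.48
tool_pos: [0.5224, -0.232, 0.05]
tool_rot: [-0.071, 3.138, -0.002]
contact_force: [-0.3, -0.1, -1.7]
opening: 0.0222
t 52.475 pos [ 0.5224 -0.232   0.05  ] open 0.0222 F [-0.3 -0.1 -1.7] M [ 0.07 -0.07 -0.03]
q [-0.548  0.119  1.879  0.     1.141 -2.164]
yaw of tool y 92.6 z [ 0.0024 -0.0015 -1.    ]
t: 53.1
tool_pos: [0.5231, -0.2328, 0.0238]
tool_rot: [-0.071, 3.138, -0.003]
contact_force: [-5.1, 1.0, 15.6]
opening: 0.0229
t 53.1 pos [ 0.5231 -0.2328  0.0238] open 0.0229 F [-5.1  1.  15.6] M [0.66 0.69 0.18]
q [-0.549  0.16   1.885 -0.     1.093 -2.165]
yaw of tool y 92.6 z [ 0.0027 -0.0018 -1.    ]
```

```bash
python3 -m creep '[{"hand":0.35,"translation":[0,0,-0.2],"delta_rot":[0,0,0]},{"hand":0.35,"translation":[0,0,0],"delta_rot":[0,0,0]},{"hand":0.35,"translation":[0,0,0],"delta_rot":[0,0,0]},{"hand":0.35,"translation":[0,0,-2],"delta_rot":[0,0,0]},{"hand":0.35,"translation":[0,0,-4],"delta_rot":[0,0,0]},{"hand":0.35,"translation":[0,0,-6],"delta_rot":[0,0,0]},{"hand":0.35,"translation":[0,0,-6],"delta_rot":[0,0,0]},{"hand":0.35,"translation":[0,0,-5],"delta_rot":[0,0,0]}]' 
python3 - <<'E'
from h import *
show()
snap("wrist","al_w");snap("scene","al_s");crop("al_s",110,10,310,180,4,"al1")
E
```

```text
t: 54.1
tool_pos: [0.5214, -0.2312, 0.2559]
tool_rot: [-0.072, 3.139, -0.002]
contact_force: [1.0, -0.6, -0.3]
opening: 0.0295
t 54.1 pos [ 0.5214 -0.2312  0.2559] open 0.0295 F [ 1.  -0.6 -0.3] M [-0.01 -0.04  0.05]
q [-0.548 -0.088  1.724  0.     1.503 -2.164]
yaw of tool y 92.61 z [ 0.0022 -0.001  -1.    ]
```

View pics/al1.png

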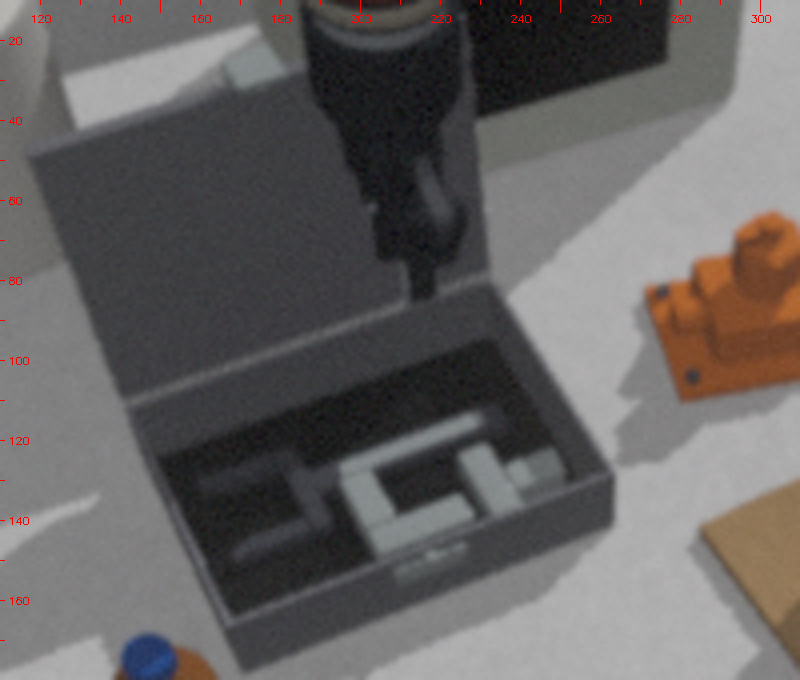

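View pics/al_w.png

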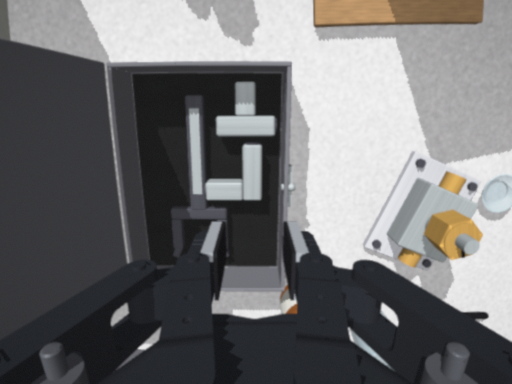

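```bash
python3 - <<'E'
from h import *
p,d,c=load("al_s")
print('elbow',dep(c,d,[(199,130),(206,142),(222,137)]).round(4),'tee',dep(c,d,[(231,127),(246,126)]).round(4),'wr',dep(c,d,[(215,122)]).round(4))
p,d,c=load("a_scene") if False else load("b_scene")
print('monitor',dep(c,d,[(262,15),(262,40),(290,30),(195,15),(185,5)]).round(3),'bottle',dep(c,d,[(90,45),(100,70),(88,5)]).round(3))
print('lid',dep(c,d,[(170,50),(130,55),(220,25),(170,90)]).round(4))
p,d,c=load("b_side");print('mon side',dep(c,d,[(345,95),(345,130),(310,60),(360,45)]).round(3),'bottle',dep(c,d,[(230,75)]).round(3))
p,d,c=load("al_w");print('behind lid?',dep(c,d,[(20,15),(50,15),(60,100)]).round(3))
E
```

```text
elbow [[ 0.5606 -0.2827  0.0303]
 [ 0.5567 -0.2397  0.0263]
 [ 0.5118 -0.2332  0.0327]] tee [[ 0.4744 -0.2599  0.0259]
 [ 0.4346 -0.246   0.0262]] wr [[ 0.507  -0.3007  0.0176]]
monitor [[ 0.249 -0.548  0.113]
 [ 0.245 -0.553  0.015]
 [ 0.145 -0.551  0.022]
 [ 0.455 -0.552  0.173]
 [ 0.467 -0.597  0.177]] bottle [[ 0.751 -0.593  0.138]
 [ 0.754 -0.596  0.045]
 [ 0.716 -0.63   0.226]]
lid [[ 0.5696 -0.407   0.2107]
 [ 0.6668 -0.405   0.2317]
 [ 0.4307 -0.4135  0.2351]
 [ 0.5965 -0.3892  0.098 ]]
mon side [[ 0.284 -0.55   0.164]
 [ 0.262 -0.544  0.041]
 [ 0.413 -0.549  0.268]
 [ 0.261 -0.656  0.299]] bottle [[ 0.64  -0.405  0.244]]
behind lid? [[ 0.346 -0.539 -0.002]
 [ 0.348 -0.496  0.001]
 [ 0.453 -0.402  0.137]]
```

```bash
python3 -m creep '[{"hand":0,"translation":[0,0,-2],"delta_rot":[0,0,10]},{"hand":0,"translation":[0,0,-2],"delta_rot":[0,0,10]},{"hand":0,"translation":[0,0,-2],"delta_rot":[0,0,10]},{"hand":0,"translation":[0,0,-2],"delta_rot":[0,0,10]},{"hand":0,"translation":[0,0,-1],"delta_rot":[0,0,10]},{"hand":0,"translation":[0,0,0],"delta_rot":[0,0,10]},{"hand":0,"translation":[0,0,0],"delta_rot":[0,0,10]},{"hand":0,"translation":[0,0,0],"delta_rot":[0,0,10]}]' 
python3 -m creep '[{"hand":0,"translation":[0,0,0],"delta_rot":[0,0,10]},{"hand":0,"translation":[0,0,0],"delta_rot":[0,0,0]},{"hand":0,"translation":[0,0,0],"delta_rot":[0,0,0]}]' 
python3 - <<'E'
from h import *
plan([.545,-.46,.34],2.6)
snap("wrist","am_w")
E
```

```text
t: 55.2
tool_pos: [0.521, -0.231, 0.3419]
tool_rot: [-1.97, -2.445, -0.0]
contact_force: [-0.2, -0.5, -0.4]
opening: 0.0
t: 55.58
tool_pos: [0.5211, -0.2312, 0.3421]
tool_rot: [-2.167, -2.274, 0.0]
contact_force: [-0.1, 0.2, -0.4]
opening: 0.0004
t 55.575 pos [ 0.5211 -0.2312  0.3421] open 0.0004 F [-0.1  0.2 -0.4] M [-0.05 -0.01 -0.01]
q [-0.548 -0.118  1.611  0.     1.649 -0.596]
yaw of tool y 2.74 z [-5.e-04  4.e-04 -1.e+00]
  rotvec(tool deg) [-0.03 -0.02  0.14] trans after rot cm [-22.96   1.35   0.21]
  rotvec(tool deg) [ 4.0000e-02 -4.0000e-02 -1.7986e+02] trans after rot cm [22.96 -1.35  0.21]
```

View pics/am_w.png

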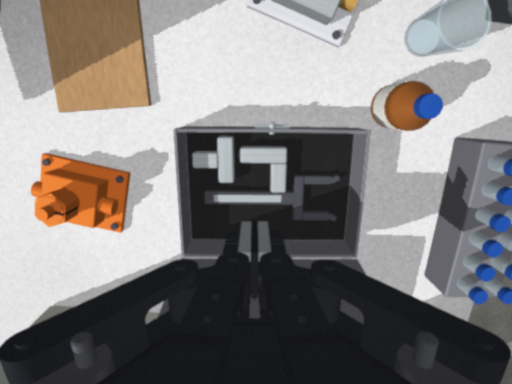

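```bash
for i in 1 ; do python3 -m creep '[{"hand":0,"translation":[0,0,0],"delta_rot":[0,0,10]},{"hand":0,"translation":[0,0,0],"delta_rot":[0,0,10]},{"hand":0,"translation":[0,0,0],"delta_rot":[0,0,10]},{"hand":0,"translation":[0,0,0],"delta_rot":[0,0,10]},{"hand":0,"translation":[0,0,0],"delta_rot":[0,0,10]},{"hand":0,"translation":[0,0,0],"delta_rot":[0,0,10]},{"hand":0,"translation":[0,0,0],"delta_rot":[0,0,10]},{"hand":0,"translation":[0,0,0],"delta_rot":[0,0,10]}]' ; done
python3 -m creep '[{"hand":0,"translation":[0,0,0],"delta_rot":[0,0,10]},{"hand":0,"translation":[0,0,0],"delta_rot":[0,0,10]},{"hand":0,"translation":[0,0,0],"delta_rot":[0,0,10]},{"hand":0,"translation":[0,0,0],"delta_rot":[0,0,10]},{"hand":0,"translation":[0,0,0],"delta_rot":[0,0,10]},{"hand":0,"translation":[0,0,0],"delta_rot":[0,0,10]},{"hand":0,"translation":[0,0,0],"delta_rot":[0,0,10]},{"hand":0,"translation":[0,0,0],"delta_rot":[0,0,10]}]'
python3 -m creep '[{"hand":0,"translation":[0,0,0],"delta_rot":[0,0,10]},{"hand":0,"translation":[0,0,0],"delta_rot":[0,0,10]},{"hand":0,"translation":[0,0,0],"delta_rot":[0,0,0]},{"hand":0,"translation":[0,0,0],"delta_rot":[0,0,0]}]'
python3 - <<'E'
from h import *
plan([.545,-.46,.34],-177.4)
snap("wrist","an_w")
E
```

```text
t: 56.62
tool_pos: [0.5212, -0.2314, 0.3423]
tool_rot: [-3.123, -0.338, 0.0]
contact_force: [-0.1, 0.4, -0.6]
opening: 0.0001
t: 57.62
tool_pos: [0.5212, -0.2314, 0.3422]
tool_rot: [-2.61, 1.749, 0.0]
contact_force: [0.3, -0.1, -0.1]
opening: -0.0002
t: 58.12
tool_pos: [0.5212, -0.2314, 0.3423]
tool_rot: [-2.274, 2.167, 0.0]
contact_force: [-0.6, -0.0, -0.5]
opening: 0.0001
t 58.125 pos [ 0.5212 -0.2314  0.3423] open 0.0001 F [-0.6 -0.  -0.5] M [-0.01 -0.01 -0.05]
q [-0.548 -0.118  1.61   0.     1.649  2.545]
yaw of tool y -177.23 z [-1.e-04  1.e-04 -1.e+00]
  rotvec(tool deg) [0.   0.01 0.17] trans after rot cm [22.95 -1.34  0.23]
  rotvec(tool deg) [-1.0000e-02  1.0000e-02 -1.7983e+02] trans after rot cm [-22.95   1.34   0.23]
```

View pics/an_w.png

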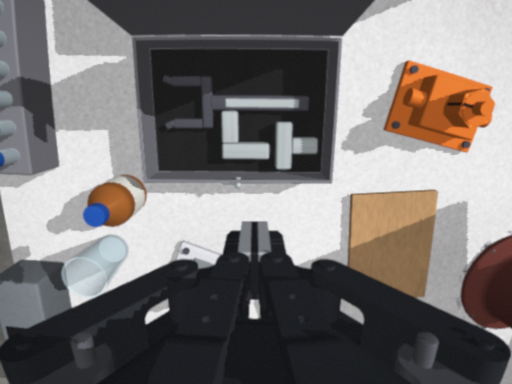

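```bash
python3 -m creep '[{"hand":0,"translation":[4.5,-0.3,0],"delta_rot":[0,0,0]},{"hand":0,"translation":[5,-0.3,0],"delta_rot":[0,0,0]},{"hand":0,"translation":[5,-0.3,0],"delta_rot":[0,0,0]},{"hand":0,"translation":[5,-0.3,0],"delta_rot":[0,0,0]},{"hand":0,"translation":[3.5,-0.15,0],"delta_rot":[0,0,0]},{"hand":0,"translation":[0,0,0],"delta_rot":[0,0,0]},{"hand":0,"translation":[0,0,0],"delta_rot":[0,0,0]}]'
python3 - <<'E'
from h import *
plan([.545,-.46,.215],-177.4)
snap("wrist","ao_w")
E
```

```text
t: 59.05
tool_pos: [0.5452, -0.4601, 0.3422]
tool_rot: [-2.272, 2.169, 0.001]
contact_force: [1.0, -0.7, 0.0]
opening: 0.0001
t 59.05 pos [ 0.5452 -0.4601  0.3422] open 0.0001 F [ 1.  -0.7  0. ] M [ 0.02 -0.01 -0.02]
q [-0.805  0.221  1.259  0.     1.662  2.29 ]
yaw of tool y -177.35 z [-1.e-04  7.e-04 -1.e+00]
  rotvec(tool deg) [0.01 0.04 0.05] trans after rot cm [-1.000e-02  2.000e-02  1.272e+01]
  rotvec(tool deg) [-6.0000e-02  1.0000e-02 -1.7995e+02] trans after rot cm [ 1.000e-02 -2.000e-02  1.272e+01]
```

View pics/ao_w.png

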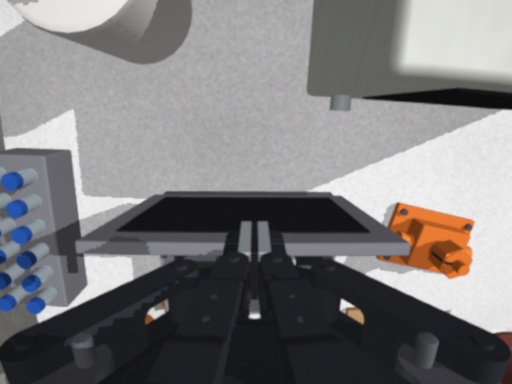

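```bash
python3 - <<'E'
from h import *
p,d,c=load("ao_w");o=ctrl.get_obs()
print(dep(c,d,[(150,240),(150,247),(150,253),(360,247),(180,215),(200,200),(340,105)]).round(4))
print(onz(c,[(85,240),(400,240),(85,252),(405,254)],.262).round(4))
print('TCP/tips proj',proj(c,[o['tool_pos'],o['tool_pos']-[0,0,.008],[.545,-.46,.2]]))
E
```

```text
[[ 0.6281 -0.4174  0.2555]
 [ 0.6269 -0.4132  0.2598]
 [ 0.627  -0.408   0.2603]
 [ 0.4543 -0.421   0.2591]
 [ 0.6211 -0.4123  0.1817]
 [ 0.6127 -0.4062  0.1076]
 [ 0.4315 -0.5371  0.0721]]
[[ 0.6801 -0.4174  0.262 ]
 [ 0.4232 -0.4297  0.262 ]
 [ 0.6814 -0.4065  0.262 ]
 [ 0.4165 -0.4173  0.262 ]]
TCP/tips proj [[250.4600156  246.00599982]
 [250.63443134 239.16257429]
 [252.5541401  179.09814499]]
```

```bash
python3 - <<'E'
from h import *
p=cv2.imread("pics/a_wrist.png");cv2.imwrite("pics/a_wc.png",cv2.resize(p[300:384,:],None,fx=1.5,fy=3))
c=dict(np.load("pics/ao_w.npz"));
c=dict(fx=292.6,fy=292.6,cx=254.1,cy=187.57,dist=np.array([-.0624,0,0,0,0]),T=np.array([[ 0.36835753, -0.89779808, -0.24139457,  0.16761524],
       [ 0.92968268,  0.35525117,  0.09739986,  0.60454239],
       [-0.0016897 , -0.26029832,  0.96552676,  0.37271497],[0,0,0,1]]))
print(onz(c,[(80,365),(425,372),(10,10),(500,10)],.0))
z=load("b_scene")[2];print(onz(z,[(5,380),(250,380),(505,380)],0))
z=load("b_side")[2];print(onz(z,[(5,380),(250,380),(505,380)],0))
E
```

```text
[[ 0.44012979  0.18140007  0.        ]
 [ 0.66756253  0.71673369  0.        ]
 [-0.05659375  0.37315164  0.        ]
 [ 0.16300613  0.92699839  0.        ]]
[[1.14362399 0.13879323 0.        ]
 [0.68425489 0.34775963 0.        ]
 [0.19959955 0.55954945 0.        ]]
[[ 0.78234837  0.45061307  0.        ]
 [ 0.39074021  0.35447211  0.        ]
 [-0.0246203   0.25102954  0.        ]]
```

View pics/a_wc.png

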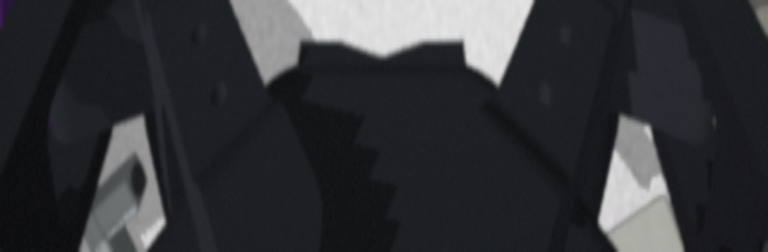

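```bash
python3 - <<'E'
from h import *
for n in("j_w","ad_w","l_w","ai_w"):
    z=load(n)[2];print(n,onz(z,[(5,5),(505,5),(505,230),(5,230)],0)[:,:2].round(2).tolist())
E
```

```text
j_w [[0.27, -0.01], [0.2, 0.62], [0.5, 0.72], [0.58, -0.04]]
ad_w [[0.29, -0.27], [0.26, 0.37], [0.57, 0.45], [0.6, -0.32]]
l_w [[0.32, 0.06], [0.26, 0.56], [0.5, 0.65], [0.57, 0.04]]
ai_w [[0.62, 0.46], [0.69, -0.1], [0.43, -0.19], [0.34, 0.47]]
```

```bash
python3 -m creep '[{"hand":0,"translation":[0,0,0],"delta_rot":[0,0,-10]},{"hand":0,"translation":[0,0,0],"delta_rot":[0,0,-10]},{"hand":0,"translation":[0,0,0],"delta_rot":[0,0,-10]},{"hand":0,"translation":[0,0,0],"delta_rot":[0,0,-10]},{"hand":0,"translation":[0,0,0],"delta_rot":[0,0,-10]},{"hand":0,"translation":[0,0,0],"delta_rot":[0,0,-10]},{"hand":0,"translation":[0,0,0],"delta_rot":[0,0,-10]},{"hand":0,"translation":[0,0,0],"delta_rot":[0,0,-10]}]'
python3 -m creep '[{"hand":0,"translation":[0,0,0],"delta_rot":[0,0,-10]},{"hand":0,"translation":[0,0,0],"delta_rot":[0,0,-10]},{"hand":0,"translation":[0,0,0],"delta_rot":[0,0,-10]},{"hand":0,"translation":[0,0,0],"delta_rot":[0,0,-10]},{"hand":0,"translation":[0,0,0],"delta_rot":[0,0,-10]},{"hand":0,"translation":[0,0,0],"delta_rot":[0,0,-10]},{"hand":0,"translation":[0,0,0],"delta_rot":[0,0,-10]},{"hand":0,"translation":[0,0,0],"delta_rot":[0,0,-10]}]'
python3 -m creep '[{"hand":0,"translation":[0,0,0],"delta_rot":[0,0,-10]},{"hand":0,"translation":[0,0,0],"delta_rot":[0,0,-10]},{"hand":0,"translation":[0,0,0],"delta_rot":[0,0,0]}]'
python3 - <<'E'
from h import *
plan([.5,.3,.36],2.6)
E
```

```text
t: 60.1
tool_pos: [0.5455, -0.459, 0.343]
tool_rot: [3.136, -0.19, 0.001]
contact_force: [0.5, 0.5, 0.7]
opening: -0.0003
t: 61.1
tool_pos: [0.5456, -0.459, 0.3431]
tool_rot: [2.524, 1.869, 0.0]
contact_force: [0.8, -0.3, -0.3]
opening: -0.0001
t: 61.48
tool_pos: [0.5455, -0.4593, 0.3429]
tool_rot: [2.17, 2.27, 0.0]
contact_force: [-0.6, 0.1, -0.9]
opening: -0.0
t 61.475 pos [ 0.5455 -0.4593  0.3429] open -0.0 F [-0.6  0.1 -0.9] M [-0.01  0.02 -0.  ]
q [-0.804  0.22   1.26   0.     1.662 -0.849]
yaw of tool y 2.58 z [ 5.e-04 -3.e-04 -1.e+00]
  rotvec(tool deg) [ 0.03  0.02 -0.02] trans after rot cm [76.06 -1.1  -1.71]
  rotvec(tool deg) [ 3.0000e-02 -4.0000e-02  1.7998e+02] trans after rot cm [-76.06   1.1   -1.71]
```

```bash
python3 -m creep '[{"hand":0,"translation":[4,0,-0.2],"delta_rot":[0,0,0]},{"hand":0,"translation":[6,-0.1,-0.2],"delta_rot":[0,0,0]},{"hand":0,"translation":[6,-0.1,-0.2],"delta_rot":[0,0,0]},{"hand":0,"translation":[6,-0.1,-0.2],"delta_rot":[0,0,0]},{"hand":0,"translation":[6,-0.1,-0.2],"delta_rot":[0,0,0]},{"hand":0,"translation":[6,-0.1,-0.2],"delta_rot":[0,0,0]},{"hand":0,"translation":[6,-0.1,-0.2],"delta_rot":[0,0,0]},{"hand":0,"translation":[6,-0.1,0],"delta_rot":[0,0,0]}]'
python3 -m creep '[{"hand":0,"translation":[6,0,0],"delta_rot":[0,0,0]},{"hand":0,"translation":[6,0,0],"delta_rot":[0,0,0]},{"hand":0,"translation":[6,0,0],"delta_rot":[0,0,0]},{"hand":0,"translation":[6,0,0],"delta_rot":[0,0,0]},{"hand":0,"translation":[5,0,0],"delta_rot":[0,0,0]},{"hand":0,"translation":[0,0,0],"delta_rot":[0,0,0]},{"hand":0,"translation":[0,0,0],"delta_rot":[0,0,0]}]'
python3 - <<'E'
from h import *
show();c=snap("wrist","ap_w")[2]
print(onz(c,[(5,5),(505,5),(505,230),(5,230)],0)[:,:2].round(2).tolist())
E
```

```text
t: 62.48
tool_pos: [0.5166, 0.001, 0.357]
tool_rot: [2.172, 2.268, 0.002]
contact_force: [0.2, 1.1, 0.5]
opening: 0.0
t: 63.35
tool_pos: [0.5038, 0.2884, 0.3565]
tool_rot: [2.171, 2.27, -0.0]
contact_force: [0.1, -0.1, 0.2]
opening: 0.0003
t 63.35 pos [0.5038 0.2884 0.3565] open 0.0003 F [ 0.1 -0.1  0.2] M [ 0.02 -0.02 -0.02]
q [ 0.392 -0.096  1.567 -0.     1.67   0.347]
yaw of tool y 2.55 z [ 3.e-04 -4.e-04 -1.e+00]
[[0.09, 0.51], [0.89, 0.54], [0.99, 0.16], [0.03, 0.12]]
```

View pics/ap_w.png

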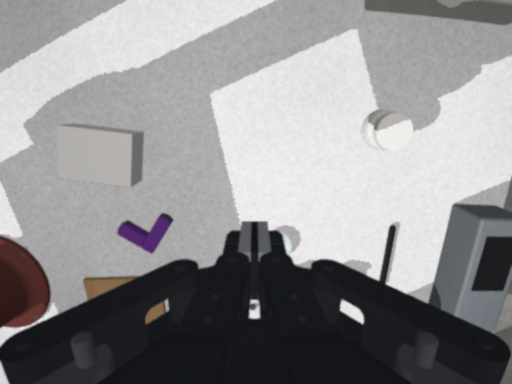

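```bash
python3 -m creep '[{"hand":0,"translation":[-4,0,0],"delta_rot":[0,0,0]},{"hand":0,"translation":[-6,0.1,0],"delta_rot":[0,0,0]},{"hand":0,"translation":[-6,0.1,0],"delta_rot":[0,0,0]},{"hand":0,"translation":[-6,0.1,0],"delta_rot":[0,0,0]},{"hand":0,"translation":[-6,0.1,0],"delta_rot":[0,0,0]},{"hand":0,"translation":[-6,0.1,0],"delta_rot":[0,0,0]},{"hand":0,"translation":[-6,0.1,0],"delta_rot":[0,0,0]},{"hand":0,"translation":[-6,0.1,0],"delta_rot":[0,0,0]}]'
python3 -m creep '[{"hand":0,"translation":[-6,0,0],"delta_rot":[0,0,0]},{"hand":0,"translation":[-6,0,0],"delta_rot":[0,0,0]},{"hand":0,"translation":[-6,0,0],"delta_rot":[0,0,0]},{"hand":0,"translation":[-6,0,0],"delta_rot":[0,0,0]},{"hand":0,"translation":[-5,0,0],"delta_rot":[0,0,0]},{"hand":0,"translation":[0,0,0],"delta_rot":[0,0,0]},{"hand":0,"translation":[0,0,0],"delta_rot":[0,0,0]}]'
python3 - <<'E'
from h import *
plan([.549,-.46,.215],2.6)
E
```

```text
t: 64.4
tool_pos: [0.531, -0.1741, 0.3569]
tool_rot: [2.174, 2.266, 0.001]
contact_force: [0.5, -0.3, -0.6]
opening: -0.0001
t: 65.28
tool_pos: [0.5441, -0.4611, 0.3564]
tool_rot: [-2.173, -2.268, -0.0]
contact_force: [-0.4, 0.9, -0.6]
opening: -0.0002
t 65.275 pos [ 0.5441 -0.4611  0.3564] open -0.0002 F [-0.4  0.9 -0.6] M [-0.01  0.03  0.02]
q [-0.807  0.219  1.239  0.     1.684 -0.85 ]
yaw of tool y 2.46 z [-1.e-04  4.e-04 -1.e+00]
  rotvec(tool deg) [-0.   -0.02 -0.14] trans after rot cm [ 0.09  0.49 14.14]
  rotvec(tool deg) [-4.0000e-02  0.0000e+00  1.7986e+02] trans after rot cm [-0.09 -0.49 14.14]
```

```bash
python3 - <<'E'
import numpy as np
yh=-.3895
prev=None
for th,s in [(1.6,.15),(1.4,.155),(1.2,.16),(1.0,.165),(.8,.17),(.6,.175),(.4,.18),(.2,.185),(.1,.188),(.0,.19)]:
    y=yh+s*np.cos(th)-.012*np.sin(th)-.011; z=.062+s*np.sin(th)+.012*np.cos(th)+.008
    print(th,round(y,4),round(z,4), None if prev is None else ((y-prev[0])*100,(prev[1]-z)*100)); prev=(y,z)
E
python3 -m creep '[{"hand":0,"translation":[0,0.45,4],"delta_rot":[0,0,0]},{"hand":0,"translation":[0,0,5],"delta_rot":[0,0,0]},{"hand":0,"translation":[0,0,4],"delta_rot":[0,0,0]},{"hand":0,"translation":[0,0,0.7],"delta_rot":[0,0,0]},{"hand":0,"translation":[0,0,0],"delta_rot":[0,0,0]},{"hand":0,"translation":[0,0,0],"delta_rot":[0,0,0]}]'
python3 - <<'E'
from h import *
show()
snap("scene","aq_s");snap("side","aq_d")
E
```

```text
1.6 -0.4169 0.2196 None
1.4 -0.386 0.2248 (np.float64(3.089432197136721), np.float64(-0.5198667674403884))
1.2 -0.3537 0.2235 (np.float64(3.2273261294985254), np.float64(0.13097670545378914))
1.0 -0.3214 0.2153 (np.float64(3.225945696588722), np.float64(0.8148206644755684))
0.8 -0.2907 0.2003 (np.float64(3.077963884767554), np.float64(1.5015324198635742))
0.6 -0.2628 0.1787 (np.float64(2.782615543022943), np.float64(2.159455574203756))
0.4 -0.2394 0.1511 (np.float64(2.345993588436218), np.float64(2.756842667945558))
0.2 -0.2216 0.1185 (np.float64(1.781032611827349), np.float64(3.2633408412410523))
0.1 -0.2146 0.1007 (np.float64(0.6934497141417945), np.float64(1.7805892818241214))
0.0 -0.2105 0.082 (np.float64(0.4137217927493081), np.float64(1.8708732312940013))
t: 66.03
tool_pos: [0.5507, -0.4611, 0.223]
tool_rot: [2.167, 2.268, -0.0]
contact_force: [-0.1, -0.7, -0.2]
opening: 0.0001
t 66.025 pos [ 0.5507 -0.4611  0.223 ] open 0.0001 F [-0.1 -0.7 -0.2] M [ 0.02 -0.04  0.02]
q [-0.801  0.273  1.394  0.     1.469 -0.846]
yaw of tool y 2.6 z [ 0.0036 -0.0037 -1.    ]
```

View pics/aq_d.png

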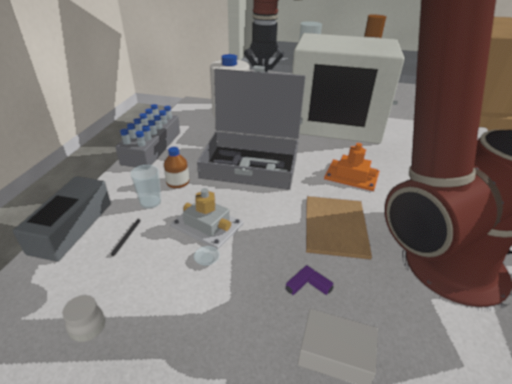

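```bash
python3 -m creep '[{"hand":0,"translation":[2,0,0],"delta_rot":[0,0,0]},{"hand":0,"translation":[1.5,0,0],"delta_rot":[0,0,0]},{"hand":0,"translation":[1.5,0,-0.1],"delta_rot":[0,0,0]},{"hand":0,"translation":[1.5,0,0],"delta_rot":[0,0,0]},{"hand":0,"translation":[1.5,0,0],"delta_rot":[0,0,0]},{"hand":0,"translation":[1.5,0,0],"delta_rot":[0,0,0]},{"hand":0,"translation":[0,0,0],"delta_rot":[0,0,0]}]'
python3 - <<'E'
from h import *
show()
snap("scene","ar_s");snap("side","ar_d");p,d,c=load("ar_s")
E
```

```text
t: 67.0
tool_pos: [0.5454, -0.3639, 0.2203]
tool_rot: [-2.168, -2.272, -0.001]
contact_force: [0.3, -1.1, -0.0]
opening: 0.0002
t 67.0 pos [ 0.5454 -0.3639  0.2203] open 0.0002 F [ 0.3 -1.1 -0. ] M [-0.01  0.03 -0.04]
q [-7.020e-01  1.360e-01  1.556e+00  1.000e-03  1.451e+00 -7.490e-01]
yaw of tool y 2.67 z [-3.e-04  1.e-03 -1.e+00]
```

View pics/ar_d.png

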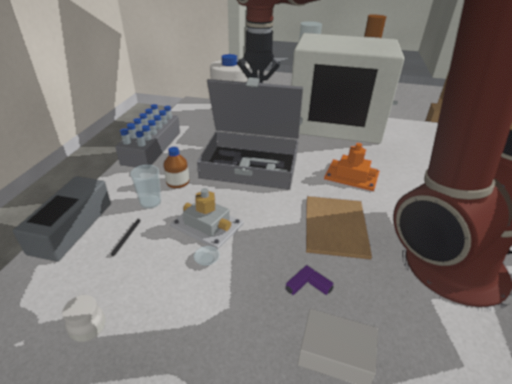

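```bash
python3 -m creep '[{"hand":0,"translation":[1.3,0,0],"delta_rot":[0,0,0]},{"hand":0,"translation":[1.3,0,0.1],"delta_rot":[0,0,0]},{"hand":0,"translation":[1.6,0,0.5],"delta_rot":[0,0,0]},{"hand":0,"translation":[1.5,0,0.75],"delta_rot":[0,0,0]},{"hand":0,"translation":[1.5,0,0.75],"delta_rot":[0,0,0]},{"hand":0,"translation":[1.4,0,1.0],"delta_rot":[0,0,0]},{"hand":0,"translation":[1.4,0,1.1],"delta_rot":[0,0,0]},{"hand":0,"translation":[0,0,0],"delta_rot":[0,0,0]}]'
python3 - <<'E'
from h import *
show()
snap("scene","as_s");snap("side","as_d")
E
```

```text
t: 68.1
tool_pos: [0.5401, -0.2638, 0.1764]
tool_rot: [-2.167, -2.27, 0.0]
contact_force: [1.0, 0.5, 0.6]
opening: -0.0
t 68.1 pos [ 0.5401 -0.2638  0.1764] open -0.0 F [1.  0.5 0.6] M [0.04 0.03 0.01]
q [-0.578  0.045  1.728  0.     1.372 -0.625]
yaw of tool y 2.67 z [-0.0026  0.0022 -1.    ]
```

View pics/as_d.png

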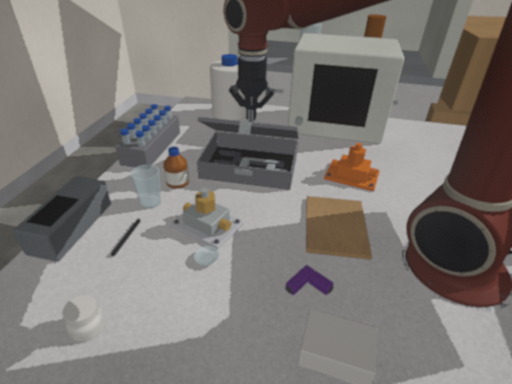

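```bash
python3 -m creep '[{"hand":0,"translation":[1.3,0,1.2],"delta_rot":[0,0,0]},{"hand":0,"translation":[1.2,0,1.4],"delta_rot":[0,0,0]},{"hand":0,"translation":[0.9,0,1.6],"delta_rot":[0,0,0]},{"hand":0,"translation":[0.9,0,1.6],"delta_rot":[0,0,0]},{"hand":0,"translation":[0,0,0],"delta_rot":[0,0,0]},{"hand":0,"translation":[0,0,0],"delta_rot":[0,0,0]}]'
python3 - <<'E'
from h import *
show()
snap("scene","at_s");snap("side","at_d");crop("at_d",170,50,320,200,4,"at1");crop("at_s",110,10,310,180,4,"at2")
E
```

```text
t: 68.95
tool_pos: [0.539, -0.2227, 0.1204]
tool_rot: [2.17, 2.271, -0.0]
contact_force: [0.5, 0.7, -0.5]
opening: -0.0001
t 68.95 pos [ 0.539  -0.2227  0.1204] open -0.0001 F [ 0.5  0.7 -0.5] M [0.03 0.02 0.01]
q [-0.519  0.057  1.814 -0.     1.27  -0.565]
yaw of tool y 2.6 z [ 0.e+00 -1.e-04 -1.e+00]
```

View pics/at1.png

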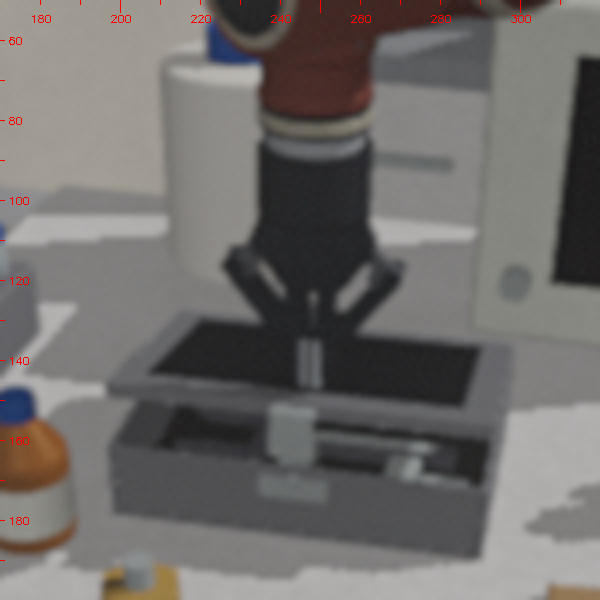

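View pics/at2.png

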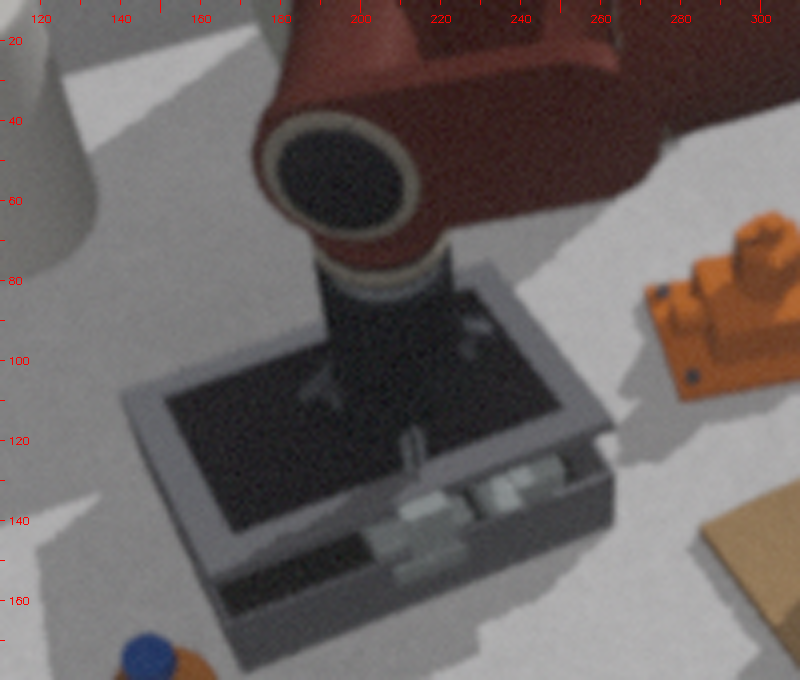

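```bash
python3 -m creep '[{"hand":0,"translation":[0.5,0,0.9],"delta_rot":[0,0,0]},{"hand":0,"translation":[0.4,0,0.9],"delta_rot":[0,0,0]},{"hand":0,"translation":[0.2,0,0.7],"delta_rot":[0,0,0]},{"hand":0,"translation":[0,0,0],"delta_rot":[0,0,0]}]'
python3 -c "
from h import *
show()"
python3 -m creep '[{"hand":0,"translation":[0.1,0,0.5],"delta_rot":[0,0,0]},{"hand":0,"translation":[0,0,0.4],"delta_rot":[0,0,0]},{"hand":0,"translation":[0,0,0],"delta_rot":[0,0,0]}]'
python3 -c "
from h import *
show()"
```

```text
t: 69.55
tool_pos: [0.5383, -0.2115, 0.095]
tool_rot: [-2.17, -2.271, 0.001]
contact_force: [-0.5, -0.5, 1.4]
opening: -0.0002
t 69.55 pos [ 0.5383 -0.2115  0.095 ] open -0.0002 F [-0.5 -0.5  1.4] M [0.02 0.05 0.09]
q [-0.503  0.076  1.841 -0.     1.226 -0.548]
yaw of tool y 2.61 z [-6.e-04  1.e-04 -1.e+00]
t: 69.92
tool_pos: [0.5382, -0.2104, 0.086]
tool_rot: [-2.17, -2.271, -0.0]
contact_force: [0.3, -0.0, 0.5]
opening: -0.0003
t 69.925 pos [ 0.5382 -0.2104  0.086 ] open -0.0003 F [ 0.3 -0.   0.5] M [-0.02 -0.01  0.01]
q [-0.502  0.086  1.847  0.     1.209 -0.547]
yaw of tool y 2.59 z [-1.e-04  2.e-04 -1.e+00]
```

```bash
python3 -m creep '[{"hand":0,"translation":[0,0,0.3],"delta_rot":[0,0,0]},{"hand":0,"translation":[0,0,0],"delta_rot":[0,0,0]}]'
python3 -m creep '[{"hand":0,"translation":[0,0,0.3],"delta_rot":[0,0,0]},{"hand":0,"translation":[0,0,0],"delta_rot":[0,0,0]}]'
python3 -m creep '[{"hand":0,"translation":[0,0,0.3],"delta_rot":[0,0,0]},{"hand":0,"translation":[0,0,0],"delta_rot":[0,0,0]}]'
```

```text
t: 70.18
tool_pos: [0.5379, -0.2103, 0.0824]
tool_rot: [-2.17, -2.27, 0.001]
contact_force: [-0.7, 0.6, 0.3]
opening: -0.0
t: 70.42
tool_pos: [0.5384, -0.2106, 0.0819]
tool_rot: [-2.17, -2.271, 0.0]
contact_force: [-4.3, 2.5, 10.2]
opening: 0.0002
t: 70.68
tool_pos: [0.5386, -0.2106, 0.0816]
tool_rot: [-2.169, -2.27, 0.001]
contact_force: [-11.4, 5.4, 23.2]
opening: -0.0002
```

```bash
python3 -m creep '[{"hand":0,"translation":[0,0,0.15],"delta_rot":[0,0,0]},{"hand":0,"translation":[0,0,0],"delta_rot":[0,0,0]},{"hand":0,"translation":[0,0,-0.5],"delta_rot":[0,0,0]},{"hand":0,"translation":[0,0,-4],"delta_rot":[0,0,0]},{"hand":0,"translation":[0,0,-6],"delta_rot":[0,0,0]},{"hand":0,"translation":[0,0,-6],"delta_rot":[0,0,0]},{"hand":0,"translation":[0,0,-6],"delta_rot":[0,0,0]},{"hand":0,"translation":[0,0,0],"delta_rot":[0,0,0]}]'
python3 -m creep '[{"hand":0,"translation":[-3,0,0],"delta_rot":[0,0,0]},{"hand":0,"translation":[0,0,0],"delta_rot":[0,0,0]}]'
python3 - <<'E'
from h import *
show()
snap("wrist","au_w");snap("scene","au_s");snap("side","au_d");crop("au_d",170,50,320,200,4,"au1");crop("au_s",110,40,310,230,4,"au2")
p,d,c=load("au_w")
E
```

```text
t: 71.68
tool_pos: [0.5408, -0.2119, 0.3083]
tool_rot: [2.162, 2.262, 0.005]
contact_force: [0.2, -0.1, 0.2]
opening: -0.0001
t: 71.92
tool_pos: [0.5392, -0.2415, 0.299]
tool_rot: [-2.171, -2.268, 0.001]
contact_force: [-1.7, 0.3, -0.3]
opening: -0.0002
t 71.925 pos [ 0.5392 -0.2415  0.299 ] open -0.0002 F [-1.7  0.3 -0.3] M [-0.   -0.01  0.  ]
q [-0.547 -0.055  1.622 -0.     1.577 -0.59 ]
yaw of tool y 2.49 z [-0.0021  0.0012 -1.    ]
```

View pics/au1.png

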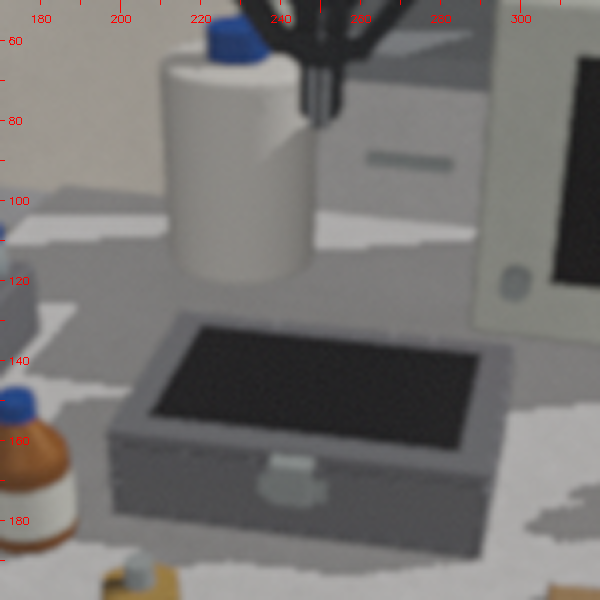

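View pics/au2.png

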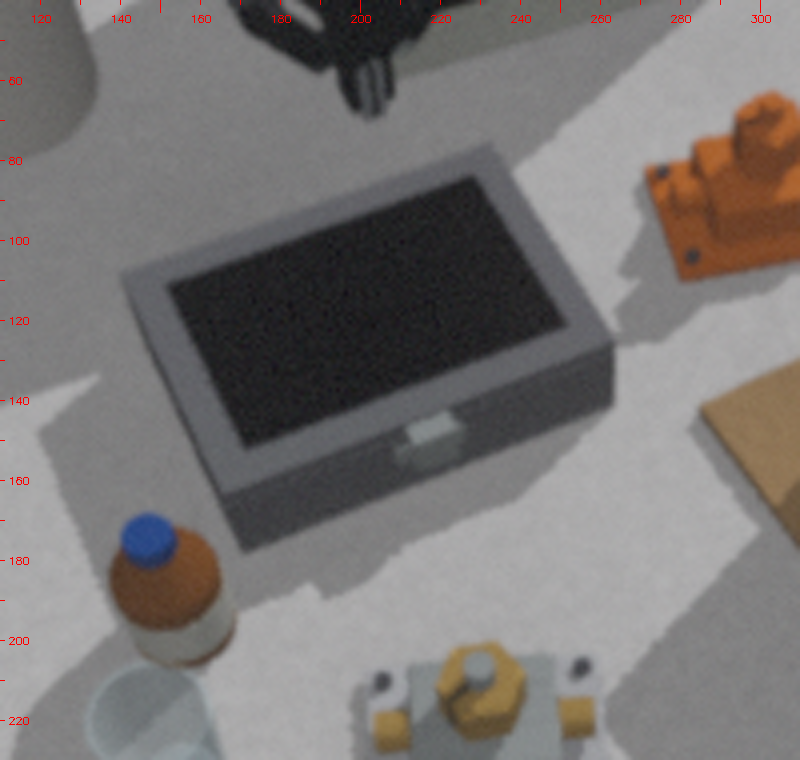

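View pics/au_w.png

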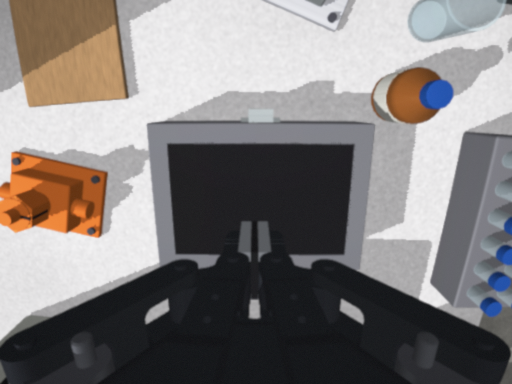

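```bash
python3 - <<'E'
from h import *
def fit(n,poly):
    p,d,c=load(n); m=np.zeros(d.shape,np.uint8);cv2.fillPoly(m,[np.array(poly)],1);v,u=np.nonzero(m&(d>0))
    o,r=ray(c,np.c_[u,v]);P=o+r*d[v,u][:,None]
    a=np.radians(2.6);q=P[:,:2]-[.5475,-.2895];x=q@[np.cos(a),np.sin(a)];y=q@[-np.sin(a),np.cos(a)]
    A=np.c_[np.ones(len(x)),x,y];k=np.linalg.lstsq(A,P[:,2],rcond=None)[0];s=np.std(P[:,2]-A@k);print(n,'z0',k[0],'slope x,y',k[1:],s,'z front',k[0]+.1*k[2])
fit("au_w",[(172,146),(350,146),(345,220),(290,220),(200,220)])
fit("au_s",[(155,112),(227,86),(248,120),(173,150)])
fit("au_d",[(222,133),(288,140),(284,160),(210,152)])
# reference bench
p,d,c=load("au_w");print(dep(c,d,[(250,122),(160,135),(360,135),(160,230),(362,230)]).round(4))
p,d,c=load("au_s");W=onz(c,[(222.5,213.5),(226.5,212)],.094)-[.5855,.0105,.094];print(np.degrees(np.arctan2(W[:,1],W[:,0])))
E
```

```text
au_w z0 0.07523441421198518 slope x,y [-0.00032632 -0.00043561] 0.0007369289659921465 z front 0.07519085346812387
au_s z0 0.07483493226339069 slope x,y [-0.00086287  0.00196817] 0.0015823666084541048 z front 0.07503174973215836
au_d z0 0.07473719205133453 slope x,y [-0.00076453  0.00184295] 0.0009532278612569533 z front 0.07492148738795827
[[ 0.5299 -0.1915  0.0713]
 [ 0.4205 -0.2113  0.074 ]
 [ 0.6651 -0.2004  0.074 ]
 [ 0.4156 -0.3369  0.0742]
 [ 0.6855 -0.3254  0.073 ]]
[4.02989506 9.11890947]
```

```bash
python3 -m creep '[{"hand":0,"translation":[4,0.4,0],"delta_rot":[0,0,0]},{"hand":0,"translation":[5.5,0.4,0],"delta_rot":[0,0,0]},{"hand":0,"translation":[5.5,0.4,0],"delta_rot":[0,0,0]},{"hand":0,"translation":[5,0.4,0],"delta_rot":[0,0,0]},{"hand":0,"translation":[0,0,0],"delta_rot":[0,0,0]},{"hand":0,"translation":[0,0,0],"delta_rot":[0,0,0]},{"hand":0,"translation":[0,0,0],"delta_rot":[0,0,0]}]'
python3 - <<'E'
from h import *
show();snap("wrist","av_w");crop("av_w",180,110,340,240,5,"av1")
E
```

```text
t: 72.95
tool_pos: [0.5466, -0.041, 0.3006]
tool_rot: [-2.172, -2.27, 0.0]
contact_force: [-0.6, -0.4, 0.3]
opening: -0.0
t 72.95 pos [ 0.5466 -0.041   0.3006] open -0.0 F [-0.6 -0.4  0.3] M [-0.04 -0.04  0.02]
q [-0.211 -0.16   1.717 -0.     1.586 -0.254]
yaw of tool y 2.52 z [-3.e-04 -1.e-04 -1.e+00]
```

View pics/av1.png

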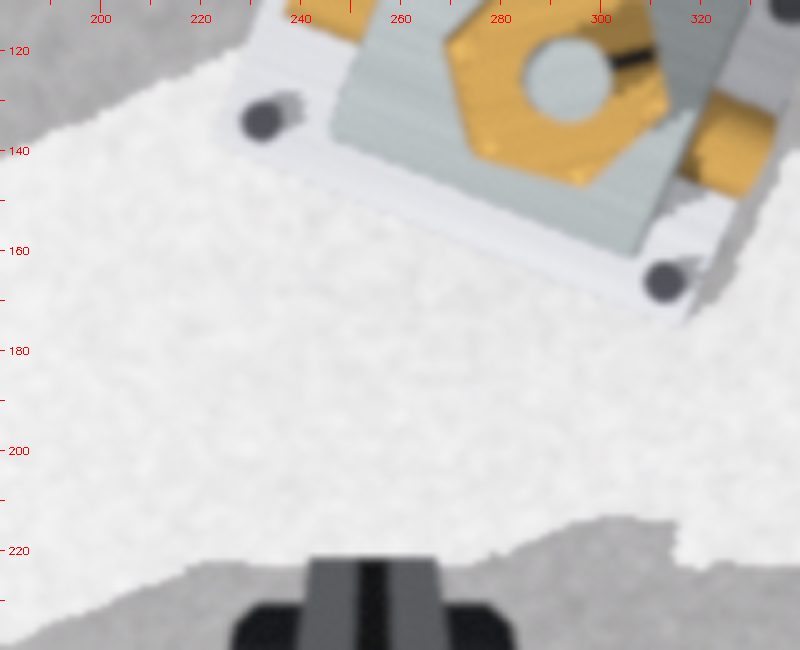

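```bash
python3 - <<'E'
from h import *
p,d,c=load("av_w")
W=onz(c,[(302.5,123.5),(310.5,121)],.094);v=W[1]-W[0];print(np.degrees(np.arctan2(v[1],v[0])))
m=W[1]-[.585,.0088,.094];print(np.degrees(np.arctan2(m[1],m[0])))
F=onz(c,[(269,119),(275,141),(297.5,147),(313.5,132)],.094)
for i in range(3):
    v=F[i+1]-F[i];print(np.degrees(np.arctan2(v[1],v[0])),np.linalg.norm(v))
E
```

```text
20.034899474528146
13.289644121001091
-71.24389555268206 0.026006660750973822
-12.127874358503073 0.027273965441134324
46.716902184430474 0.02494263727691966
```

```bash
python3 - <<'E'
from station import ctrl
print(ctrl.finish_job())
E
```

```text
the job is handed in; nothing more can be done
None
```

The job is handed in. The nut is tightened, the wrench and both loose steel fittings are in the case, and the lid is shut. No verdict was reported.

- **Finger-tight:** I turned the nut about 240° clockwise at the 8 N grip setting. The torque jumped from about 0.17 to 0.83 N m at the stop. The fingers may have carried it up to about 6° past finger-tight, inside the 20° allowed.
- **Quarter turn:** the last wrist-camera check puts the nut about 83° past finger-tight (allowed 72 to 112). That figure is good to a few degrees. The scene camera gave about 93° just after the wrench turn and about 92 to 97° at the end. I trusted the closer wrist view; both are within limits.
- **Case:** the wrench, tee and elbow were all seen lying inside before I closed the lid. The elbow met about 15 N of resistance just before release. Afterwards it lay nearly flat, roughly 26 to 33 mm at its top.
- **Other fittings:** I found no union or tapblock. I also checked behind the lid and along the left side of the bench. I did not see the far-left corner, beyond about x 0.6, y 0.55 m.
- **Lid:** it stopped under more than 23 N of downward push. Depth fits from all three cameras put it level within about 0.002 rad, with its top at about 75 mm (74 mm expected when shut).
- **Surroundings:** I saw no sign that any bystander or look-alike was touched. The arm was clear of everything at hand-in, with about 73 s used.

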